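Ready the bench mixer

ROBOT

A 6-joint arm with a two-finger parallel gripper is mounted at the origin on the work surface. World frame = base frame: x ahead of the robot, y to its left, z up, the work surface at z = 0. Lengths are in m, angles in rad, forces in N, time in s.
With the tool pointing down it reaches from about 0.25 to 0.725 m from the base axis. Payload 4 kg.
Tool frame: the origin (TCP) lies between the finger pads, 19 mm behind the fingertips; this is the grasp point; z points along the fingers, x is the direction in which the jaws open and shut, and the axes are right-handed (so a half turn about z gives the same grasp; the last joint's range is limited). The gripper opens to 85 mm and grips with 20 to 120 N. Pads are 22 mm wide; open, the fingers measure 114 mm over their backs; the gripper's body (76 mm by 85 mm) begins 54 mm behind the grasp point. The pads swing forward as they close: fully open they stand 13 mm farther back than shut.
Start: joints at [1.156, 0.241, 0.005, 1.335, 0, 1.571], TCP at [0.202, 0.458, 0.25] pointing down, gripper open.
Joint ranges: [-2.72, 2.72], [-1.05, 1.87], [-1.09, 1.28], [-1.99, 2.15], [-1.42, 1.44], [-3.14, 3.14]. Speed limits (rad/s): [2.79, 2.79, 3.14, 3.14, 3.14, 3.14].

INTERFACE

Orientations are given as a unit quaternion [x, y, z, w].
In Python, from workcell import bot, viewer, order gives the robot as it stands. The module is installed in compiled form; this text tells all that it offers.
- The arm moves only by the tool send_rows, never from a script. Its argument "increments" is a list that holds one entry, the list of rows, each a list of 4 numbers: the shift along the tool's x, y, z in m, then the turn about the tool's z in degrees. A call has exactly 8 rows; each row shifts and turns the pose as measured when the row begins, along the tool's axes as they then stand; what a row does not reach is not made up. A row lasts 1/10 s, in which the tool goes at most 50 mm and 8.59 degrees, less where a joint would pass 70% of its speed; a pose out of reach is approached as far as the arm can. A call is refused whole if a number of a shift passes 0.05 or a number of a turn 8.59, either way. A call with a gripper value outside its range is refused whole. "hand" is the closure, from -1 (fully open) to 1 (shut), so that 0 is half open, set as the call begins (left out, the last holds). The fingers move at their own pace and stop on an object; the grip force is fixed at half the most. Time passes only in rows, so rows that do not move let the fingers close, or fill a call up. It gives the time, the measured TCP pose, the force and the opening at its end, in the units of the state.
- bot.get_obs(): the state, without advancing time (a new reading comes with each control period).
- viewer.camera(name): name is "scene" or "top" or "wrist"; returns a dict with "image" (420x560x3 uint8, red, green, blue), "range_z" (420x560 float32, m along the optical axis (not along the pixel's ray), 0 where there is no reading), "camera_matrix" (3x3 intrinsics, pixels), "eye" and "rotation" of the camera in the world. Camera axes: x right, y down, z forward; pixel columns grow to the right and rows downward; lengths in m; the calibration is good to about 2 mm. A picture is of the moment at which its call begins.
- order.job_done(): hands the job in, once; it reports no verdict.
The state is a dict: "clock": time; "joint_pos": joint angles; "joint_vel": joint speeds; "tau": joint torques, N m; "eef_pos": TCP position; "tool_rot": TCP orientation; "ft_force": force on the tool from outside, world axes, zero at the start; "ft_torque": the same for the moment, N m; "grip_width": finger opening in m.
Only numpy, scipy, OpenCV 4.12 (cv2) and the standard library are available. Lean on these libraries where they do the work, as an engineer would, in place of code of your own. Each camera call takes 0.05 s, during which the arm holds its last target.

TASK

Get the bench mixer ready for a run: stand every tipped bottle upright on the dark rubber lane of the mixer deck, in line with the ones already standing, which must be upright on the lane at the end too. Lift the loose cover off the timer box, turn the sleeve under it to 6, and put the cover back on its pins, lying flat and fully down.

Things in the scene. Friction and masses are not known exactly. Their poses are not given: they have to be found in the camera images.
- deck: fixed grey mixer deck: a slab 40 mm high, yaw 0.15 to 0.3 rad. Origin: on the bench, 40 mm under the lane's centre; the slab reaches x = -176 to +60 mm, y = -305 to +305 mm about it. A steel kerb 22 mm high and, 62 mm up, an 8 mm guard rail run along the far edge (inner face x = +52 mm); an 80 mm high plate closes each lane end (y = +-299 mm, x -40 to +60 mm); the front (-x) is open
- lane (a point): centre of the dark rubber lane, on the deck's top face; the lane is a flat strip 90 mm wide (x) and 596 mm long along the deck's y axis, flush with the deck; axes as the deck's
- tipped1: square white plastic bottle, body 48 x 48 x 115 mm, grey round cap 28 mm across up to 145 mm, 0.2 to 0.45 kg, centre of mass about 60 mm above the foot. Origin: centre of its foot (underside); z axis runs from the foot to the cap. At the start it lies on a flat side on the deck, foot on the lane, cap towards the robot; 2 to 4 such bottles, absent ones read None
- tipped2: square white plastic bottle, body 48 x 48 x 115 mm, grey round cap 28 mm across up to 145 mm, 0.2 to 0.45 kg, centre of mass about 60 mm above the foot. Origin: centre of its foot (underside); z axis runs from the foot to the cap. At the start it lies on a flat side on the deck, foot on the lane, cap towards the robot; 2 to 4 such bottles, absent ones read None
- tipped3: square white plastic bottle, body 48 x 48 x 115 mm, grey round cap 28 mm across up to 145 mm, 0.2 to 0.45 kg, centre of mass about 60 mm above the foot. Origin: centre of its foot (underside); z axis runs from the foot to the cap. At the start it lies on a flat side on the deck, foot on the lane, cap towards the robot; 2 to 4 such bottles, absent ones read None
- tipped4: square white plastic bottle, body 48 x 48 x 115 mm, grey round cap 28 mm across up to 145 mm, 0.2 to 0.45 kg, centre of mass about 60 mm above the foot. Origin: centre of its foot (underside); z axis runs from the foot to the cap. At the start it lies on a flat side on the deck, foot on the lane, cap towards the robot; 2 to 4 such bottles, absent ones read None
- standing1: square white plastic bottle, body 48 x 48 x 115 mm, grey round cap 28 mm across up to 145 mm, 0.2 to 0.45 kg, centre of mass about 60 mm above the foot. Origin: centre of its foot (underside); z axis runs from the foot to the cap. Stands upright on the lane at the start.
- standing2: square white plastic bottle, body 48 x 48 x 115 mm, grey round cap 28 mm across up to 145 mm, 0.2 to 0.45 kg, centre of mass about 60 mm above the foot. Origin: centre of its foot (underside); z axis runs from the foot to the cap. Stands upright on the lane at the start.
- cover: loose aluminium cover plate, 124 (x) x 190 (y) x 6 mm, 0.3 kg, with 16 mm square holes at y = +-84 mm on its y axis; on top a black grip bar 18 mm (x) x 75 mm (y) rising from 6 to 40 mm above the underside. Origin: centre of the underside; z up. Lies on the timer box's pins at the start; either way round fits. Taken off, it can lie on the bench in front (-x) of the box
- timer_box: fixed grey timer housing 130 (x) x 184 (y) mm, its deck 45 mm high; along each y end a rib 16 mm wide rises to 100 mm with an upright 9 mm steel pin, 16 mm tall with tapered tip, on its middle (y = +-84 mm). The channel between the ribs, 152 mm wide and open towards +-x, holds the sleeve. Origin: on the bench under the middle; yaw within 0.2 rad
- cover_seat (a point): where the cover's origin lies when it is seated: middle between the rib tops, 100 mm above the bench; axes as the timer box's
- sleeve_grip (a point): on the upright axis of the sleeve (black ribbed cylinder 42 mm across, from 46 to 86 mm above the bench, in the middle of the timer box), 70 mm above the bench, a good TCP height to grip it from above
- sleeve (a joint): angle of the sleeve, rad: grows clockwise seen from above; its white pointer stands at number k (1 to 7, printed round its far side, 1 at the left) when the joint reads 0.4 x (k - 1), so 6 is at 2.0. Clicks into a detent at each number (about 0.2 N m to turn) and stays there when let go; stops just past 1 and 7. Starts between 1 and 3
Mind the look-alikes: they are no part of the job. What is shaped like the tipped1 but red or yellow is not meant. Leave any red look-alike of the standing1 alone.

How it is judged:
On the way, in this order (a step that is already met when the one before it is completed fails the run):
1. the cover is lifted off the timer box ((z of cover in the frame of cover_seat above 0.025 m or horizontal distance between cover and cover_seat above 0.09 m)), for 0.2 s.
2. with the cover off, the sleeve is turned to 6 (value of joint sleeve between 1.88 and 2.12 rad and (z of cover in the frame of cover_seat above 0.025 m or horizontal distance between cover and cover_seat above 0.09 m)), for 0.3 s.
At the end, for the whole second after the job is handed in: all bottles present stand still and upright (0.08 rad) on the deck, within 35 mm of the lane's centre line and 270 mm of its middle; sleeve at 6 (2.0 +- 0.12 rad); cover seated flat (8 mm sideways, 4 mm height, 0.05 rad tilt, 0.1 rad yaw), at rest (angle between each of tipped1, tipped2, tipped3, tipped4, standing1, standing2's own z axis and vertical below 0.08 rad and x of tipped1 in the frame of lane between -0.035 and 0.035 m and y of tipped1 in the frame of lane between -0.27 and 0.27 m and z of tipped1 in the frame of lane between -0.006 and 0.006 m and linear speed of each of tipped1, tipped2, tipped3, tipped4, standing1, standing2, cover below 0.03 m/s and x of tipped2 in the frame of lane between -0.035 and 0.035 m and y of tipped2 in the frame of lane between -0.27 and 0.27 m and z of tipped2 in the frame of lane between -0.006 and 0.006 m and x of tipped3 in the frame of lane between -0.035 and 0.035 m and y of tipped3 in the frame of lane between -0.27 and 0.27 m and z of tipped3 in the frame of lane between -0.006 and 0.006 m and x of tipped4 in the frame of lane between -0.035 and 0.035 m and y of tipped4 in the frame of lane between -0.27 and 0.27 m and z of tipped4 in the frame of lane between -0.006 and 0.006 m and x of standing1 in the frame of lane between -0.035 and 0.035 m and y of standing1 in the frame of lane between -0.27 and 0.27 m and z of standing1 in the frame of lane between -0.006 and 0.006 m and x of standing2 in the frame of lane between -0.035 and 0.035 m and y of standing2 in the frame of lane between -0.27 and 0.27 m and z of standing2 in the frame of lane between -0.006 and 0.006 m and value of joint sleeve between 1.88 and 2.12 rad and horizontal distance between cover and cover_seat below 0.008 m and z of cover in the frame of cover_seat between -0.004 and 0.004 m and angle between cover's own z axis and vertical below 0.05 rad and angle between the x axis of cover and the x axis of cover_seat, either way round below 0.1 rad); the robot touches nothing.
Of tipped1, tipped2, tipped3, tipped4 only 2 to 4 are there at a start; the rules pass over those that are not, and their reading is None.
At some moment in a run one of tipped1, tipped2, tipped3, tipped4 may be knocked a few centimetres aside while the robot is not near it.
Once in a run the grip may slacken for a moment while it holds something.
It also fails if it takes over 210 s, if anything falls off the work surface, if the arm or the gripper's body presses on something with over 40 N, if the wrist force passes 120 N, or if a joint passes its speed limit or range.

## Working session

There is one attempt and no reset: what is moved stays moved. The work goes in short steps, Python scripts to look and compute and a tool call to move; the robot and the scene stay as the last step left them, time stands still between calls to the robot, and variables do not carry over. Pictures are saved under pics/ and viewed, and the job is handed in when it is done.

Besides the shell and the picture viewer there is one more tool, called after "Request:" as a command line: name --argument value ..., lists and objects as JSON in quotes. send_rows: Moves the arm, as the interface text tells. Its arguments: {"type":"object","properties":{"increments":{"type":"array","items":{"type":"array","items":{"type":"array","items":{"type":"number"}}}},"hand":{"type":"number"}},"required":["increments"]}

```bash
mkdir -p pics; cat > h.py <<'E'
import numpy as np, cv2
from workcell import bot, viewer, order
def snap(n,tag):
    c=viewer.camera(n); cv2.imwrite(f'pics/{tag}.png',c['image'][:,:,::-1]); np.savez(f'pics/{tag}.npz',**{k:np.array(v) for k,v in c.items()}); return c
def world(c):
    K=np.array(c['camera_matrix']);R=np.array(c['rotation']);e=np.array(c['eye']);z=c['range_z']
    v,u=np.mgrid[0:z.shape[0],0:z.shape[1]]
    p=np.stack([(u-K[0,2])/K[0,0]*z,(v-K[1,2])/K[1,1]*z,z],-1)
    w=p@R.T+e; w[z<=0]=np.nan; return w
E
python3 - <<'E'
from h import *
o=bot.get_obs()
for k,v in o.items(): print(k,np.round(v,3))
for n in ['scene','top','wrist']:
    c=snap(n,n+'0'); print(n,c['eye'],np.round(c['rotation'],3).tolist(),np.round(c['camera_matrix'],1).tolist())
E
```

```text
clock 0.0
joint_pos [ 1.156  0.241  0.004  1.335 -0.     1.571]
joint_vel [ 0.    -0.001 -0.     0.001 -0.001  0.   ]
tau [ 0.0000e+00 -3.7232e+01  2.5241e+01  1.7000e-02 -0.0000e+00 -0.0000e+00]
eef_pos [0.201 0.457 0.249]
tool_rot [ 0.838  0.546 -0.001  0.001]
ft_force [-0.65   0.114 -0.337]
ft_torque [-0.035 -0.031 -0.009]
grip_width 0.085
scene [1.14068675 0.40838779 1.08520982] [0.529, 0.795, -0.249, -0.161] [[441.5, 0.0, 277.3], [0.0, 441.5, 206.0], [0.0, 0.0, 1.0]]
top [0.16301912 0.1105412  1.81172763] [0.707, -0.701, 0.07, -0.07] [[515.8, 0.0, 277.3], [0.0, 515.8, 218.1], [0.0, 0.0, 1.0]]
wrist [0.13087918 0.48864046 0.37337661] [0.828, 0.539, 0.082, 0.128] [[307.6, 0.0, 280.1], [0.0, 307.6, 209.7], [0.0, 0.0, 1.0]]
```

View pics/scene0.png

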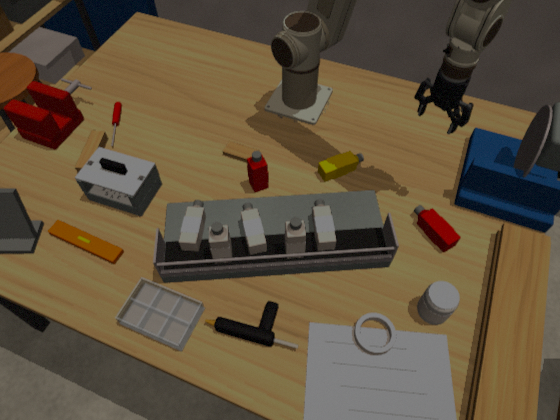

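View pics/top0.png

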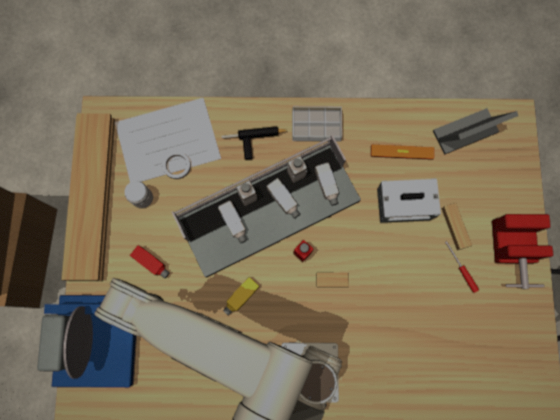

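View pics/wrist0.png

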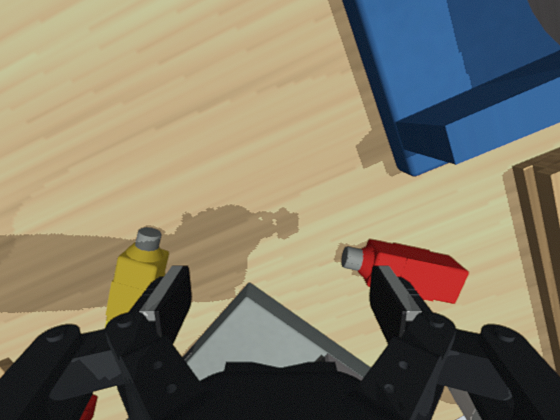

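```bash
sed -i 's/^import numpy.*/&\nfrom scipy.spatial.transform import Rotation as Ro/; s/R=np.array(c\[.rotation.\])/R=Ro.from_quat(c["rotation"]).as_matrix()/' h.py
python3 - <<'E'
from h import *
for n in ['top','scene']:
    c=dict(np.load(f'pics/{n}0.npz')); w=world(c); print(n,Ro.from_quat(c['rotation']).as_matrix().round(2).tolist())
    im=c['image'].astype(int)
    if n=='top':
        for (v,u) in [(300,450),(205,430),(207,330),(200,285),(220,232),(165,297),(190,246),(230,280),(250,230),(198,412),(197,405)]: print(u,v,w[v,u].round(3),im[v,u])
    cv2.imwrite(f'pics/{n}z.png',cv2.resize((c['image'][110:300,150:460] if n=='top' else c['image'][130:290,70:410])[:,:,::-1],(800,490 if n=='top' else 376),interpolation=cv2.INTER_CUBIC))
E
```

```text
top [[0.01, -0.98, 0.2], [-1.0, -0.01, 0.0], [0.0, -0.2, -0.98]]
450 300 [ 0.243 -0.489  0.001] [148 131  92]
430 205 [ 0.557 -0.405  0.106] [152 153 154]
330 207 [ 0.563 -0.073  0.035] [108 110 103]
285 200 [0.574 0.087 0.089] [154 155 155]
232 220 [0.502 0.267 0.091] [155 155 157]
297 165 [0.67  0.049 0.184] [92 90 85]
246 190 [0.583 0.215 0.186] [92 91 85]
280 230 [0.477 0.103 0.042] [114 117 109]
230 250 [0.406 0.275 0.04 ] [109 111 106]
412 198 [ 0.574 -0.337  0.133] [30 30 30]
405 197 [ 0.576 -0.313  0.136] [23 21 21]
scene [[-0.39, 0.76, -0.52], [0.92, 0.32, -0.23], [-0.01, -0.57, -0.82]]
```

View pics/topz.png

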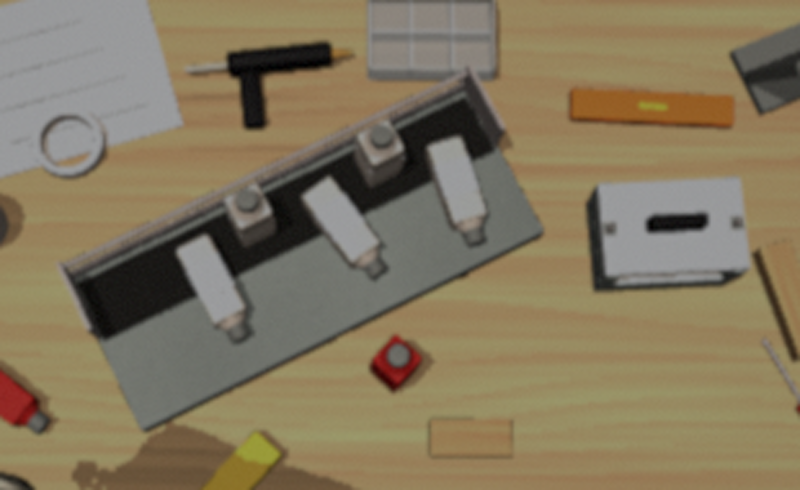

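View pics/scenez.png

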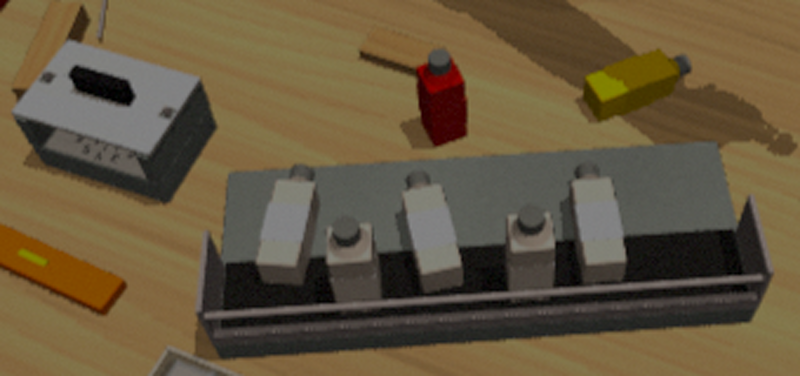

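```bash
cat > m.py <<'E'
from h import *
def rect(p):
    (c,s,a)=cv2.minAreaRect((p[:,:2]*1000).astype(np.float32)); return np.round(c,1),np.round(s,1),round(a,2)
def comps(mask,w,minn=30):
    n,l,st,ce=cv2.connectedComponentsWithStats(mask.astype(np.uint8),connectivity=4)
    return [w[l==i] for i in range(1,n) if st[i,4]>=minn]
if __name__=='__main__':
    c=dict(np.load('pics/top0.npz')); w=world(c); im=c['image'].astype(int); hsv=cv2.cvtColor(c['image'],cv2.COLOR_RGB2HSV)
    x,y,z=w[...,0],w[...,1],w[...,2]
    gray=hsv[...,1]<40
    reg=(x>0.3)&(x<0.75)&(y>-0.5)&(y<0.45)
    print('deck'); 
    for p in comps((z>.03)&(z<.05)&reg&gray,w,400): print(len(p),rect(p),p[:,2].mean())
    print('hi')
    for p in comps((z>.078)&(z<.098)&reg&gray,w,20): print(len(p),rect(p),np.median(p[:,2]))
    print('capsup')
    for p in comps((z>.17)&(z<.2)&reg,w,10): print(len(p),p.mean(0).round(4))
    print('cover')
    for p in comps((z>.098)&(z<.112)&reg&(y<-.2),w,50): print(len(p),rect(p),np.median(p[:,2]))
    for p in comps((z>.125)&(z<.15)&reg&(y<-.2),w,20): print(len(p),rect(p),np.median(p[:,2]))
E
python3 m.py
```

```text
deck
6632 (array([553.1, 141.8]), array([231.7, 608.6]), 27.28) 0.04025795695774986
hi
450 (array([648.2, -57.5]), array([114.6,  50.6]), 18.11) 0.08818071873647948
454 (array([592.2,  98.8]), array([114.8,  48.9]), 36.42) 0.08744326239282363
446 (array([509.4, 269.6]), array([115.4,  47.3]), 27.55) 0.08807755997852906
capsup
62 [0.6766 0.0483 0.1827]
61 [0.5908 0.2177 0.1846]
cover
1657 (array([ 582.2, -340.8]), array([126.9, 193.7]), 2.93) 0.10557615466794346
139 (array([ 581.7, -339.7]), array([20.9, 76.3]), 3.99) 0.13759868304691403
```

```bash
cat > m2.py <<'E'
from m import *
import sys
def analyse(c,a=np.deg2rad(27.1),verbose=True):
    w=world(c); hsv=cv2.cvtColor(c['image'],cv2.COLOR_RGB2HSV)
    x,y,z=w[...,0],w[...,1],w[...,2]
    gray=hsv[...,1]<40; reg=(x>0.3)&(x<0.8)&(y>-0.5)&(y<0.45)
    return w,x,y,z,gray,reg,hsv
if __name__=='__main__':
    c=dict(np.load('pics/top0.npz')); w,x,y,z,gray,reg,hsv=analyse(c)
    p=max(comps((z>.03)&(z<.05)&reg&gray,w,400),key=len)
    # edge fit: for angle refine
    best=None
    for a in np.deg2rad(np.arange(25,30,.1)):
        X=p[:,0]*np.cos(a)+p[:,1]*np.sin(a); Y=-p[:,0]*np.sin(a)+p[:,1]*np.cos(a)
        # front edge sharpness: per-Y-bin min
        b=((Y-Y.min())/0.01).astype(int); mn=np.array([X[b==i].min() for i in range(3,b.max()-3) if (b==i).any()])
        s=mn.std()
        if best is None or s<best[0]: best=(s,a,np.median(mn))
    s,a,f=best; print('yaw',np.degrees(a),a,'std',s)
    X=p[:,0]*np.cos(a)+p[:,1]*np.sin(a); Y=-p[:,0]*np.sin(a)+p[:,1]*np.cos(a)
    print('front',f,'Y range',np.percentile(Y,[0,.5,99.5,100]),'Xmax',np.percentile(X,[99.5,100]))
    # lane dark
    V=hsv[...,2]; Xw=x*np.cos(a)+y*np.sin(a); Yw=-x*np.sin(a)+y*np.cos(a)
    dk=(z>.03)&(z<.05)&(V<70)&reg; 
    print('lane X',np.percentile(Xw[dk],[1,50,99]),'Y',np.percentile(Yw[dk],[1,99]))
    rail=(z>.09)&(z<.115)&reg&(y>-.2); print('rail',np.percentile(Xw[rail],[5,50,95]),np.median(z[rail]))
E
python3 m2.py
```

```text
yaw 27.00000000000003 0.47123889803846947 std 0.0006545319778609224
front 0.4428551305144497 Y range [-0.42916267 -0.42381581  0.17574485  0.17947345] Xmax [0.67095801 0.67314762]
lane X [0.31143835 0.61820491 0.67127579] Y [-0.52377502  0.17025348]
rail [0.37859078 0.60529366 0.67671184] 0.09959452249255807
```

```bash
cat > d.py <<'E'
from m2 import *
A=np.deg2rad(27.0); X0,Y0=0.618,-0.125
RD=np.array([[np.cos(A),np.sin(A)],[-np.sin(A),np.cos(A)]])
def todeck(p): return np.asarray(p)[:2]@RD.T-[X0,Y0]
def toworld(q): return (np.asarray(q)+[X0,Y0])@RD
def lying(c):
    w,x,y,z,gray,reg,hsv=analyse(c); out=[]
    for p in comps((z>.078)&(z<.098)&reg&gray,w,100):
        ce,s,a=rect(p); 
        box=cv2.boxPoints(cv2.minAreaRect((p[:,:2]*1000).astype(np.float32)))/1000
        e=[box[1]-box[0],box[2]-box[1]]; d=max(e,key=np.linalg.norm); d/=np.linalg.norm(d)
        if d[0]>0: d=-d   # toward robot = cap direction
        ce=np.array(ce)/1000
        out.append((ce,d,s,np.median(p[:,2]),len(p)))
    return out
def report(c):
    for ce,d,s,h,n in lying(c):
        dd=d@RD.T
        print('lying ctr',ce.round(4),'deck',todeck(ce).round(4),'size',s,'h',round(float(h),4),'yaw(axis foot->cap) rel deck -x deg',round(np.degrees(np.arctan2(-dd[1],-dd[0])),1),
          'foot deck',todeck(ce-d*.0575).round(4),'captip deck',todeck(ce+d*.0875).round(4),'captip world',(ce+d*.0875).round(4), 'world angle of foot->cap',round(np.degrees(np.arctan2(d[1],d[0])),1))
    w,x,y,z,gray,reg,hsv=analyse(c)
    for p in comps((z>.175)&(z<.2)&reg,w,20):
        print('cap up',p.mean(0).round(4),'deck',todeck(p.mean(0)).round(4),len(p))
if __name__=='__main__':
    report(dict(np.load('pics/top0.npz')))
E
python3 d.py
```

```text
lying ctr [ 0.6482 -0.0575] deck [-0.0666 -0.2205] size [114.6  50.6] h 0.0882 yaw(axis foot->cap) rel deck -x deg -8.9 foot deck [-0.0097 -0.2294] captip deck [-0.153 -0.207] captip world [ 0.565  -0.0847] world angle of foot->cap -161.9
lying ctr [0.5922 0.0988] deck [-0.0455 -0.0558] size [114.8  48.9] h 0.0874 yaw(axis foot->cap) rel deck -x deg 9.4 foot deck [ 0.0112 -0.0464] captip deck [-0.1318 -0.0701] captip world [0.5218 0.0469] world angle of foot->cap -143.6
lying ctr [0.5094 0.2696] deck [-0.0417  0.134 ] size [115.4  47.3] h 0.0881 yaw(axis foot->cap) rel deck -x deg 0.6 foot deck [0.0158 0.1345] captip deck [-0.1292  0.1331] captip world [0.4318 0.2291] world angle of foot->cap -152.4
cap up [0.6775 0.0481 0.1836] deck [ 0.0074 -0.1397] 57
cap up [0.5911 0.2177 0.185 ] deck [0.0075 0.0507] 59
```

```bash
cat > g.py <<'E'
from h import *
def pose():
    o=bot.get_obs(); R=Ro.from_quat(o['tool_rot']).as_matrix(); phi=np.degrees(np.arctan2(R[1,0],R[0,0])); return np.array(o['eef_pos']),phi,R,o
def plan(tx,ty,tz,tphi,n):
    p,phi,R,o=pose(); T=np.array([tx,ty,tz])
    d=(tphi-phi+90)%180-90
    print('at',p.round(4),'phi',round(phi,2),'tilt',np.degrees(np.arccos(-R[2,2])).round(2),'f',np.round(o['ft_force'],1),'w',round(o['grip_width'],4),'t',round(o['clock'],2),'j',np.round(o['joint_pos'],2))
    print('delta world',(T-p).round(4),'dphi',round(d,2),'per row',((T-p)/n).round(4))
    for i in range(n):
        a=np.radians(phi+d*i/n); s=(T-p)/n
        x=s[0]*np.cos(a)+s[1]*np.sin(a); y=s[0]*np.sin(a)-s[1]*np.cos(a)
        print([round(x,4),round(y,4),round(-s[2],4),round(-d/n,2)],end=',' if i%8<7 else '\n')
if __name__=='__main__':
    import sys; a=[float(v) for v in sys.argv[1:]]; plan(*a[:4],int(a[4]))
E
python3 g.py 0.582 -0.341 0.25 3.3 24
```

```text
at [0.2013 0.4572 0.2493] phi 66.23 tilt 0.09 f [-0.1 -0.4 -0.1] w 0.0856 t 0.15 j [ 1.16  0.24  0.    1.34 -0.    1.57]
delta world [ 3.807e-01 -7.982e-01  7.000e-04] dphi -62.93 per row [ 0.0159 -0.0333  0.    ]
[np.float64(-0.024), np.float64(0.0279), np.float64(-0.0), np.float64(2.62)],[np.float64(-0.0227), np.float64(0.029), np.float64(-0.0), np.float64(2.62)],[np.float64(-0.0214), np.float64(0.03), np.float64(-0.0), np.float64(2.62)],[np.float64(-0.02), np.float64(0.0309), np.float64(-0.0), np.float64(2.62)],[np.float64(-0.0186), np.float64(0.0318), np.float64(-0.0), np.float64(2.62)],[np.float64(-0.0171), np.float64(0.0326), np.float64(-0.0), np.float64(2.62)],[np.float64(-0.0156), np.float64(0.0334), np.float64(-0.0), np.float64(2.62)],[np.float64(-0.014), np.float64(0.0341), np.float64(-0.0), np.float64(2.62)]
[np.float64(-0.0125), np.float64(0.0347), np.float64(-0.0), np.float64(2.62)],[np.float64(-0.0109), np.float64(0.0352), np.float64(-0.0), np.float64(2.62)],[np.float64(-0.0092), np.float64(0.0357), np.float64(-0.0), np.float64(2.62)],[np.float64(-0.0076), np.float64(0.
[... 270 characters left out ...]
2.62)],[np.float64(-0.0009), np.float64(0.0368), np.float64(-0.0), np.float64(2.62)]
[np.float64(0.0008), np.float64(0.0368), np.float64(-0.0), np.float64(2.62)],[np.float64(0.0025), np.float64(0.0368), np.float64(-0.0), np.float64(2.62)],[np.float64(0.0041), np.float64(0.0366), np.float64(-0.0), np.float64(2.62)],[np.float64(0.0058), np.float64(0.0364), np.float64(-0.0), np.float64(2.62)],[np.float64(0.0075), np.float64(0.0361), np.float64(-0.0), np.float64(2.62)],[np.float64(0.0091), np.float64(0.0357), np.float64(-0.0), np.float64(2.62)],[np.float64(0.0107), np.float64(0.0352), np.float64(-0.0), np.float64(2.62)],[np.float64(0.0123), np.float64(0.0347), np.float64(-0.0), np.float64(2.62)]
```

Request:
send_rows --increments '[[[-0.024,0.028,0,2.6],[-0.023,0.029,0,2.6],[-0.021,0.03,0,2.6],[-0.02,0.031,0,2.6],[-0.019,0.032,0,2.6],[-0.017,0.033,0,2.6],[-0.016,0.033,0,2.6],[-0.014,0.034,0,2.6]]]' --hand -0.3

```text
clock: 0.95
eef_pos: [0.3289, 0.1841, 0.2466]
tool_rot: [0.923, 0.385, -0.002, 0.001]
ft_force: [0.2, -0.7, -0.1]
grip_width: 0.0558
```

Request:
send_rows --increments '[[[-0.0125,0.035,0,2.6],[-0.011,0.035,0,2.6],[-0.009,0.036,0,2.6],[-0.0075,0.036,0,2.6],[-0.006,0.036,0,2.6],[-0.004,0.037,0,2.6],[-0.0025,0.037,0,2.6],[-0.001,0.037,0,2.6]]]'

```text
clock: 1.75
eef_pos: [0.4567, -0.0956, 0.2463]
tool_rot: [0.979, 0.204, -0.002, 0.001]
ft_force: [0.9, 1.2, 0.4]
grip_width: 0.0559
```

```bash
sed -i 's/round(\(x\|y\),4),/float(round(\1,3)),/g; s/round(-s\[2\],4),round(-d\/n,2)/float(round(-s[2],3)),float(round(-d\/n,1))/' g.py
python3 - <<'E'
s=open('g.py').read()
i=s.index("        print([");j=s.index("if __name__")
s=s[:i]+"        print([float(round(x,4)),float(round(y,4)),float(round(-s[2],4)),float(round(-d/n,2))],end=',' if i%8<7 else '\\n')\n    print()\n"+s[j:]
open('g.py','w').write(s)
E
python3 g.py 0.582 -0.341 0.25 3.3 8
```

```text
at [ 0.4567 -0.0956  0.2463] phi 23.5 tilt 0.26 f [0.9 1.2 0.4] w 0.0559 t 1.75 j [-0.2   0.18 -0.08  1.31 -0.    0.96]
delta world [ 0.1253 -0.2454  0.0037] dphi -20.2 per row [ 0.0157 -0.0307  0.0005]
[0.0021, 0.0344, -0.0005, 2.52],[0.0036, 0.0342, -0.0005, 2.52],[0.0052, 0.034, -0.0005, 2.52],[0.0066, 0.0338, -0.0005, 2.52],[0.0081, 0.0335, -0.0005, 2.52],[0.0096, 0.0331, -0.0005, 2.52],[0.011, 0.0326, -0.0005, 2.52],[0.0125, 0.0321, -0.0005, 2.52]
```

Request:
send_rows --increments '[[[0.002,0.0345,0,2.5],[0.0035,0.034,0,2.5],[0.005,0.034,0,2.5],[0.0065,0.034,0,2.5],[0.008,0.0335,0,2.5],[0.0095,0.033,0,2.5],[0.011,0.0325,0,2.5],[0.0125,0.032,0,2.5]]]'

```text
clock: 2.55
eef_pos: [0.5814, -0.3532, 0.2421]
tool_rot: [1.0, 0.022, -0.004, -0.0]
ft_force: [0.6, 0.5, -0.1]
grip_width: 0.0557
```

```bash
python3 g.py 0.582 -0.341 0.129 3.3 8; python3 -c "
from h import *
snap('wrist','w1')"
```

```text
at [ 0.5814 -0.3532  0.2421] phi 2.47 tilt 0.5 f [ 0.6  0.5 -0.1] w 0.0557 t 2.55 j [-0.54  0.63  0.59  1.53 -0.    0.98]
delta world [ 0.0006  0.0122 -0.1131] dphi 0.83 per row [ 0.0001  0.0015 -0.0141]
[0.0001, -0.0015, 0.0141, -0.1],[0.0001, -0.0015, 0.0141, -0.1],[0.0001, -0.0015, 0.0141, -0.1],[0.0001, -0.0015, 0.0141, -0.1],[0.0001, -0.0015, 0.0141, -0.1],[0.0001, -0.0015, 0.0141, -0.1],[0.0002, -0.0015, 0.0141, -0.1],[0.0002, -0.0015, 0.0141, -0.1]
```

View pics/w1.png

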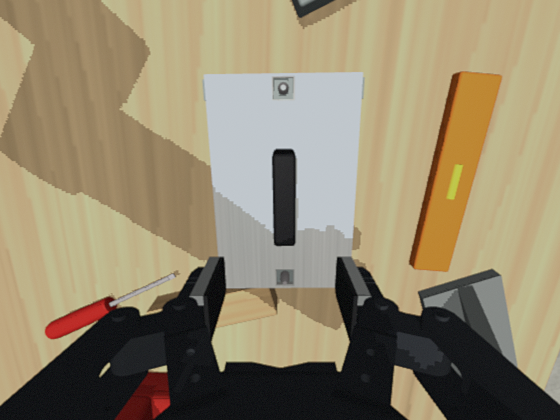

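Request:
send_rows --increments '[[[0,-0.0015,0.015,0],[0,-0.0015,0.015,0],[0,-0.0015,0.015,0],[0,-0.0015,0.015,0],[0,-0.0015,0.015,0],[0,-0.0015,0.015,0],[0,-0.0015,0.015,0],[0,-0.0015,0.008,-0.5]]]'

```text
clock: 3.4
eef_pos: [0.5804, -0.35, 0.1206]
tool_rot: [1.0, 0.022, -0.006, 0.001]
ft_force: [-13.2, 1.7, 43.5]
grip_width: 0.0557
```

Request:
send_rows --increments '[[[0,0,0,0],[0,0,0,0],[0,0,0,0],[0,0,0,0],[0,0,0,0],[0,0,0,0],[0,0,0,0],[0,0,0,0]]]' --hand 1

```text
clock: 4.2
eef_pos: [0.583, -0.3505, 0.1253]
tool_rot: [1.0, 0.022, -0.002, 0.003]
ft_force: [0.6, -0.3, 5.0]
grip_width: 0.0171
```

Request:
send_rows --increments '[[[0,0,-0.006,0],[0,0,-0.01,0],[0,0,-0.015,0],[0,0,-0.015,0],[0,0,-0.015,0],[0,0,-0.01,0],[0,0,-0.005,0],[0,0,0,0]]]'

```text
clock: 5.0
eef_pos: [0.5781, -0.3475, 0.1962]
tool_rot: [1.0, 0.022, -0.011, -0.002]
ft_force: [-0.1, -0.1, -4.0]
grip_width: 0.0168
```

```bash
python3 g.py 0.40 -0.32 0.20 3 8; python3 -c "
from h import *
snap('wrist','w2')"
```

```text
at [ 0.5781 -0.3475  0.1962] phi 2.57 tilt 1.32 f [-0.1 -0.1 -4. ] w 0.0168 t 5.0 j [-0.54  0.64  0.48  1.43 -0.01  0.99]
delta world [-0.1781  0.0275  0.0038] dphi 0.43 per row [-0.0223  0.0034  0.0005]
[-0.0221, -0.0044, -0.0005, -0.05],[-0.0221, -0.0045, -0.0005, -0.05],[-0.0221, -0.0045, -0.0005, -0.05],[-0.0221, -0.0045, -0.0005, -0.05],[-0.0221, -0.0045, -0.0005, -0.05],[-0.0221, -0.0045, -0.0005, -0.05],[-0.0221, -0.0046, -0.0005, -0.05],[-0.0221, -0.0046, -0.0005, -0.05]
```

View pics/w2.png

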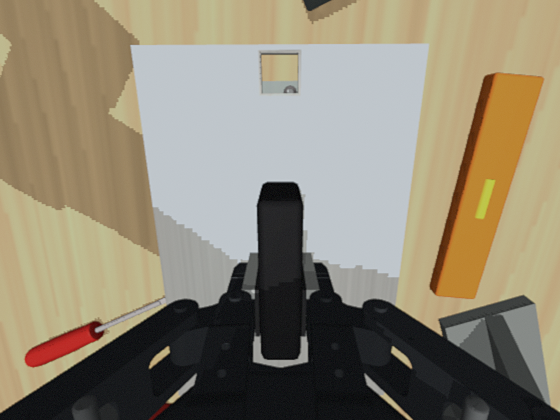

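Request:
send_rows --increments '[[[-0.022,-0.0045,-0.001,0],[-0.022,-0.0045,-0.001,0],[-0.022,-0.0045,-0.001,0],[-0.022,-0.0045,-0.001,0],[-0.022,-0.0045,-0.001,0],[-0.022,-0.0045,0,0],[-0.022,-0.0045,0,0],[-0.018,-0.0045,0,0]]]'

```text
clock: 5.85
eef_pos: [0.3968, -0.3155, 0.1965]
tool_rot: [1.0, 0.024, -0.017, -0.006]
ft_force: [0.2, 0.6, -2.4]
grip_width: 0.0175
```

```bash
python3 g.py 0.40 -0.32 0.027 3 8
```

```text
at [ 0.3968 -0.3155  0.1965] phi 2.74 tilt 2.08 f [ 0.2  0.6 -2.4] w 0.0175 t 5.85 j [-0.66  0.31 -0.04  1.25 -0.01  0.86]
delta world [ 0.0032 -0.0045 -0.1695] dphi 0.26 per row [ 0.0004 -0.0006 -0.0212]
[0.0004, 0.0006, 0.0212, -0.03],[0.0004, 0.0006, 0.0212, -0.03],[0.0004, 0.0006, 0.0212, -0.03],[0.0004, 0.0006, 0.0212, -0.03],[0.0004, 0.0006, 0.0212, -0.03],[0.0004, 0.0006, 0.0212, -0.03],[0.0004, 0.0006, 0.0212, -0.03],[0.0004, 0.0006, 0.0212, -0.03]
```

```bash
cat > g.py <<'E'
from h import *
def pose():
    o=bot.get_obs(); R=Ro.from_quat(o['tool_rot']).as_matrix(); phi=np.degrees(np.arctan2(R[1,0],R[0,0])); return np.array(o['eef_pos']),phi,R,o
def plan(tx,ty,tz,tphi,n):
    p,phi,R,o=pose(); T=np.array([tx,ty,tz])
    d=(tphi-phi+90)%180-90
    print('at',p.round(4),'phi',round(phi,2),'zaxis',R[:,2].round(3),'f',np.round(o['ft_force'],1),'w',round(o['grip_width'],4),'t',round(o['clock'],2),'j',np.round(o['joint_pos'],2))
    print('delta world',(T-p).round(4),'dphi',round(d,2))
    for i in range(n):
        Ri=R@Ro.from_euler('z',-d*i/n,degrees=True).as_matrix(); s=Ri.T@(T-p)/n
        print([float(round(v,4)) for v in s]+[float(round(-d/n,2))],end=',' if i%8<7 else '\n')
    print()
if __name__=='__main__':
    import sys; a=[float(v) for v in sys.argv[1:]]; plan(*a[:4],int(a[4]))
E
python3 g.py 0.40 -0.32 0.035 3 8
```

```text
at [ 0.3968 -0.3155  0.1965] phi 2.74 zaxis [-0.034  0.012 -0.999] f [ 0.2  0.6 -2.4] w 0.0175 t 5.85 j [-0.66  0.31 -0.04  1.25 -0.01  0.86]
delta world [ 0.0032 -0.0045 -0.1615] dphi 0.26
[0.0011, 0.0008, 0.0202, -0.03],[0.0011, 0.0008, 0.0202, -0.03],[0.0011, 0.0009, 0.0202, -0.03],[0.0011, 0.0009, 0.0202, -0.03],[0.0011, 0.0009, 0.0202, -0.03],[0.0011, 0.0009, 0.0202, -0.03],[0.0011, 0.0009, 0.0202, -0.03],[0.0011, 0.0009, 0.0202, -0.03]
```

Request:
send_rows --increments '[[[0.001,0.001,0.02,0],[0.001,0.001,0.025,0],[0.001,0.001,0.025,0],[0.001,0.001,0.025,0],[0.001,0.001,0.02,0],[0.001,0.001,0.015,0],[0.001,0.001,0.01,0],[0,0,0.005,0]]]'

```text
clock: 6.65
eef_pos: [0.3933, -0.3184, 0.0446]
tool_rot: [1.0, 0.022, -0.019, -0.007]
ft_force: [-1.3, 0.3, -2.7]
grip_width: 0.0176
```

```bash
python3 g.py 0.40 -0.32 0.03 3 8
```

```text
at [ 0.3933 -0.3184  0.0446] phi 2.58 zaxis [-0.038  0.014 -0.999] f [-1.3  0.3 -2.7] w 0.0176 t 6.65 j [-0.67  0.46 -0.25  0.89 -0.01  0.85]
delta world [ 0.0067 -0.0016 -0.0146] dphi 0.42
[0.0009, 0.0003, 0.0018, -0.05],[0.0009, 0.0003, 0.0018, -0.05],[0.0009, 0.0003, 0.0018, -0.05],[0.0009, 0.0003, 0.0018, -0.05],[0.0009, 0.0003, 0.0018, -0.05],[0.0009, 0.0003, 0.0018, -0.05],[0.0009, 0.0003, 0.0018, -0.05],[0.0009, 0.0003, 0.0018, -0.05]
```

Request:
send_rows --increments '[[[0,0,0.004,0],[0,0,0.004,0],[0,0,0.004,0],[0,0,0.004,0],[0,0,0.004,0],[0,0,0.002,0],[0,0,0.002,0],[0,0,0,0]]]'

```text
clock: 7.45
eef_pos: [0.3941, -0.319, 0.0277]
tool_rot: [1.0, 0.023, -0.015, -0.005]
ft_force: [0.6, -0.1, -2.8]
grip_width: 0.0173
```

```bash
python3 g.py 0.40 -0.32 0.03 3 8
```

```text
at [ 0.3941 -0.319   0.0277] phi 2.64 zaxis [-0.031  0.009 -0.999] f [ 0.6 -0.1 -2.8] w 0.0173 t 7.45 j [-0.67  0.48 -0.28  0.84 -0.01  0.85]
delta world [ 0.0059 -0.001   0.0023] dphi 0.36
[0.0007, 0.0002, -0.0003, -0.04],[0.0007, 0.0002, -0.0003, -0.04],[0.0007, 0.0002, -0.0003, -0.04],[0.0007, 0.0002, -0.0003, -0.04],[0.0007, 0.0002, -0.0003, -0.04],[0.0007, 0.0002, -0.0003, -0.04],[0.0007, 0.0002, -0.0003, -0.04],[0.0007, 0.0002, -0.0003, -0.04]
```

Request:
send_rows --increments '[[[0,0,0.003,0],[0,0,0.003,0],[0,0,0.003,0],[0,0,0.002,0],[0,0,0.002,0],[0,0,0.002,0],[0,0,0.002,0],[0,0,0.002,0]]]'

```text
clock: 8.25
eef_pos: [0.3943, -0.3195, 0.0258]
tool_rot: [1.0, 0.022, -0.01, -0.003]
ft_force: [-6.5, 3.3, 15.0]
grip_width: 0.0171
```

```bash
python3 g.py 0.40 -0.32 0.03 3 8
```

```text
at [ 0.3943 -0.3195  0.0258] phi 2.57 zaxis [-0.02   0.006 -1.   ] f [-6.5  3.3 15. ] w 0.0171 t 8.25 j [-0.68  0.48 -0.29  0.82 -0.01  0.85]
delta world [ 0.0057 -0.0005  0.0042] dphi 0.43
[0.0007, 0.0001, -0.0005, -0.05],[0.0007, 0.0001, -0.0005, -0.05],[0.0007, 0.0001, -0.0005, -0.05],[0.0007, 0.0001, -0.0005, -0.05],[0.0007, 0.0001, -0.0005, -0.05],[0.0007, 0.0001, -0.0005, -0.05],[0.0007, 0.0001, -0.0005, -0.05],[0.0007, 0.0001, -0.0005, -0.05]
```

Cover is down; the press also straightens the tool. Release and rise.

Request:
send_rows --increments '[[[0,0,0.001,0],[0,0,0.001,0],[0,0,0,0],[0,0,0,0],[0,0,0,0],[0,0,0,0],[0,0,0,0],[0,0,0,0]]]' --hand -0.4

```text
clock: 9.05
eef_pos: [0.3955, -0.3206, 0.0235]
tool_rot: [1.0, 0.022, -0.009, -0.002]
ft_force: [0.6, -0.3, -0.1]
grip_width: 0.06
```

Request:
send_rows --increments '[[[0,0,-0.02,0],[0,0,-0.03,0],[0,0,-0.03,0],[0,0,-0.03,0],[0,0,-0.03,0],[0,0,-0.02,0],[0,0,-0.01,0],[0,0,0,0]]]'

```text
clock: 9.85
eef_pos: [0.3974, -0.3203, 0.1983]
tool_rot: [1.0, 0.022, -0.011, -0.004]
ft_force: [1.1, -0.1, -0.5]
grip_width: 0.0597
```

```bash
python3 g.py 0.577 -0.341 0.20 3 8;  python3 -c "
from h import *
snap('top','t1'); snap('scene','s1')
a=cv2.imread('pics/s1.png')[130:290,20:300]; cv2.imwrite('pics/s1z.png',cv2.resize(a,(800,457),interpolation=cv2.INTER_CUBIC))"; cat > m3.py <<'E'
from d import *
E

```

```text
at [ 0.3974 -0.3203  0.1983] phi 2.57 zaxis [-0.021  0.007 -1.   ] f [ 1.1 -0.1 -0.5] w 0.0597 t 9.85 j [-0.67  0.31 -0.05  1.24 -0.01  0.85]
delta world [ 0.1796 -0.0207  0.0017] dphi 0.43
[0.0223, 0.0036, -0.0007, -0.05],[0.0223, 0.0036, -0.0007, -0.05],[0.0223, 0.0036, -0.0007, -0.05],[0.0223, 0.0036, -0.0007, -0.05],[0.0223, 0.0037, -0.0007, -0.05],[0.0223, 0.0037, -0.0007, -0.05],[0.0223, 0.0037, -0.0007, -0.05],[0.0223, 0.0037, -0.0007, -0.05]
```

View pics/t1.png

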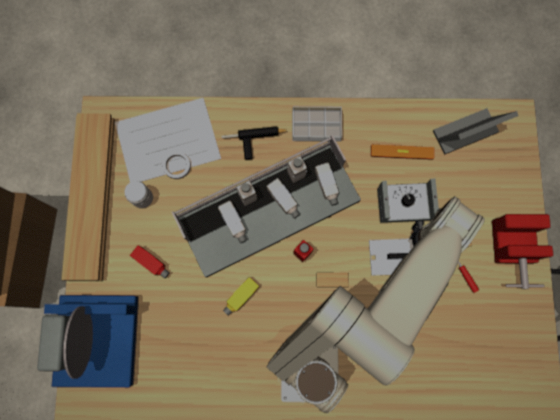

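View pics/s1z.png

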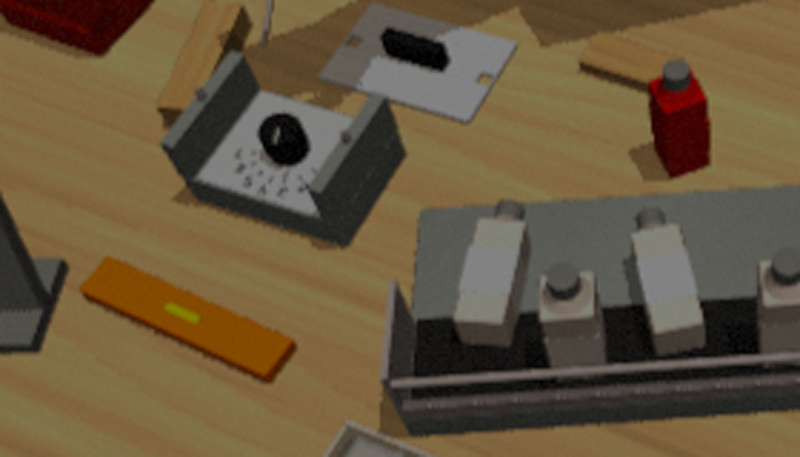

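```bash
python3 - <<'E'
from d import *
c=dict(np.load('pics/t1.npz')); w,x,y,z,gray,reg,hsv=analyse(c)
a=c['image'][165:235,365:455,::-1]; cv2.imwrite('pics/t1z.png',cv2.resize(a,(720,560),interpolation=cv2.INTER_CUBIC))
r2=(x>.48)&(x<.68)&(y<-.22)&(y>-.46)
for p in comps((z>.094)&(z<.106)&r2,w,20): print('rib',len(p),rect(p),p[:,2].mean(),np.median(p,0))
for p in comps((z>.078)&(z<.092)&r2&(hsv[...,2]<90),w,15): print('sleeve',len(p),rect(p),p.mean(0))
c2=dict(np.load('pics/s1.npz')); w2=world(c2); h2=cv2.cvtColor(c2['image'],cv2.COLOR_RGB2HSV)
x,y,z=[w2[...,i] for i in range(3)]
m=(x>.48)&(x<.68)&(y<-.22)&(y>-.46)&(z>.08)&(z<.092)
for p in comps(m,w2,15): print('scene sleeve',len(p),rect(p),p.mean(0))
mm=(x>.48)&(x<.68)&(y<-.22)&(y>-.46)
for p in comps(mm&(z>.094)&(z<.106),w2,20): print('rib scene',len(p),rect(p),p.mean(0))
for p in comps(mm&(z>.108)&(z<.125),w2,3): print('pin scene',len(p),p.mean(0))
E
```

```text
rib 137 (array([ 591.3, -423.8]), array([121. ,  18.9]), 4.15) 0.09937120692108457 [ 0.5957267  -0.42260175  0.09915151]
rib 166 (array([ 576.3, -255.6]), array([130.5,  18.3]), 2.91) 0.09982484997198948 [ 0.57121847 -0.25535945  0.09979538]
sleeve 105 (array([ 580.2, -337.8]), array([38.5, 42.1]), 48.52) [ 0.58087149 -0.3377708   0.08493195]
scene sleeve 113 (array([ 589.4, -413.7]), array([132.1,   6.2]), 3.1) [ 0.59431747 -0.41370654  0.08605965]
scene sleeve 118 (array([ 582.2, -246.6]), array([ 14.7, 128.8]), 87.7) [ 0.58708792 -0.24658749  0.08618798]
scene sleeve 125 (array([ 585.8, -336.2]), array([40.9, 39.2]), 68.71) [ 0.58686649 -0.33572886  0.08340662]
rib scene 207 (array([ 589.9, -420.2]), array([133.1,  19.7]), 3.81) [ 0.59419588 -0.41989838  0.09739994]
rib scene 217 (array([ 581.5, -253.5]), array([131.5,  18.7]), 3.36) [ 0.58373433 -0.25290064  0.09752371]
pin scene 6 [ 0.59156467 -0.42012339  0.11045371]
pin scene 7 [ 0.58280822 -0.25219676  0.11108157]
```

View pics/t1z.png

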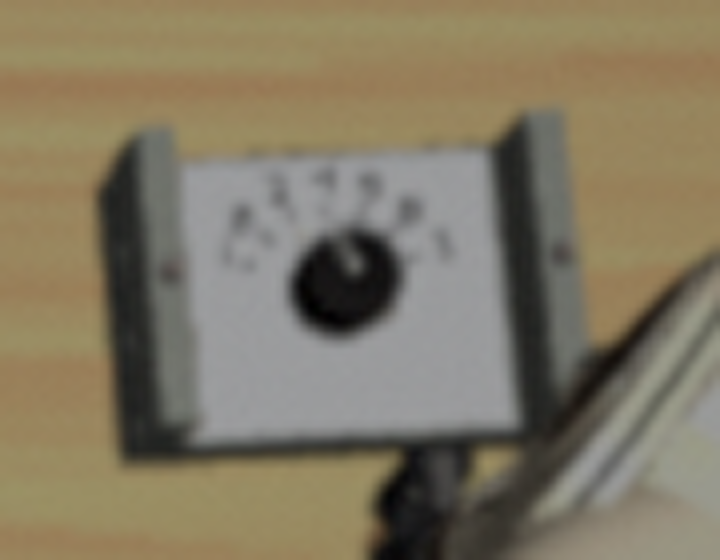

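Request:
send_rows --increments '[[[0.02,0.003,-0.002,0],[0.025,0.004,-0.002,0],[0.025,0.004,-0.002,0],[0.025,0.004,-0.002,0],[0.025,0.003,-0.002,0],[0.025,0.001,0,0],[0.02,0,0,0],[0.01,0,0,0]]]'

```text
clock: 10.75
eef_pos: [0.5702, -0.3274, 0.1828]
tool_rot: [0.999, 0.021, -0.024, -0.013]
ft_force: [0.8, -0.5, -0.1]
grip_width: 0.0601
```

```bash
python3 g.py 0.583 -0.338 0.072 3 8;  python3 -c "
from h import *
snap('wrist','w3')"
```

```text
at [ 0.5702 -0.3274  0.1828] phi 2.41 zaxis [-0.049  0.025 -0.998] f [ 0.8 -0.5 -0.1] w 0.0601 t 10.75 j [-0.52  0.64  0.44  1.43 -0.    1.01]
delta world [ 0.0128 -0.0106 -0.1108] dphi 0.59
[0.0022, 0.0018, 0.0137, -0.07],[0.0022, 0.0018, 0.0137, -0.07],[0.0022, 0.0018, 0.0137, -0.07],[0.0022, 0.0018, 0.0137, -0.07],[0.0022, 0.0018, 0.0137, -0.07],[0.0022, 0.0018, 0.0137, -0.07],[0.0022, 0.0018, 0.0137, -0.07],[0.0022, 0.0018, 0.0137, -0.07]
```

View pics/w3.png

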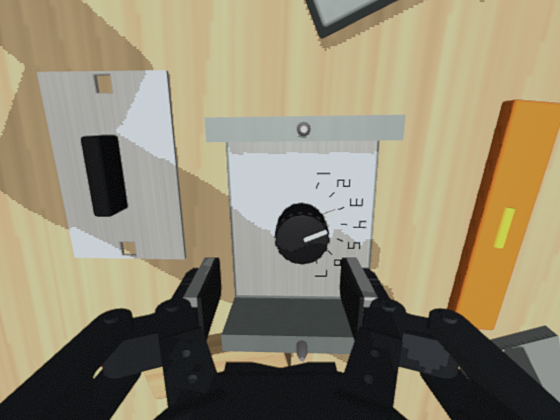

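```bash
python3 - <<'E'
from g import *
for i in range(4):
    p,phi,R,o=pose(); print(p.round(4),R[:,2].round(4),round(phi,3),o['joint_pos'].round(4) if hasattr(o['joint_pos'],'round') else o['joint_pos'],np.round(o['joint_vel'],4)); viewer.camera('wrist')
E
```

```text
[ 0.571  -0.327   0.1819] [-0.0493  0.0259 -0.9984] 2.457 [-0.5192  0.6389  0.4407  1.4283 -0.0019  1.0094] [-0.0159 -0.0356 -0.065   0.0012 -0.0064 -0.0193]
[ 0.5697 -0.3272  0.1823] [-0.0501  0.0257 -0.9984] 2.441 [-0.5202  0.637   0.4385  1.4285 -0.0025  1.0087] [-0.0182 -0.038  -0.0325  0.0088 -0.0113 -0.0084]
[ 0.5689 -0.3275  0.1831] [-0.05    0.0253 -0.9984] 2.405 [-0.521   0.6353  0.4374  1.429  -0.0029  1.0085] [-0.0159 -0.0322 -0.0119  0.0059 -0.006  -0.0009]
[ 0.5685 -0.3278  0.1839] [-0.0492  0.0249 -0.9985] 2.361 [-0.5217  0.6338  0.437   1.4291 -0.003   1.0086] [-0.011  -0.0267 -0.0008  0.0025 -0.0003  0.001 ]
```

Request:
send_rows --increments '[[[0,0,0,0],[0,0,0,0],[0,0,0,0],[0,0,0,0],[0,0,0,0],[0,0,0,0],[0,0,0,0],[0,0,0,0]]]'

```text
clock: 11.8
eef_pos: [0.5661, -0.329, 0.1866]
tool_rot: [0.999, 0.019, -0.023, -0.012]
ft_force: [-0.1, -0.2, -0.2]
grip_width: 0.0596
```

```bash
python3 g.py 0.583 -0.338 0.072 3 8
```

```text
at [ 0.5661 -0.329   0.1866] phi 2.18 zaxis [-0.047  0.024 -0.999] f [-0.1 -0.2 -0.2] w 0.0596 t 11.8 j [-0.53  0.63  0.43  1.43 -0.    1.01]
delta world [ 0.0169 -0.009  -0.1146] dphi 0.82
[0.0027, 0.0016, 0.0142, -0.1],[0.0027, 0.0016, 0.0142, -0.1],[0.0027, 0.0016, 0.0142, -0.1],[0.0027, 0.0016, 0.0142, -0.1],[0.0027, 0.0016, 0.0142, -0.1],[0.0027, 0.0016, 0.0142, -0.1],[0.0027, 0.0016, 0.0142, -0.1],[0.0027, 0.0016, 0.0142, -0.1]
```

```bash
python3 - <<'E'
from h import *
c=dict(np.load('pics/w3.npz')); w=world(c); hsv=cv2.cvtColor(c['image'],cv2.COLOR_RGB2HSV)
x,y,z=[w[...,i] for i in range(3)]
print(w[240,300],w[130,230],w[250,240],w[129,303])
m=(abs(z-.086)<.008)&(abs(x-.583)<.04)&(abs(y+.338)<.04)
V=hsv[...,2]
print(m.sum(),V[m].min(),V[m].max())
p=w[m]; print('top centre',cv2.minEnclosingCircle((p[:,:2]*1000).astype(np.float32)))
q=w[m&(V>130)]; print(len(q)); 
if len(q)>4:
    mu=q.mean(0); print(mu); u,s,vt=np.linalg.svd(q[:,:2]-mu[:2]); print(s,np.degrees(np.arctan2(vt[0,1],vt[0,0])))
mm=(abs(z-.1)<.006)&(abs(x-.583)<.08)
from m import rect,comps
for p in comps(mm,w,60): print(len(p),rect(p),p[:,2].mean())
E
```

```text
[ 0.58146047 -0.34093806  0.08641688] [ 0.52988711 -0.26044435  0.09880382] [ 0.52785012 -0.37025909  0.04566136] [ 0.5779654  -0.25741318  0.11609904]
2277 3 220
top centre ((583.1468505859375, -341.0282897949219), 22.232585906982422)
119
[ 0.5936663  -0.337221    0.08636646]
[0.06204662 0.04474979] -163.62063111611434
4853 (array([ 578.6, -257.2]), array([130.6,  16. ]), 3.07) 0.10022273420359924
2742 (array([ 575.8, -425.3]), array([106.5,  18.4]), 3.09) 0.0995720763501991
```

```bash
python3 - <<'E'
from h import *
c=dict(np.load('pics/w3.npz')); w=world(c)
C=np.array([.5831,-.341])
for k,(u,v) in zip(range(1,8),[(322,173),(343,184),(356,202),(360,224),(353,245),(338,262),(320,272)]):
    d=w[v,u,:2]-C; print(k,w[v,u].round(3),round(np.degrees(np.arctan2(d[1],d[0]))-3.1,1), 'expect',round(np.degrees(1.2-.4*(k-1)),1), np.linalg.norm(d).round(3))
E
python3 g.py 0.583 -0.341 0.072 3 16
```

```text
1 [ 0.598 -0.295  0.046] 69.0 expect 68.8 0.049
2 [ 0.617 -0.303  0.047] 45.4 expect 45.8 0.051
3 [ 0.629 -0.318  0.047] 23.1 expect 22.9 0.052
4 [ 0.635 -0.338  0.047] -0.1 expect -0.0 0.052
5 [ 0.631 -0.359  0.047] -23.2 expect -22.9 0.051
6 [ 0.62  -0.377  0.045] -47.8 expect -45.8 0.051
7 [ 0.603 -0.388  0.047] -69.4 expect -68.8 0.051
at [ 0.5661 -0.329   0.1866] phi 2.18 zaxis [-0.047  0.024 -0.999] f [-0.1 -0.2 -0.2] w 0.0596 t 11.8 j [-0.53  0.63  0.43  1.43 -0.    1.01]
delta world [ 0.0169 -0.012  -0.1146] dphi 0.82
[0.0014, 0.001, 0.0071, -0.05],[0.0014, 0.001, 0.0071, -0.05],[0.0014, 0.001, 0.0071, -0.05],[0.0014, 0.001, 0.0071, -0.05],[0.0014, 0.001, 0.0071, -0.05],[0.0014, 0.001, 0.0071, -0.05],[0.0014, 0.001, 0.0071, -0.05],[0.0014, 0.001, 0.0071, -0.05]
[0.0014, 0.001, 0.0071, -0.05],[0.0014, 0.001, 0.0071, -0.05],[0.0013, 0.001, 0.0071, -0.05],[0.0013, 0.001, 0.0071, -0.05],[0.0013, 0.001, 0.0071, -0.05],[0.0013, 0.001, 0.0071, -0.05],[0.0013, 0.001, 0.0071, -0.05],[0.0013, 0.001, 0.0071, -0.05]
```

Request:
send_rows --increments '[[[0.002,0.001,0.008,0],[0.002,0.001,0.008,0],[0.002,0.001,0.008,0],[0.002,0.001,0.008,0],[0.002,0.001,0.008,0],[0.002,0.001,0.008,0],[0.002,0.001,0.008,0],[0.001,0.001,0.006,0]]]' --hand -0.7

```text
clock: 12.6
eef_pos: [0.5793, -0.3351, 0.1172]
tool_rot: [0.999, 0.019, -0.024, -0.013]
ft_force: [0.1, 0.9, 0.6]
grip_width: 0.0725
```

```bash
python3 g.py 0.583 -0.341 0.070 3 8
```

```text
at [ 0.5793 -0.3351  0.1172] phi 2.2 zaxis [-0.048  0.024 -0.999] f [0.1 0.9 0.6] w 0.0725 t 12.6 j [-0.52  0.7   0.37  1.3  -0.    1.01]
delta world [ 0.0037 -0.0059 -0.0472] dphi 0.8
[0.0007, 0.0009, 0.0059, -0.1],[0.0007, 0.0009, 0.0059, -0.1],[0.0007, 0.0009, 0.0059, -0.1],[0.0007, 0.0009, 0.0059, -0.1],[0.0007, 0.0009, 0.0059, -0.1],[0.0007, 0.0009, 0.0059, -0.1],[0.0007, 0.0009, 0.0059, -0.1],[0.0007, 0.0009, 0.0059, -0.1]
```

Request:
send_rows --increments '[[[0.001,0.001,0.007,0],[0.001,0.001,0.007,0],[0.001,0.001,0.007,0],[0.001,0.001,0.007,0],[0.001,0.001,0.006,0],[0.001,0.001,0.004,0],[0,0,0.003,0],[0,0,0.001,0]]]'

```text
clock: 13.4
eef_pos: [0.5836, -0.3403, 0.0701]
tool_rot: [0.999, 0.019, -0.024, -0.013]
ft_force: [0.8, -0.2, -0.4]
grip_width: 0.0725
```

```bash
python3 g.py 0.583 -0.341 0.070 3 8
```

```text
at [ 0.5836 -0.3403  0.0701] phi 2.19 zaxis [-0.049  0.025 -0.998] f [ 0.8 -0.2 -0.4] w 0.0725 t 13.4 j [-0.53  0.74  0.34  1.22 -0.    1.01]
delta world [-0.0006 -0.0007 -0.0001] dphi 0.81
[-0.0001, 0.0001, 0.0, -0.1],[-0.0001, 0.0001, 0.0, -0.1],[-0.0001, 0.0001, 0.0, -0.1],[-0.0001, 0.0001, 0.0, -0.1],[-0.0001, 0.0001, 0.0, -0.1],[-0.0001, 0.0001, 0.0, -0.1],[-0.0001, 0.0001, 0.0, -0.1],[-0.0001, 0.0001, 0.0, -0.1]
```

Request:
send_rows --increments '[[[0,0,0,0],[0,0,0,0],[0,0,0,0],[0,0,0,0],[0,0,0,0],[0,0,0,0],[0,0,0,0],[0,0,0,0]]]' --hand 1

```text
clock: 14.2
eef_pos: [0.5829, -0.3405, 0.071]
tool_rot: [0.999, 0.018, -0.024, -0.013]
ft_force: [-1.5, 0.4, 0.6]
grip_width: 0.0407
```

```bash
python3 g.py 0.583 -0.341 0.070 3 8|head -1
```

```text
at [ 0.5829 -0.3405  0.071 ] phi 2.15 zaxis [-0.049  0.025 -0.998] f [-1.5  0.4  0.6] w 0.0407 t 14.2 j [-0.53  0.74  0.34  1.22 -0.    1.01]
```

Request:
send_rows --increments '[[[0,0,0,6],[0,0,0,6],[0,0,0,6],[0,0,0,6],[0,0,0,6],[0,0,0,6],[0,0,0,6],[0,0,0,6]]]'

```text
clock: 15.0
eef_pos: [0.5837, -0.3409, 0.0711]
tool_rot: [0.914, -0.404, -0.026, -0.001]
ft_force: [-3.1, -0.3, -0.5]
grip_width: 0.0409
```

```bash
python3 g.py 0.583 -0.341 0.070 -66.6 8
```

```text
at [ 0.5837 -0.3409  0.0711] phi -47.67 zaxis [-0.047  0.024 -0.999] f [-3.1 -0.3 -0.5] w 0.0409 t 15.0 j [-0.53  0.74  0.34  1.22 -0.    1.88]
delta world [-0.0007 -0.0001 -0.0011] dphi -18.93
[-0.0, 0.0001, 0.0001, 2.37],[-0.0, 0.0001, 0.0001, 2.37],[-0.0, 0.0001, 0.0001, 2.37],[-0.0, 0.0001, 0.0001, 2.37],[-0.0, 0.0001, 0.0001, 2.37],[-0.0, 0.0001, 0.0001, 2.37],[-0.0, 0.0001, 0.0001, 2.37],[-0.0, 0.0001, 0.0001, 2.37]
```

Request:
send_rows --increments '[[[0,0,0,4],[0,0,0,4],[0,0,0,4],[0,0,0,3],[0,0,0,2],[0,0,0,1],[0,0,0,0],[0,0,0,0]]]'

```text
clock: 15.8
eef_pos: [0.5838, -0.3411, 0.0711]
tool_rot: [0.837, -0.547, -0.026, 0.005]
ft_force: [-2.3, 1.4, -0.4]
grip_width: 0.041
```

```bash
python3 g.py 0.583 -0.341 0.070 -66.6 8;python3 -c "
from h import *
snap('wrist','w4')"
```

```text
at [ 0.5838 -0.3411  0.0711] phi -66.42 zaxis [-0.048  0.02  -0.999] f [-2.3  1.4 -0.4] w 0.041 t 15.8 j [-0.53  0.74  0.34  1.22 -0.01  2.2 ]
delta world [-0.0008  0.0001 -0.0011] dphi -0.18
[-0.0001, 0.0001, 0.0001, 0.02],[-0.0001, 0.0001, 0.0001, 0.02],[-0.0001, 0.0001, 0.0001, 0.02],[-0.0001, 0.0001, 0.0001, 0.02],[-0.0001, 0.0001, 0.0001, 0.02],[-0.0001, 0.0001, 0.0001, 0.02],[-0.0001, 0.0001, 0.0001, 0.02],[-0.0001, 0.0001, 0.0001, 0.02]
```

View pics/w4.png

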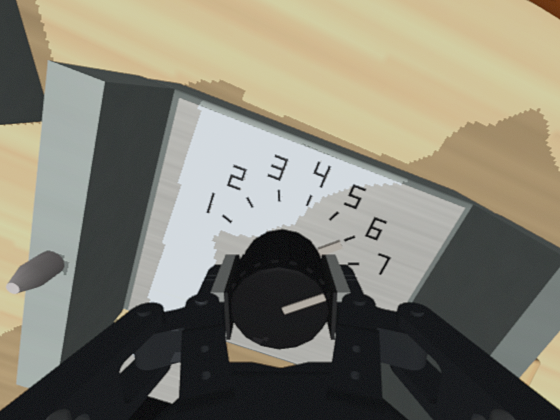

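Request:
send_rows --increments '[[[0,0,0,0],[0,0,0,0],[0,0,0,0],[0,0,0,0],[0,0,0,0],[0,0,0,0],[0,0,-0.01,0],[0,0,-0.015,0]]]' --hand -0.7

```text
clock: 16.65
eef_pos: [0.5848, -0.3409, 0.0952]
tool_rot: [0.837, -0.547, -0.027, 0.004]
ft_force: [-0.1, -0.5, 0.2]
grip_width: 0.0728
```

Request:
send_rows --increments '[[[-0.001,0.001,-0.02,-5],[-0.001,0.001,-0.02,-8],[-0.001,0.001,-0.02,-8],[-0.001,0.001,-0.02,-8],[-0.001,0,-0.01,-8],[0,0,0,-8],[0,0,0,-8],[0,0,0,-6]]]'

```text
clock: 17.45
eef_pos: [0.5852, -0.3425, 0.2003]
tool_rot: [0.999, -0.043, -0.02, -0.007]
ft_force: [0.4, 0.5, 0.4]
grip_width: 0.0723
```

```bash
python3 g.py 0.395 -0.32 0.2 3 8;python3 -c "
from h import *
snap('wrist','w5')"
```

```text
at [ 0.5852 -0.3425  0.2003] phi -4.89 zaxis [-0.039  0.017 -0.999] f [0.4 0.5 0.4] w 0.0723 t 17.45 j [-0.53  0.67  0.54  1.48 -0.01  1.13]
delta world [-0.1902  0.0225 -0.0003] dphi 7.89
[-0.0239, -0.0008, 0.001, -0.99],[-0.0239, -0.0012, 0.001, -0.99],[-0.0239, -0.0016, 0.001, -0.99],[-0.0238, -0.002, 0.001, -0.99],[-0.0238, -0.0024, 0.001, -0.99],[-0.0237, -0.0028, 0.001, -0.99],[-0.0237, -0.0032, 0.001, -0.99],[-0.0236, -0.0036, 0.001, -0.99]
```

View pics/w5.png

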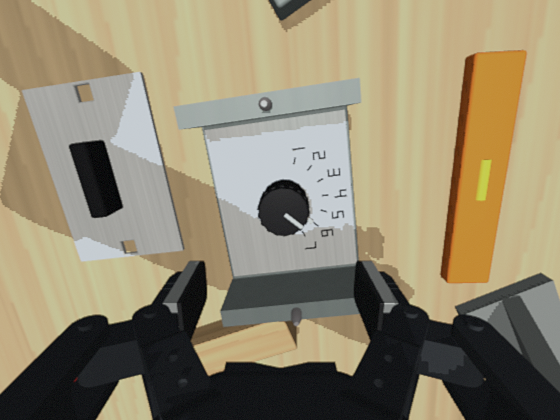

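```bash
cat > sl.py <<'E'
from h import *; import sys
def sleeve(tag):
    c=dict(np.load(f'pics/{tag}.npz')); w=world(c); V=cv2.cvtColor(c['image'],cv2.COLOR_RGB2HSV)[...,2]
    x,y,z=[w[...,i] for i in range(3)]
    m=(abs(z-.086)<.006)&(abs(x-.583)<.03)&(abs(y+.341)<.03)
    p=w[m]; ce,r=cv2.minEnclosingCircle((p[:,:2]*1000).astype(np.float32)); print(ce,r)
    q=w[m&(V>120)]*1000; d=q[:,:2]-ce; q=q[np.linalg.norm(d,axis=1)<18]; mu=q.mean(0); u,s,vt=np.linalg.svd(q[:,:2]-mu[:2],full_matrices=False)
    print(len(q),mu,'dir mean',np.degrees(np.arctan2(mu[1]-ce[1],mu[0]-ce[0])),'svd',np.degrees(np.arctan2(vt[0,1],vt[0,0])),s)
sleeve(sys.argv[1])
E
python3 sl.py w5; python3 sl.py w3
```

```text
(583.09912109375, -340.9744873046875) 22.181541442871094
91 [ 589.92887773 -347.99658085   86.65675726] dir mean -45.79551717395671 svd -42.46815737464661 [44.95266845 11.4957353 ]
(583.1468505859375, -341.0282897949219) 22.232585906982422
104 [ 591.95025226 -336.86998802   86.83123972] dir mean 25.283787938504183 svd -153.85761061378656 [49.53020795 12.08831704]
```

```bash
python3 - <<'E'
from h import *; from m import rect,comps
c=dict(np.load('pics/w5.npz')); w=world(c); V=cv2.cvtColor(c['image'],cv2.COLOR_RGB2HSV)
x,y,z=[w[...,i] for i in range(3)]
m=(x<.5)&(x>.3)&(y>-.45)&(y<-.18)
for p in comps(m&(abs(z-.04)<.006),w,60): print('bar',len(p),rect(p),p[:,2].mean())
for p in comps(m&(abs(z-.006)<.004)&(V[...,1]<60),w,500): print('plate',len(p),rect(p),p[:,2].mean())
for p in comps((abs(z-.1)<.006)&(abs(x-.583)<.08),w,60): print('rib',len(p),rect(p),p[:,2].mean())
E
python3 g.py 0.394 -0.312 0.1 3 16
```

```text
bar 1553 (array([ 394.9, -309.7]), array([19.1, 74.8]), 2.24) 0.03936599041590477
plate 17231 (array([ 393.9, -309.5]), array([125.9, 191.2]), 2.54) 0.006151721644779748
rib 4405 (array([ 578.4, -257.2]), array([130.4,  16.1]), 3.06) 0.10021120674485168
rib 2677 (array([ 581.1, -425.1]), array([117.4,  17.9]), 2.82) 0.09963147178162264
at [ 0.5852 -0.3425  0.2004] phi -4.76 zaxis [-0.039  0.016 -0.999] f [ 0.3  1.1 -0.5] w 0.0727 t 17.5 j [-0.53  0.67  0.54  1.48 -0.01  1.13]
delta world [-0.1912  0.0305 -0.1004] dphi 7.76
[-0.0118, -0.0008, 0.0068, -0.49],[-0.0118, -0.0009, 0.0068, -0.49],[-0.0118, -0.001, 0.0068, -0.49],[-0.0118, -0.0011, 0.0068, -0.49],[-0.0118, -0.0012, 0.0068, -0.49],[-0.0118, -0.0013, 0.0068, -0.49],[-0.0118, -0.0014, 0.0068, -0.49],[-0.0117, -0.0015, 0.0068, -0.49]
[-0.0117, -0.0016, 0.0068, -0.49],[-0.0117, -0.0017, 0.0068, -0.49],[-0.0117, -0.0018, 0.0068, -0.49],[-0.0117, -0.0019, 0.0068, -0.49],[-0.0117, -0.002, 0.0068, -0.49],[-0.0116, -0.0021, 0.0068, -0.49],[-0.0116, -0.0022, 0.0068, -0.49],[-0.0116, -0.0023, 0.0068, -0.49]
```

Request:
send_rows --increments '[[[-0.01,-0.001,0.001,-1],[-0.02,-0.002,0.001,-1],[-0.02,-0.002,0.001,-1],[-0.02,-0.002,0.001,-1],[-0.02,-0.003,0.005,-1],[-0.02,-0.003,0.01,-1],[-0.02,-0.003,0.01,-1],[-0.02,-0.003,0.01,-1]]]'

```text
clock: 18.3
eef_pos: [0.4334, -0.3197, 0.1724]
tool_rot: [1.0, 0.024, -0.014, -0.005]
ft_force: [0.6, 0.7, 0.7]
grip_width: 0.0724
```

```bash
python3 g.py 0.394 -0.310 0.026 2.5 8
```

```text
at [ 0.4334 -0.3197  0.1724] phi 2.77 zaxis [-0.029  0.01  -1.   ] f [0.6 0.7 0.7] w 0.0724 t 18.3 j [-0.63  0.38 -0.    1.21 -0.01  0.89]
delta world [-0.0394  0.0097 -0.1464] dphi -0.27
[-0.0043, -0.0012, 0.0185, 0.03],[-0.0043, -0.0012, 0.0185, 0.03],[-0.0043, -0.0012, 0.0185, 0.03],[-0.0043, -0.0012, 0.0185, 0.03],[-0.0043, -0.0012, 0.0185, 0.03],[-0.0043, -0.0012, 0.0185, 0.03],[-0.0043, -0.0012, 0.0185, 0.03],[-0.0043, -0.0012, 0.0185, 0.03]
```

Request:
send_rows --increments '[[[-0.006,-0.002,0.015,0],[-0.005,-0.001,0.018,0],[-0.004,-0.001,0.018,0],[-0.003,-0.001,0.018,0],[-0.002,-0.001,0.015,0],[-0.001,-0.001,0.012,0],[-0.001,-0.001,0.008,0],[0,0,0.004,0]]]'

```text
clock: 19.1
eef_pos: [0.4056, -0.3125, 0.0674]
tool_rot: [1.0, 0.015, -0.012, -0.003]
ft_force: [-0.9, -0.4, 0.1]
grip_width: 0.0726
```

```bash
python3 g.py 0.394 -0.310 0.026 2.5 8
```

```text
at [ 0.4056 -0.3125  0.0674] phi 1.72 zaxis [-0.023  0.006 -1.   ] f [-0.9 -0.4  0.1] w 0.0726 t 19.1 j [-0.65  0.43 -0.23  0.93 -0.01  0.89]
delta world [-0.0116  0.0025 -0.0414] dphi 0.78
[-0.0013, -0.0003, 0.0052, -0.1],[-0.0013, -0.0003, 0.0052, -0.1],[-0.0013, -0.0003, 0.0052, -0.1],[-0.0013, -0.0003, 0.0052, -0.1],[-0.0013, -0.0003, 0.0052, -0.1],[-0.0013, -0.0003, 0.0052, -0.1],[-0.0013, -0.0003, 0.0052, -0.1],[-0.0013, -0.0003, 0.0052, -0.1]
```

Request:
send_rows --increments '[[[-0.002,0,0.006,-0.1],[-0.002,0,0.006,-0.1],[-0.002,0,0.006,-0.1],[-0.002,-0.001,0.006,-0.1],[-0.001,-0.001,0.005,-0.1],[-0.001,0,0.004,-0.1],[0,0,0.003,-0.1],[0,0,0.001,0]]]'

```text
clock: 19.9
eef_pos: [0.3949, -0.3114, 0.0291]
tool_rot: [1.0, 0.021, -0.01, -0.002]
ft_force: [-0.3, -1.0, 0.3]
grip_width: 0.0726
```

```bash
python3 g.py 0.394 -0.310 0.026 2.5 8
```

```text
at [ 0.3949 -0.3114  0.0291] phi 2.38 zaxis [-0.021  0.004 -1.   ] f [-0.3 -1.   0.3] w 0.0726 t 19.9 j [-0.66  0.47 -0.3   0.82 -0.01  0.87]
delta world [-0.0009  0.0014 -0.0031] dphi 0.12
[-0.0001, -0.0002, 0.0004, -0.01],[-0.0001, -0.0002, 0.0004, -0.01],[-0.0001, -0.0002, 0.0004, -0.01],[-0.0001, -0.0002, 0.0004, -0.01],[-0.0001, -0.0002, 0.0004, -0.01],[-0.0001, -0.0002, 0.0004, -0.01],[-0.0001, -0.0002, 0.0004, -0.01],[-0.0001, -0.0002, 0.0004, -0.01]
```

Request:
send_rows --increments '[[[0,0,0.002,0],[0,0,0.001,0],[0,0,0,0],[0,0,0,0],[0,0,0,0],[0,0,0,0],[0,0,0,0],[0,0,0,0]]]' --hand 1

```text
clock: 20.7
eef_pos: [0.3953, -0.3116, 0.0267]
tool_rot: [1.0, 0.021, -0.01, -0.002]
ft_force: [-1.0, 0.9, 0.8]
grip_width: 0.017
```

```bash
python3 g.py 0.394 -0.310 0.18 2.5 8
```

```text
at [ 0.3953 -0.3116  0.0267] phi 2.4 zaxis [-0.02   0.003 -1.   ] f [-1.   0.9  0.8] w 0.017 t 20.7 j [-0.66  0.47 -0.3   0.82 -0.01  0.87]
delta world [-0.0013  0.0016  0.1533] dphi 0.1
[-0.0005, -0.0003, -0.0192, -0.01],[-0.0005, -0.0003, -0.0192, -0.01],[-0.0005, -0.0003, -0.0192, -0.01],[-0.0005, -0.0003, -0.0192, -0.01],[-0.0005, -0.0003, -0.0192, -0.01],[-0.0005, -0.0003, -0.0192, -0.01],[-0.0005, -0.0003, -0.0192, -0.01],[-0.0005, -0.0003, -0.0192, -0.01]
```

Request:
send_rows --increments '[[[0,0,-0.01,0],[0,0,-0.02,0],[0,0,-0.025,0],[0,0,-0.025,0],[0,0,-0.025,0],[0,0,-0.025,0],[0,0,-0.015,0],[0,0,-0.005,0]]]'

```text
clock: 21.5
eef_pos: [0.3954, -0.3098, 0.1819]
tool_rot: [1.0, 0.021, -0.014, -0.005]
ft_force: [0.7, 0.4, -2.4]
grip_width: 0.0177
```

```bash
python3 g.py 0.583 -0.343 0.18 3.0 16
```

```text
at [ 0.3954 -0.3098  0.1819] phi 2.4 zaxis [-0.028  0.009 -1.   ] f [ 0.7  0.4 -2.4] w 0.0177 t 21.5 j [-0.66  0.31 -0.09  1.2  -0.01  0.87]
delta world [ 0.1876 -0.0332 -0.0019] dphi 0.6
[0.0116, 0.0026, -0.0002, -0.04],[0.0116, 0.0026, -0.0002, -0.04],[0.0116, 0.0026, -0.0002, -0.04],[0.0116, 0.0026, -0.0002, -0.04],[0.0116, 0.0026, -0.0002, -0.04],[0.0116, 0.0026, -0.0002, -0.04],[0.0116, 0.0026, -0.0002, -0.04],[0.0116, 0.0026, -0.0002, -0.04]
[0.0116, 0.0026, -0.0002, -0.04],[0.0116, 0.0026, -0.0002, -0.04],[0.0116, 0.0026, -0.0002, -0.04],[0.0116, 0.0026, -0.0002, -0.04],[0.0116, 0.0027, -0.0002, -0.04],[0.0116, 0.0027, -0.0002, -0.04],[0.0116, 0.0027, -0.0002, -0.04],[0.0116, 0.0027, -0.0002, -0.04]
```

Request:
send_rows --increments '[[[0.008,0.002,-0.001,0],[0.012,0.003,-0.001,0],[0.013,0.003,-0.001,0],[0.013,0.003,-0.001,0],[0.013,0.003,-0.001,0],[0.013,0.003,-0.001,0],[0.013,0.003,-0.001,0],[0.013,0.003,-0.001,0]]]'

```text
clock: 22.3
eef_pos: [0.4964, -0.327, 0.1784]
tool_rot: [1.0, 0.02, -0.02, -0.009]
ft_force: [-0.4, -0.6, -2.4]
grip_width: 0.0174
```

```bash
python3 g.py 0.583 -0.343 0.18 3.0 8
```

```text
at [ 0.4964 -0.327   0.1784] phi 2.35 zaxis [-0.04   0.017 -0.999] f [-0.4 -0.6 -2.4] w 0.0174 t 22.3 j [-0.58  0.5   0.19  1.31 -0.01  0.95]
delta world [ 0.0866 -0.016   0.0016] dphi 0.65
[0.0107, 0.0024, -0.0007, -0.08],[0.0107, 0.0024, -0.0007, -0.08],[0.0107, 0.0025, -0.0007, -0.08],[0.0107, 0.0025, -0.0007, -0.08],[0.0107, 0.0025, -0.0007, -0.08],[0.0107, 0.0025, -0.0007, -0.08],[0.0107, 0.0025, -0.0007, -0.08],[0.0107, 0.0025, -0.0007, -0.08]
```

Request:
send_rows --increments '[[[0.013,0.003,-0.001,-0.1],[0.013,0.003,-0.001,-0.1],[0.013,0.003,-0.001,-0.1],[0.013,0.003,-0.001,-0.1],[0.011,0.003,-0.001,-0.1],[0.009,0.002,0,-0.1],[0.006,0.001,0,-0.1],[0.002,0,0,0]]]'

```text
clock: 23.1
eef_pos: [0.5811, -0.3384, 0.1625]
tool_rot: [0.999, 0.028, -0.029, -0.016]
ft_force: [1.0, -0.4, -2.2]
grip_width: 0.0173
```

```bash
python3 g.py 0.583 -0.343 0.15 3.0 8; python3 -c "
from h import *
snap('wrist','w6')"
```

```text
at [ 0.5811 -0.3384  0.1625] phi 3.23 zaxis [-0.058  0.03  -0.998] f [ 1.  -0.4 -2.2] w 0.0173 t 23.1 j [-0.53  0.69  0.48  1.43 -0.    0.99]
delta world [ 0.0019 -0.0046 -0.0125] dphi -0.23
[0.0003, 0.0006, 0.0015, 0.03],[0.0003, 0.0006, 0.0015, 0.03],[0.0003, 0.0006, 0.0015, 0.03],[0.0003, 0.0006, 0.0015, 0.03],[0.0003, 0.0006, 0.0015, 0.03],[0.0003, 0.0006, 0.0015, 0.03],[0.0003, 0.0006, 0.0015, 0.03],[0.0003, 0.0006, 0.0015, 0.03]
```

View pics/w6.png

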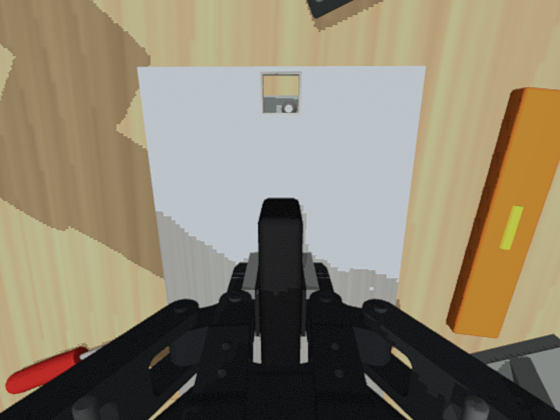

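Request:
send_rows --increments '[[[0.001,0.001,0.001,0],[0.001,0.001,0.002,0],[0.001,0.001,0.002,0],[0,0.001,0.002,0],[0,0.001,0.002,0],[0,0,0.002,0],[0,0,0.002,0],[0,0,0.001,0]]]'

```text
clock: 23.95
eef_pos: [0.582, -0.3431, 0.1468]
tool_rot: [0.999, 0.027, -0.029, -0.016]
ft_force: [0.3, 0.4, -3.3]
grip_width: 0.0171
```

```bash
python3 g.py 0.585 -0.344 0.127 3.0 8; python3 - <<'E'
import sys; sys.path.insert(0,'.')
from h import *; from m import rect,comps
c=snap('wrist','w7'); w=world(c); h=cv2.cvtColor(c['image'],cv2.COLOR_RGB2HSV)
x,y,z=[w[...,i] for i in range(3)]
m=(z>.115)&(z<.155)&(abs(x-.58)<.1)&(h[...,1]<50)&(h[...,2]>90)
p=max(comps(m,w,500),key=len); print(len(p),rect(p)); A=np.c_[p[:,:2]-[.583,-.341],np.ones(len(p))]; print(np.linalg.lstsq(A,p[:,2],rcond=None)[0])
E
```

```text
at [ 0.582  -0.3431  0.1468] phi 3.17 zaxis [-0.06   0.03  -0.998] f [ 0.3  0.4 -3.3] w 0.0171 t 23.95 j [-0.53  0.7   0.47  1.4  -0.    0.99]
delta world [ 0.003  -0.0009 -0.0198] dphi -0.17
[0.0005, 0.0002, 0.0024, 0.02],[0.0005, 0.0002, 0.0024, 0.02],[0.0005, 0.0002, 0.0024, 0.02],[0.0005, 0.0002, 0.0024, 0.02],[0.0005, 0.0002, 0.0024, 0.02],[0.0005, 0.0002, 0.0024, 0.02],[0.0005, 0.0002, 0.0024, 0.02],[0.0005, 0.0002, 0.0024, 0.02]

52836 (array([ 579.4, -306.3]), array([125.1, 120.9]), 3.02)
[-0.0494081   0.02120875  0.12724082]
```

Request:
send_rows --increments '[[[0.001,0,0.003,0],[0.001,0,0.003,0],[0.001,0,0.003,0],[0,0,0.003,0],[0,0,0.003,0],[0,0,0.002,0],[0,0,0.002,0],[0,0,0.001,0]]]'

```text
clock: 24.8
eef_pos: [0.5849, -0.3421, 0.1302]
tool_rot: [0.999, 0.027, -0.027, -0.014]
ft_force: [0.1, 0.3, -0.3]
grip_width: 0.0174
```

```bash
python3 g.py 0.585 -0.344 0.127 3.0 8
```

```text
at [ 0.5849 -0.3421  0.1302] phi 3.18 zaxis [-0.055  0.027 -0.998] f [ 0.1  0.3 -0.3] w 0.0174 t 24.8 j [-0.53  0.71  0.44  1.36 -0.    0.99]
delta world [ 0.0001 -0.0019 -0.0032] dphi -0.18
[0.0, 0.0002, 0.0004, 0.02],[0.0, 0.0002, 0.0004, 0.02],[0.0, 0.0002, 0.0004, 0.02],[0.0, 0.0002, 0.0004, 0.02],[0.0, 0.0002, 0.0004, 0.02],[0.0, 0.0002, 0.0004, 0.02],[0.0, 0.0002, 0.0004, 0.02],[0.0, 0.0002, 0.0004, 0.02]
```

Request:
send_rows --increments '[[[0,0,0.002,0],[0,0,0.002,0],[0,0,0.002,0],[0,0,0.002,0],[0,0,0.002,0],[0,0,0.002,0],[0,0,0.002,0],[0,0,0.001,0]]]'

```text
clock: 25.6
eef_pos: [0.5849, -0.3419, 0.1287]
tool_rot: [0.999, 0.027, -0.022, -0.011]
ft_force: [-2.5, 1.5, 3.7]
grip_width: 0.0172
```

```bash
python3 g.py 0.585 -0.344 0.127 3.0 8
```

```text
at [ 0.5849 -0.3419  0.1287] phi 3.1 zaxis [-0.045  0.02  -0.999] f [-2.5  1.5  3.7] w 0.0172 t 25.6 j [-0.53  0.7   0.42  1.33 -0.01  0.99]
delta world [ 0.0001 -0.0021 -0.0017] dphi -0.1
[0.0, 0.0003, 0.0002, 0.01],[0.0, 0.0003, 0.0002, 0.01],[0.0, 0.0003, 0.0002, 0.01],[0.0, 0.0003, 0.0002, 0.01],[0.0, 0.0003, 0.0002, 0.01],[0.0, 0.0003, 0.0002, 0.01],[0.0, 0.0003, 0.0002, 0.01],[0.0, 0.0003, 0.0002, 0.01]
```

Pressing levels it (and straightens the tool); a bit more, then release.

Request:
send_rows --increments '[[[0,0,0.003,0],[0,0,0.003,0],[0,0,0.003,0],[0,0,0.003,0],[0,0,0.003,0],[0,0,0.003,0],[0,0,0.003,0],[0,0,0.003,0]]]'

```text
clock: 26.4
eef_pos: [0.5846, -0.342, 0.127]
tool_rot: [1.0, 0.026, -0.014, -0.007]
ft_force: [-6.5, 3.2, 13.6]
grip_width: 0.017
```

```bash
python3 g.py 0.585 -0.344 0.127 3.0 8
```

```text
at [ 0.5846 -0.342   0.127 ] phi 3.05 zaxis [-0.029  0.013 -1.   ] f [-6.5  3.2 13.6] w 0.017 t 26.4 j [-0.53  0.69  0.39  1.3  -0.    0.99]
delta world [ 0.0004 -0.002  -0.    ] dphi -0.05
[0.0, 0.0003, -0.0, 0.01],[0.0, 0.0003, -0.0, 0.01],[0.0, 0.0003, -0.0, 0.01],[0.0, 0.0003, -0.0, 0.01],[0.0, 0.0003, -0.0, 0.01],[0.0, 0.0003, -0.0, 0.01],[0.0, 0.0003, -0.0, 0.01],[0.0, 0.0003, -0.0, 0.01]
```

Request:
send_rows --increments '[[[0,0,0.003,0],[0,0,0.003,0],[0,0,0.003,0],[0,0,0.003,0],[0,0,0,0],[0,0,0,0],[0,0,0,0],[0,0,0,0]]]'

```text
clock: 27.2
eef_pos: [0.5844, -0.3423, 0.1266]
tool_rot: [1.0, 0.026, -0.009, -0.006]
ft_force: [-1.7, -0.1, 4.3]
grip_width: 0.0173
```

Request:
send_rows --increments '[[[0,0,0,0],[0,0,0,0],[0,0,0,0],[0,0,0,0],[0,0,-0.003,0],[0,0,-0.006,0],[0,0,-0.01,0],[0,0,-0.02,0]]]' --hand -0.4

```text
clock: 28.0
eef_pos: [0.5839, -0.3419, 0.1619]
tool_rot: [1.0, 0.027, -0.012, -0.008]
ft_force: [0.5, 0.1, 0.7]
grip_width: 0.0595
```

Request:
send_rows --increments '[[[0,0,-0.02,0],[0,0,-0.02,0],[0,0,-0.02,0],[0,0,-0.02,0],[0,0,-0.01,0],[0,0,-0.005,0],[0,0,0,0],[0,0,0,0]]]'

```text
clock: 28.8
eef_pos: [0.588, -0.3442, 0.2724]
tool_rot: [1.0, 0.026, -0.006, -0.004]
ft_force: [-0.3, -0.6, 0.5]
grip_width: 0.0598
```

```bash
python3 g.py 0.585 -0.344 0.127 3.0 8|head -1; python3 - <<'E'
import sys; sys.path.insert(0,'.')
from h import *; from m import rect,comps
c=snap('wrist','w8'); w=world(c); h=cv2.cvtColor(c['image'],cv2.COLOR_RGB2HSV)
x,y,z=[w[...,i] for i in range(3)]
m=(z>.095)&(z<.115)&(abs(x-.58)<.1)&(h[...,1]<50)&(h[...,2]>90)
p=max(comps(m,w,500),key=len); print(len(p),rect(p)); A=np.c_[p[:,:2]-[.583,-.341],np.ones(len(p))]; print(np.linalg.lstsq(A,p[:,2],rcond=None)[0])
E
```

```text
at [ 0.588  -0.3442  0.2724] phi 3.04 zaxis [-0.012  0.007 -1.   ] f [-0.3 -0.6  0.5] w 0.0598 t 28.8 j [-0.53  0.64  0.68  1.62 -0.    0.99]
22671 (array([ 583.1, -341.1]), array([130. , 190.6]), 3.01)
[ 0.00032365 -0.00079902  0.106122  ]
```

View pics/w8.png

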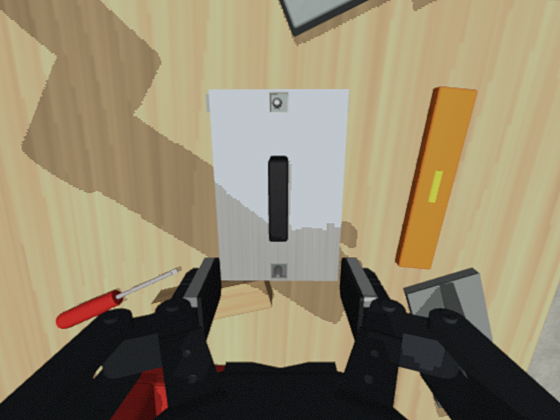

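```bash
python3 - <<'E'
from d import *
c=snap('top','t2'); report(c)
E
python3 g.py 0.432 0.2 0.25 3 8 | head -2
```

```text
lying ctr [ 0.6476 -0.0582] deck [-0.0674 -0.2209] size [115.6  50.4] h 0.0878 yaw(axis foot->cap) rel deck -x deg -9.1 foot deck [-0.0106 -0.23  ] captip deck [-0.1538 -0.207 ] captip world [ 0.5643 -0.0851] world angle of foot->cap -162.1
lying ctr [0.5919 0.099 ] deck [-0.0457 -0.0555] size [116.3  50.4] h 0.088 yaw(axis foot->cap) rel deck -x deg 8.7 foot deck [ 0.0112 -0.0468] captip deck [-0.1322 -0.0687] captip world [0.5208 0.048 ] world angle of foot->cap -144.3
lying ctr [0.5094 0.2697] deck [-0.0417  0.134 ] size [116.9  47.1] h 0.0881 yaw(axis foot->cap) rel deck -x deg 0.6 foot deck [0.0158 0.1346] captip deck [-0.1292  0.1332] captip world [0.4318 0.2292] world angle of foot->cap -152.4
cap up [0.6774 0.0485 0.184 ] deck [ 0.0076 -0.1394] 57
cap up [0.592  0.218  0.1837] deck [0.0085 0.0505] 56
at [ 0.5878 -0.3441  0.2718] phi 3.04 zaxis [-0.013  0.007 -1.   ] f [ 0.5 -0.  -0.2] w 0.0598 t 28.9 j [-0.53  0.64  0.68  1.62 -0.    0.99]
delta world [-0.1558  0.5441 -0.0218] dphi -0.04
```

```bash
sed -i 's/    d=(tphi-phi+90)%180-90/    d=(tphi-phi+180)%360-180/' g.py; python3 g.py 0.41 0.22 0.25 117.6 24
```

```text
at [ 0.5878 -0.3441  0.2718] phi 3.04 zaxis [-0.013  0.007 -1.   ] f [ 0.5 -0.  -0.2] w 0.0598 t 28.9 j [-0.53  0.64  0.68  1.62 -0.    0.99]
delta world [-0.1778  0.5641 -0.0218] dphi 114.56
[-0.0061, -0.0239, 0.0012, -4.77],[-0.0041, -0.0243, 0.0012, -4.77],[-0.0021, -0.0245, 0.0012, -4.77],[-0.0, -0.0246, 0.0012, -4.77],[0.002, -0.0246, 0.0012, -4.77],[0.004, -0.0243, 0.0012, -4.77],[0.006, -0.0239, 0.0012, -4.77],[0.008, -0.0233, 0.0012, -4.77]
[0.0099, -0.0225, 0.0012, -4.77],[0.0118, -0.0216, 0.0012, -4.77],[0.0135, -0.0206, 0.0012, -4.77],[0.0152, -0.0194, 0.0012, -4.77],[0.0168, -0.0181, 0.0012, -4.77],[0.0182, -0.0166, 0.0012, -4.77],[0.0195, -0.015, 0.0012, -4.77],[0.0207, -0.0134, 0.0012, -4.77]
[0.0217, -0.0116, 0.0012, -4.77],[0.0226, -0.0097, 0.0012, -4.77],[0.0234, -0.0078, 0.0012, -4.77],[0.0239, -0.0058, 0.0012, -4.77],[0.0243, -0.0038, 0.0012, -4.77],[0.0246, -0.0018, 0.0012, -4.77],[0.0246, 0.0003, 0.0012, -4.77],[0.0245, 0.0023, 0.0012, -4.77]
```

Request:
send_rows --increments '[[[-0.006,-0.024,0,-4.8],[-0.004,-0.024,0,-4.8],[-0.002,-0.0245,0,-4.8],[0,-0.0245,0,-4.8],[0.002,-0.0245,0,-4.8],[0.004,-0.024,0,-4.8],[0.006,-0.024,0,-4.8],[0.008,-0.023,0,-4.8]]]'

```text
clock: 29.7
eef_pos: [0.5214, -0.153, 0.2643]
tool_rot: [0.931, 0.364, -0.011, -0.011]
ft_force: [0.3, 1.7, 0.5]
grip_width: 0.0596
```

Request:
send_rows --increments '[[[0.01,-0.0225,0,-4.8],[0.012,-0.0215,0,-4.8],[0.0135,-0.0205,0,-4.8],[0.015,-0.0195,0,-4.8],[0.017,-0.018,0,-4.8],[0.018,-0.0165,0,-4.8],[0.0195,-0.015,0,-4.8],[0.0205,-0.0135,0,-4.8]]]'

```text
clock: 30.5
eef_pos: [0.4473, 0.0401, 0.263]
tool_rot: [0.751, 0.66, -0.01, -0.019]
ft_force: [-0.1, 1.3, 0.2]
grip_width: 0.0598
```

```bash
python3 g.py 0.42 0.223 0.22 117.6 8
```

```text
at [0.4473 0.0401 0.263 ] phi 82.65 zaxis [-0.041  0.015 -0.999] f [-0.1  1.3  0.2] w 0.0598 t 30.5 j [ 0.08  0.16 -0.06  1.39  0.02  0.21]
delta world [-0.0273  0.1829 -0.043 ] dphi 34.95
[0.0222, -0.0061, 0.0059, -4.37],[0.0226, -0.0044, 0.0059, -4.37],[0.0228, -0.0026, 0.0059, -4.37],[0.023, -0.0009, 0.0059, -4.37],[0.023, 0.0009, 0.0059, -4.37],[0.0228, 0.0026, 0.0059, -4.37],[0.0226, 0.0044, 0.0059, -4.37],[0.0222, 0.0061, 0.0059, -4.37]
```

Request:
send_rows --increments '[[[0.022,-0.006,0.006,-4.4],[0.0225,-0.0045,0.006,-4.4],[0.023,-0.0025,0.006,-4.4],[0.023,-0.001,0.006,-4.4],[0.023,0.001,0.006,-4.4],[0.022,0.0025,0.006,-4.4],[0.018,0.003,0.004,-3.5],[0.008,0.002,0.002,-1]]]'

```text
clock: 31.3
eef_pos: [0.4134, 0.209, 0.2183]
tool_rot: [0.537, 0.843, -0.009, -0.025]
ft_force: [-0.3, 1.1, -0.1]
grip_width: 0.0597
```

```bash
python3 g.py 0.427 0.227 0.11 117.6 8; python3 -c "
from h import *
snap('wrist','w9')"
```

```text
at [0.4134 0.209  0.2183] phi 115.03 zaxis [-0.051  0.012 -0.999] f [-0.3  1.1 -0.1] w 0.0597 t 31.3 j [ 0.45  0.22 -0.11  1.28  0.03  0.01]
delta world [ 0.0136  0.018  -0.1083] dphi 2.57
[0.0009, 0.003, 0.0135, -0.32],[0.0009, 0.0031, 0.0135, -0.32],[0.0008, 0.0031, 0.0135, -0.32],[0.0008, 0.0031, 0.0135, -0.32],[0.0008, 0.0031, 0.0135, -0.32],[0.0008, 0.0031, 0.0135, -0.32],[0.0008, 0.0031, 0.0135, -0.32],[0.0008, 0.0031, 0.0135, -0.32]
```

View pics/w9.png

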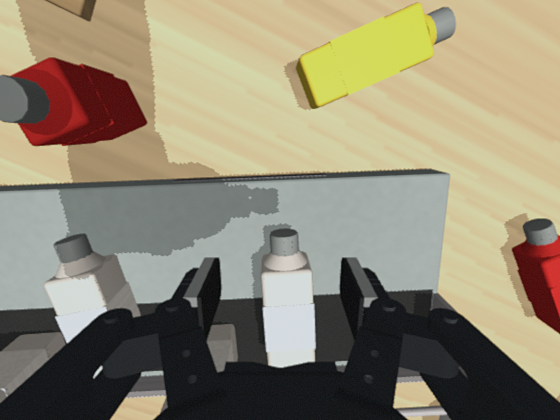

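```bash
cat > capw.py <<'E'
from d import *
def cap(tag,near):
    c=dict(np.load(f'pics/{tag}.npz')); w=world(c); h=cv2.cvtColor(c['image'],cv2.COLOR_RGB2HSV)
    x,y,z=[w[...,i] for i in range(3)]
    m=(np.hypot(x-near[0],y-near[1])<.11)&(z>.048)&(z<.1)&(h[...,1]<60)
    for p in comps(m,w,300):
        ce,s,a=rect(p); box=cv2.boxPoints(cv2.minAreaRect((p[:,:2]*1000).astype(np.float32)))
        print(len(p),'rect',ce,s,a)
        e=[box[1]-box[0],box[2]-box[1]]; d=max(e,key=np.linalg.norm); d=d/np.linalg.norm(d); d=d if d[0]<0 else -d
        t=(p[:,:2]*1000-ce)@d; n=(p[:,:2]*1000-ce)@np.array([-d[1],d[0]])
        tip=np.percentile(t,99.8); print('dir deg',np.degrees(np.arctan2(d[1],d[0])),'tip',(ce+d*tip).round(1),'tip max z',p[t>tip-25,2].max())
        for k in range(0,60,6):
            s_=(t<tip-k)&(t>tip-k-6)
            if s_.sum()>5: print(k,'width',np.percentile(n[s_],[1,99]).round(1),'zmax',np.percentile(p[s_,2],98).round(4))
import sys
cap(sys.argv[1],[float(sys.argv[2]),float(sys.argv[3])])
E
python3 capw.py w9 0.44 0.23
```

```text
5496 rect [484.8 255.4] [116.7  48.4] 28.02
dir deg -151.97815 tip [433.5 228.1] tip max z 0.08258746643938736
0 width [-13.2  13.6] zmax 0.0788
6 width [-13.  14.] zmax 0.0786
12 width [-12.7  13.5] zmax 0.0786
18 width [-15.9  16.4] zmax 0.0809
24 width [-19.9  20.2] zmax 0.0856
30 width [-23.5  23.8] zmax 0.0892
36 width [-23.4  23.2] zmax 0.0895
42 width [-23.2  23.8] zmax 0.0895
48 width [-22.9  23.1] zmax 0.0893
54 width [-22.6  23.6] zmax 0.0895
```

Request:
send_rows --increments '[[[0.001,0.003,0.012,-0.3],[0.001,0.003,0.014,-0.3],[0.001,0.003,0.014,-0.3],[0.001,0.003,0.014,-0.3],[0.001,0.003,0.014,-0.3],[0.001,0.003,0.012,-0.3],[0.001,0.003,0.008,-0.3],[0.001,0.002,0.004,-0.3]]]'

```text
clock: 32.15
eef_pos: [0.4271, 0.2222, 0.1176]
tool_rot: [0.524, 0.852, -0.01, -0.025]
ft_force: [-0.4, 0.5, 1.2]
grip_width: 0.06
```

```bash
python3 g.py 0.430 0.2262 0.078 118 8
```

```text
at [0.4271 0.2222 0.1176] phi 116.8 zaxis [-0.052  0.009 -0.999] f [-0.4  0.5  1.2] w 0.06 t 32.15 j [ 0.46  0.34 -0.23  1.05  0.03 -0.01]
delta world [ 0.0029  0.004  -0.0396] dphi 1.2
[0.0001, 0.0008, 0.0049, -0.15],[0.0001, 0.0008, 0.0049, -0.15],[0.0001, 0.0008, 0.0049, -0.15],[0.0001, 0.0008, 0.0049, -0.15],[0.0001, 0.0008, 0.0049, -0.15],[0.0001, 0.0008, 0.0049, -0.15],[0.0001, 0.0008, 0.0049, -0.15],[0.0001, 0.0008, 0.0049, -0.15]
```

Request:
send_rows --increments '[[[0,0.001,0.005,-0.2],[0,0.001,0.006,-0.2],[0,0.001,0.006,-0.2],[0,0.001,0.006,-0.2],[0,0.001,0.006,-0.2],[0,0.001,0.004,-0.2],[0,0,0.002,0],[0,0,0,0]]]'

```text
clock: 32.95
eef_pos: [0.4317, 0.2252, 0.0796]
tool_rot: [0.514, 0.857, -0.009, -0.024]
ft_force: [0.6, -0.3, 0.4]
grip_width: 0.0601
```

Request:
send_rows --increments '[[[0,0,0,0],[0,0,0,0],[0,0,0,0],[0,0,0,0],[0,0,0,0],[0,0,0,0],[0,0,0,0],[0,0,0,0]]]' --hand 1

```text
clock: 33.75
eef_pos: [0.4319, 0.2253, 0.0804]
tool_rot: [0.514, 0.857, -0.009, -0.024]
ft_force: [0.2, 0.0, 1.0]
grip_width: 0.0237
```

```bash
python3 g.py 0.430 0.2262 0.11 118 8
```

```text
at [0.4319 0.2253 0.0804] phi 118.04 zaxis [-0.05   0.01  -0.999] f [0.2 0.  1. ] w 0.0237 t 33.75 j [ 0.46  0.39 -0.26  0.96  0.03 -0.03]
delta world [-0.0019  0.0009  0.0296] dphi -0.04
[0.0003, -0.0003, -0.0037, 0.0],[0.0003, -0.0003, -0.0037, 0.0],[0.0003, -0.0003, -0.0037, 0.0],[0.0003, -0.0003, -0.0037, 0.0],[0.0003, -0.0003, -0.0037, 0.0],[0.0003, -0.0003, -0.0037, 0.0],[0.0003, -0.0003, -0.0037, 0.0],[0.0003, -0.0003, -0.0037, 0.0]
```

Request:
send_rows --increments '[[[0,0,0,0],[0,0,0,0],[0,0,0,0],[0,0,0.003,0],[0,0,0.003,0],[0,0,0.003,0],[0,0,0.002,0],[0,0,0,0]]]' --hand 0

```text
clock: 34.55
eef_pos: [0.4315, 0.2255, 0.0684]
tool_rot: [0.514, 0.857, -0.009, -0.024]
ft_force: [-0.5, 0.3, -0.8]
grip_width: 0.0425
```

Request:
send_rows --increments '[[[0,0,0,0],[0,0,0,0],[0,0,0,0],[0,0,0,0],[0,0,0,0],[0,0,0,0],[0,0,0,0],[0,0,0,0]]]' --hand 1

```text
clock: 35.35
eef_pos: [0.4314, 0.2255, 0.0686]
tool_rot: [0.514, 0.857, -0.009, -0.024]
ft_force: [-0.2, -0.5, -0.8]
grip_width: 0.0249
```

```bash
python3 g.py 0.430 0.2262 0.11 118 8;python3 -c "
from h import *
snap('wrist','w10')"
```

```text
at [0.4314 0.2255 0.0686] phi 118.04 zaxis [-0.05   0.01  -0.999] f [-0.2 -0.5 -0.8] w 0.0249 t 35.35 j [ 0.46  0.4  -0.28  0.93  0.03 -0.03]
delta world [-0.0014  0.0007  0.0414] dphi -0.04
[0.0003, -0.0003, -0.0052, 0.0],[0.0003, -0.0003, -0.0052, 0.0],[0.0003, -0.0003, -0.0052, 0.0],[0.0003, -0.0003, -0.0052, 0.0],[0.0003, -0.0003, -0.0052, 0.0],[0.0003, -0.0003, -0.0052, 0.0],[0.0003, -0.0003, -0.0052, 0.0],[0.0003, -0.0003, -0.0052, 0.0]
```

View pics/w10.png

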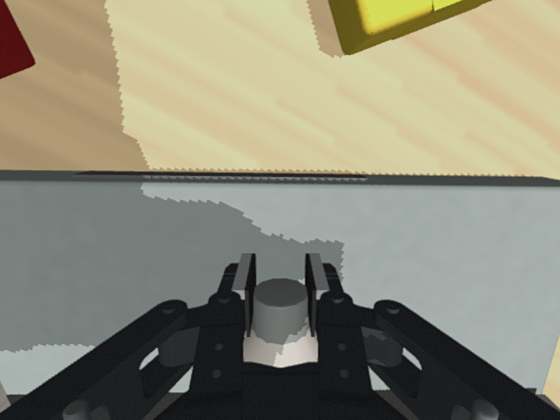

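Request:
send_rows --increments '[[[0,0,-0.003,0],[0,0,-0.006,0],[0,0,-0.008,0],[0,0,-0.008,0],[0,0,-0.008,0],[0,0,-0.008,0],[0,0,-0.004,0],[0,0,0,0]]]'

```text
clock: 36.2
eef_pos: [0.4334, 0.2247, 0.1174]
tool_rot: [0.514, 0.857, -0.009, -0.024]
ft_force: [-0.1, -0.5, -2.7]
grip_width: 0.0254
```

```bash
python3 g.py 0.430 0.2262 0.11 118 8|head -2;python3 -c "
from h import *
snap('wrist','w11');snap('scene','s11')
a=cv2.imread('pics/s11.png')[150:310,260:440]; cv2.imwrite('pics/s11z.png',cv2.resize(a,(630,560),interpolation=cv2.INTER_CUBIC))"
```

```text
at [0.4334 0.2247 0.1174] phi 118.03 zaxis [-0.051  0.009 -0.999] f [-0.1 -0.5 -2.7] w 0.0254 t 36.2 j [ 0.46  0.35 -0.21  1.05  0.03 -0.03]
delta world [-0.0034  0.0015 -0.0074] dphi -0.03
```

View pics/s11z.png

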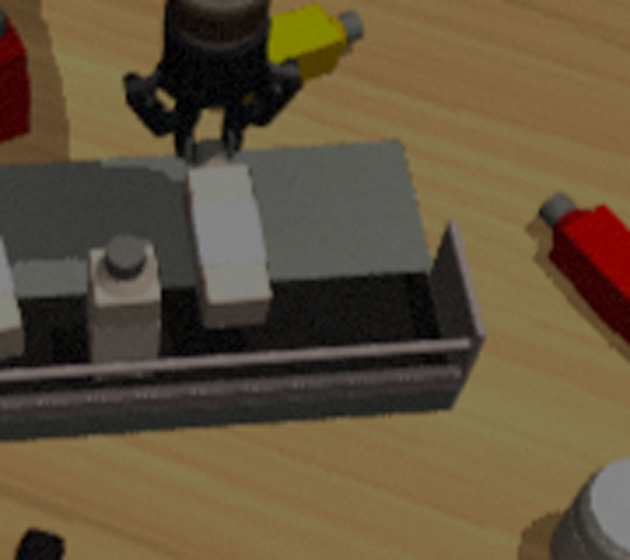

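View pics/w11.png

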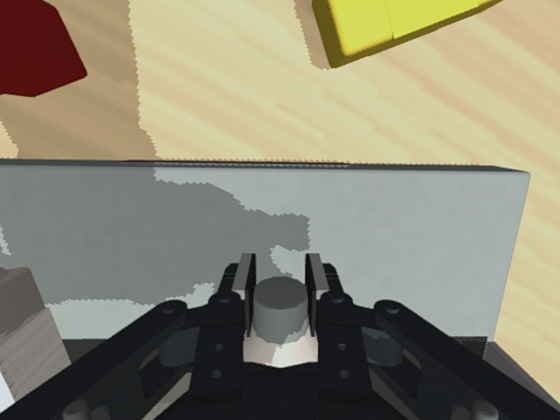

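```bash
cat > tilt.py <<'E'
from d import *
import sys
# fit plane normals of white pixels near region
def go(tag,near,r=.12):
    c=dict(np.load(f'pics/{tag}.npz')); w=world(c); h=cv2.cvtColor(c['image'],cv2.COLOR_RGB2HSV)
    x,y,z=[w[...,i] for i in range(3)]
    m=(np.hypot(x-near[0],y-near[1])<r)&(z>.05)&(h[...,1]<40)&(h[...,2]>110)
    for p in comps(m,w,100):
        q=np.c_[p[:,:2]@RD.T-[X0,Y0],p[:,2]]; print(len(p),'deck min',np.percentile(q,2,axis=0).round(3),'max',np.percentile(q,98,axis=0).round(3))
        for lo in np.arange(-.16,.06,.02):
            s=(q[:,0]>lo)&(q[:,0]<lo+.02)
            if s.sum()>8: print('  x',round(lo+.01,2),'n',s.sum(),'zmax',np.percentile(q[s,2],95).round(4),'zmin',np.percentile(q[s,2],5).round(4),'y',np.percentile(q[s,1],[5,95]).round(3))
go(sys.argv[1],[float(sys.argv[2]),float(sys.argv[3])])
E
python3 tilt.py s11 0.51 0.27
```

```text
361 deck min [-0.159  0.101  0.556] max [-0.122  0.144  0.577]
  x -0.15 n 173 zmax 0.5769 zmin 0.5639 y [0.11  0.135]
  x -0.13 n 185 zmax 0.5628 zmin 0.5558 y [0.102 0.143]
112 deck min [-0.155  0.157  0.538] max [-0.083  0.164  0.566]
  x -0.15 n 15 zmax 0.5664 zmin 0.5631 y [0.159 0.164]
  x -0.13 n 30 zmax 0.5648 zmin 0.5576 y [0.158 0.163]
  x -0.11 n 35 zmax 0.5578 zmin 0.5472 y [0.158 0.163]
  x -0.09 n 32 zmax 0.5476 zmin 0.5378 y [0.157 0.162]
110 deck min [-0.15   0.148  0.538] max [-0.084  0.154  0.566]
  x -0.15 n 15 zmax 0.5669 zmin 0.5627 y [0.15  0.155]
  x -0.13 n 29 zmax 0.5641 zmin 0.557 y [0.149 0.154]
  x -0.11 n 35 zmax 0.5568 zmin 0.5481 y [0.148 0.154]
  x -0.09 n 31 zmax 0.5474 zmin 0.5372 y [0.149 0.154]
113 deck min [-0.151  0.087  0.538] max [-0.083  0.093  0.565]
  x -0.15 n 14 zmax 0.5668 zmin 0.5631 y [0.089 0.093]
  x -0.13 n 31 zmax 0.5645 zmin 0.5569 y [0.087 0.093]
  x -0.11 n 38 zmax 0.5571 zmin 0.5466 y [0.087 0.092]
  x -0.09 n 30 zmax 0.5459 zmin 0.537 y [0.087 0.092]
109 deck min [-0.148  0.078  0.536] max [-0.083  0.084  0.566]
  x -0.15 n 10 
[... 178 characters left out ...]
min 0.5362 y [0.078 0.083]
412 deck min [-0.12   0.097  0.534] max [-0.084  0.144  0.545]
  x -0.13 n 9 zmax 0.5423 zmin 0.5409 y [0.113 0.14 ]
  x -0.11 n 176 zmax 0.5449 zmin 0.5411 y [0.099 0.142]
  x -0.09 n 227 zmax 0.5425 zmin 0.5343 y [0.098 0.143]
677 deck min [-0.088  0.111  0.121] max [0.019 0.156 0.133]
  x -0.09 n 54 zmax 0.1346 zmin 0.1257 y [0.113 0.152]
  x -0.07 n 117 zmax 0.1333 zmin 0.1263 y [0.112 0.152]
  x -0.05 n 121 zmax 0.132 zmin 0.1251 y [0.111 0.155]
  x -0.03 n 129 zmax 0.1297 zmin 0.1234 y [0.112 0.154]
  x -0.01 n 125 zmax 0.1282 zmin 0.1215 y [0.113 0.155]
  x 0.01 n 121 zmax 0.1262 zmin 0.12 y [0.114 0.154]
  x 0.03 n 10 zmax 0.1268 zmin 0.1216 y [0.114 0.15 ]
```

Request:
send_rows --increments '[[[0,0,0.003,0],[0,0,0.005,0],[0,0,0.006,0],[0,0,0.005,0],[0,0,0.002,0],[0,0,0,0],[0,0,0,0],[0,0,0,0]]]' --hand 0.5

```text
clock: 37.1
eef_pos: [0.43, 0.2238, 0.0914]
tool_rot: [0.514, 0.857, -0.012, -0.026]
ft_force: [0.2, 0.4, -2.3]
grip_width: 0.0253
```

```bash
cat > bt.py <<'E'
from d import *
import sys
# bottle top-face height profile in deck frame from scene camera
def go(y0,tag,xr=(-.2,.07),hw=.02):
    c=snap('scene',tag); w=world(c); h=cv2.cvtColor(c['image'],cv2.COLOR_RGB2HSV)
    p=w.reshape(-1,3); q=np.c_[p[:,:2]@RD.T-[X0,Y0],p[:,2]]; g=(h[...,1]<40).ravel()&(h[...,2]>60).ravel()
    for lo in np.arange(xr[0],xr[1],.02):
        s=g&(q[:,0]>lo)&(q[:,0]<lo+.02)&(abs(q[:,1]-y0)<hw)&(q[:,2]>.048)&(q[:,2]<.3)
        if s.sum()>5: print('  x',round(lo+.01,2),'n',s.sum(),'zmed',np.median(q[s,2]).round(4),'zmax',np.percentile(q[s,2],97).round(4))
go(float(sys.argv[1]),sys.argv[2])
E
python3 bt.py 0.133 s12; python3 g.py 0.430 0.2262 0.11 118 8|head -2
```

```text
x -0.11 n 9 zmed 0.0959 zmax 0.0995
  x -0.09 n 65 zmed 0.1049 zmax 0.108
  x -0.07 n 92 zmed 0.1039 zmax 0.107
  x -0.05 n 105 zmed 0.1023 zmax 0.1062
  x -0.03 n 104 zmed 0.1 zmax 0.1031
  x -0.01 n 107 zmed 0.097 zmax 0.1028
  x 0.01 n 98 zmed 0.0957 zmax 0.0986
  x 0.05 n 21 zmed 0.0608 zmax 0.1046
  x 0.07 n 54 zmed 0.1014 zmax 0.1075
at [0.43   0.2239 0.0915] phi 118.02 zaxis [-0.057  0.006 -0.998] f [ 0.5  0.6 -2.6] w 0.0254 t 37.15 j [ 0.46  0.38 -0.25  0.99  0.03 -0.03]
delta world [-0.      0.0023  0.0185] dphi -0.02
```

Request:
send_rows --increments '[[[0,0,0,0],[0,0,0,0],[0,0,0,0],[0,0,0,0],[0,0,0,0],[0,0,0,0],[0,0,0,0],[0,0,0,0]]]' --hand 0.42

```text
clock: 37.95
eef_pos: [0.4307, 0.2241, 0.0923]
tool_rot: [0.514, 0.857, -0.011, -0.025]
ft_force: [-0.4, 0.5, -2.1]
grip_width: 0.0251
```

```bash
python3 bt.py 0.133 s13; python3 g.py 0.430 0.2262 0.11 118 8|head -2
```

```text
x -0.11 n 8 zmed 0.0974 zmax 0.1001
  x -0.09 n 57 zmed 0.1065 zmax 0.109
  x -0.07 n 97 zmed 0.1049 zmax 0.1088
  x -0.05 n 104 zmed 0.1027 zmax 0.1064
  x -0.03 n 101 zmed 0.1012 zmax 0.1044
  x -0.01 n 113 zmed 0.0989 zmax 0.1032
  x 0.01 n 96 zmed 0.097 zmax 0.1015
  x 0.05 n 24 zmed 0.0632 zmax 0.1054
  x 0.07 n 49 zmed 0.102 zmax 0.1069
at [0.4307 0.2242 0.0923] phi 118.03 zaxis [-0.055  0.007 -0.998] f [ 0.3 -0.2 -2. ] w 0.025 t 38.0 j [ 0.46  0.37 -0.25  0.99  0.03 -0.03]
delta world [-0.0007  0.002   0.0177] dphi -0.03
```

Request:
send_rows --increments '[[[0,0,0,0],[0,0,0,0],[0,0,0,0],[0,0,0,0],[0,0,0,0],[0,0,0,0],[0,0,0,0],[0,0,0,0]]]' --hand 0.39

```text
clock: 38.8
eef_pos: [0.4308, 0.2243, 0.0926]
tool_rot: [0.514, 0.857, -0.011, -0.025]
ft_force: [0.6, -0.1, -1.4]
grip_width: 0.0262
```

```bash
python3 bt.py 0.133 s14; python3 g.py 0.430 0.2262 0.11 118 8|head -2
```

```text
x -0.11 n 12 zmed 0.0964 zmax 0.1001
  x -0.09 n 56 zmed 0.1036 zmax 0.1073
  x -0.07 n 99 zmed 0.1011 zmax 0.1058
  x -0.05 n 101 zmed 0.0981 zmax 0.1024
  x -0.03 n 110 zmed 0.0945 zmax 0.0996
  x -0.01 n 107 zmed 0.0913 zmax 0.0953
  x 0.01 n 104 zmed 0.0879 zmax 0.0926
  x 0.05 n 17 zmed 0.0623 zmax 0.1041
  x 0.07 n 59 zmed 0.1018 zmax 0.1061
at [0.4308 0.2242 0.0926] phi 118.03 zaxis [-0.054  0.007 -0.998] f [ 0.4  0.5 -1.2] w 0.0261 t 38.85 j [ 0.46  0.37 -0.25  0.99  0.03 -0.03]
delta world [-0.0008  0.002   0.0174] dphi -0.03
```

Request:
send_rows --increments '[[[0,0,-0.003,0],[0,0.001,-0.006,0],[0,0.002,-0.007,0],[0,0.002,-0.007,0],[0,0.003,-0.007,0],[0,0.003,-0.006,0],[0,0.002,-0.003,0],[0,0,0,0]]]'

```text
clock: 39.65
eef_pos: [0.4466, 0.231, 0.1354]
tool_rot: [0.514, 0.857, -0.01, -0.025]
ft_force: [-0.4, 0.1, -1.8]
grip_width: 0.0263
```

```bash
python3 bt.py 0.133 s15; python3 g.py 0.430 0.2262 0.11 118 8|head -2
```

```text
x -0.09 n 33 zmed 0.1344 zmax 0.1401
  x -0.07 n 82 zmed 0.1348 zmax 0.1387
  x -0.05 n 131 zmed 0.1277 zmax 0.1336
  x -0.03 n 127 zmed 0.1177 zmax 0.1242
  x -0.01 n 129 zmed 0.1084 zmax 0.1149
  x 0.01 n 136 zmed 0.0981 zmax 0.1055
  x 0.03 n 58 zmed 0.0909 zmax 0.0954
  x 0.05 n 23 zmed 0.062 zmax 0.1056
  x 0.07 n 52 zmed 0.0822 zmax 0.1062
at [0.4463 0.2309 0.1351] phi 118.02 zaxis [-0.053  0.008 -0.999] f [-0.3  0.7 -2.5] w 0.0262 t 39.7 j [ 0.46  0.36 -0.15  1.11  0.03 -0.03]
delta world [-0.0163 -0.0047 -0.0251] dphi -0.02
```

Request:
send_rows --increments '[[[0,0.002,-0.004,0],[0,0.003,-0.007,0],[0,0.004,-0.007,0],[0,0.004,-0.007,0],[0,0.004,-0.007,0],[0,0.003,-0.006,0],[0,0.002,-0.003,0],[0,0,0,0]]]'

```text
clock: 40.5
eef_pos: [0.4697, 0.2418, 0.1782]
tool_rot: [0.514, 0.857, -0.01, -0.025]
ft_force: [-0.3, 0.0, -2.0]
grip_width: 0.0263
```

```bash
python3 bt.py 0.133 s16; python3 g.py 0.430 0.2262 0.11 118 8|head -2
```

```text
x -0.07 n 29 zmed 0.1764 zmax 0.1812
  x -0.05 n 61 zmed 0.1772 zmax 0.1808
  x -0.03 n 145 zmed 0.1712 zmax 0.1784
  x -0.01 n 145 zmed 0.1606 zmax 0.168
  x 0.01 n 146 zmed 0.1503 zmax 0.1566
  x 0.03 n 143 zmed 0.1397 zmax 0.1455
  x 0.05 n 114 zmed 0.1301 zmax 0.1351
  x 0.07 n 54 zmed 0.1022 zmax 0.1067
at [0.4694 0.2416 0.178 ] phi 118.03 zaxis [-0.054  0.008 -0.999] f [ 0.3 -0.5 -2.1] w 0.026 t 40.55 j [ 0.46  0.37 -0.01  1.24  0.03 -0.03]
delta world [-0.0394 -0.0154 -0.068 ] dphi -0.03
```

Request:
send_rows --increments '[[[0,-0.004,0.001,0],[0,-0.005,0.003,0],[0,-0.006,0.005,0],[0,-0.006,0.006,0],[0,-0.005,0.006,0],[0,-0.004,0.005,0],[0,-0.002,0.002,0],[0,0,0,0]]]'

```text
clock: 41.35
eef_pos: [0.4339, 0.2239, 0.147]
tool_rot: [0.514, 0.857, -0.013, -0.027]
ft_force: [-0.3, 0.2, -3.1]
grip_width: 0.0262
```

Request:
send_rows --increments '[[[0,0,0,0],[0,0,0,0],[0,0,0,0],[0,0,0,0],[0,0,0,0],[0,0,0,0],[0,0,0,0],[0,0,0,0]]]' --hand 0.382

```text
clock: 42.15
eef_pos: [0.4356, 0.2248, 0.1482]
tool_rot: [0.514, 0.857, -0.012, -0.026]
ft_force: [0.2, -0.2, -1.6]
grip_width: 0.0268
```

```bash
python3 bt.py 0.133 s17; python3 g.py 0.430 0.2262 0.11 118 8|head -2
```

```text
x -0.11 n 18 zmed 0.1435 zmax 0.1495
  x -0.09 n 61 zmed 0.1412 zmax 0.1465
  x -0.07 n 132 zmed 0.1339 zmax 0.1424
  x -0.05 n 146 zmed 0.1206 zmax 0.1287
  x -0.03 n 138 zmed 0.1061 zmax 0.1139
  x -0.01 n 141 zmed 0.0925 zmax 0.1012
  x 0.01 n 44 zmed 0.0821 zmax 0.0867
  x 0.05 n 26 zmed 0.0613 zmax 0.1046
  x 0.07 n 50 zmed 0.101 zmax 0.1066
at [0.4356 0.2248 0.1482] phi 118.02 zaxis [-0.056  0.006 -0.998] f [ 0.1 -0.9 -2.2] w 0.0264 t 42.2 j [ 0.46  0.33 -0.16  1.14  0.03 -0.03]
delta world [-0.0056  0.0014 -0.0382] dphi -0.02
```

Request:
send_rows --increments '[[[0,0.001,-0.003,0],[0,0.002,-0.005,0],[0,0.003,-0.006,0],[0,0.004,-0.006,0],[0,0.004,-0.006,0],[0,0.003,-0.005,0],[0,0.002,-0.003,0],[0,0,0,0]]]'

```text
clock: 43.0
eef_pos: [0.457, 0.2348, 0.185]
tool_rot: [0.514, 0.857, -0.011, -0.025]
ft_force: [0.5, -0.7, -2.8]
grip_width: 0.0269
```

```bash
python3 bt.py 0.133 s18; python3 g.py 0.430 0.2262 0.11 118 8|head -2
```

```text
x -0.09 n 9 zmed 0.182 zmax 0.1848
  x -0.07 n 55 zmed 0.1778 zmax 0.1826
  x -0.05 n 150 zmed 0.1726 zmax 0.1792
  x -0.03 n 152 zmed 0.1574 zmax 0.1661
  x -0.01 n 156 zmed 0.1422 zmax 0.1518
  x 0.01 n 153 zmed 0.1265 zmax 0.1356
  x 0.03 n 58 zmed 0.1158 zmax 0.1215
  x 0.05 n 23 zmed 0.0609 zmax 0.1049
  x 0.07 n 50 zmed 0.1016 zmax 0.1071
at [0.4567 0.2346 0.1847] phi 118.03 zaxis [-0.055  0.007 -0.998] f [ 0.9  0.2 -2.6] w 0.0269 t 43.05 j [ 0.46  0.34 -0.04  1.24  0.03 -0.03]
delta world [-0.0267 -0.0084 -0.0747] dphi -0.03
```

Request:
send_rows --increments '[[[0,-0.001,0.002,0],[0,-0.001,0.003,0],[0,-0.001,0.003,0],[0,0,0.002,0],[0,0,0.001,0],[0,0,0,0],[0,0,0,0],[0,0,0,0]]]' --hand 0.375

```text
clock: 43.85
eef_pos: [0.4515, 0.2324, 0.1713]
tool_rot: [0.514, 0.857, -0.013, -0.026]
ft_force: [-0.5, -0.5, -1.9]
grip_width: 0.0268
```

```bash
python3 bt.py 0.133 s19; python3 g.py 0.430 0.2262 0.11 118 8|head -2
```

```text
x -0.09 n 23 zmed 0.1613 zmax 0.1704
  x -0.07 n 52 zmed 0.1565 zmax 0.1626
  x -0.05 n 53 zmed 0.1288 zmax 0.1344
  x -0.03 n 169 zmed 0.1138 zmax 0.1266
  x -0.01 n 62 zmed 0.0976 zmax 0.1064
  x 0.05 n 22 zmed 0.082 zmax 0.1051
  x 0.07 n 48 zmed 0.1021 zmax 0.1069
at [0.4515 0.2324 0.1714] phi 118.02 zaxis [-0.058  0.006 -0.998] f [ 0.2  0.6 -1.4] w 0.0271 t 43.9 j [ 0.46  0.34 -0.07  1.21  0.03 -0.03]
delta world [-0.0215 -0.0062 -0.0614] dphi -0.02
```

```bash
python3 -c "
from h import *
a=cv2.imread('pics/s19.png')[130:310,240:440]; cv2.imwrite('pics/s19z.png',cv2.resize(a,(640,576),interpolation=cv2.INTER_CUBIC))"
```

```text
(no output)
```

View pics/s19z.png

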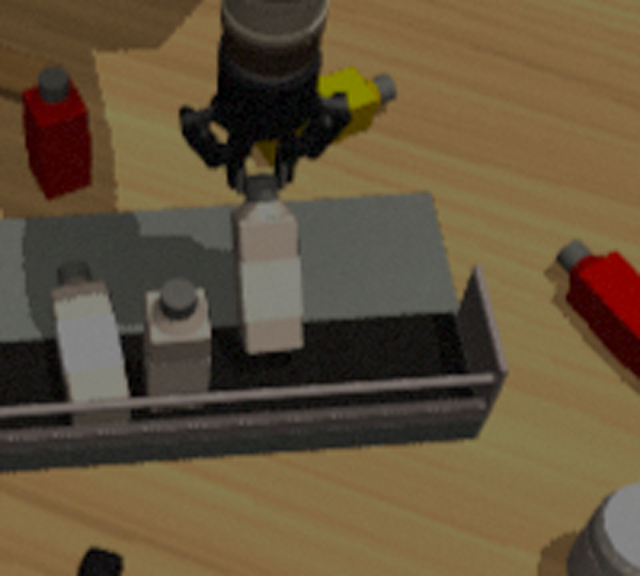

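Request:
send_rows --increments '[[[0,0.001,-0.002,0],[0,0.002,-0.004,0],[0,0.002,-0.005,0],[0,0.002,-0.005,0],[0,0.002,-0.004,0],[0,0.001,-0.002,0],[0,0,0,0],[0,0,0,0]]]'

```text
clock: 44.7
eef_pos: [0.4636, 0.2379, 0.1959]
tool_rot: [0.514, 0.857, -0.011, -0.026]
ft_force: [-0.7, -0.6, -2.9]
grip_width: 0.0267
```

```bash
python3 bt.py 0.133 s20; python3 g.py 0.430 0.2262 0.11 118 8|head -2;  python3 -c "
from h import *
a=cv2.imread('pics/s20.png')[130:310,240:440]; cv2.imwrite('pics/s20z.png',cv2.resize(a,(640,576),interpolation=cv2.INTER_CUBIC))"
```

```text
x -0.07 n 51 zmed 0.1831 zmax 0.1918
  x -0.05 n 40 zmed 0.1808 zmax 0.1835
  x -0.03 n 112 zmed 0.1509 zmax 0.1589
  x -0.01 n 180 zmed 0.1303 zmax 0.1427
  x 0.01 n 10 zmed 0.1196 zmax 0.1222
  x 0.05 n 24 zmed 0.0619 zmax 0.105
  x 0.07 n 58 zmed 0.1024 zmax 0.1067
at [0.4635 0.2379 0.1959] phi 118.03 zaxis [-0.056  0.007 -0.998] f [ 0.1 -0.8 -1.6] w 0.0264 t 44.75 j [ 0.46  0.35  0.01  1.28  0.03 -0.03]
delta world [-0.0335 -0.0117 -0.0859] dphi -0.03
```

View pics/s20z.png

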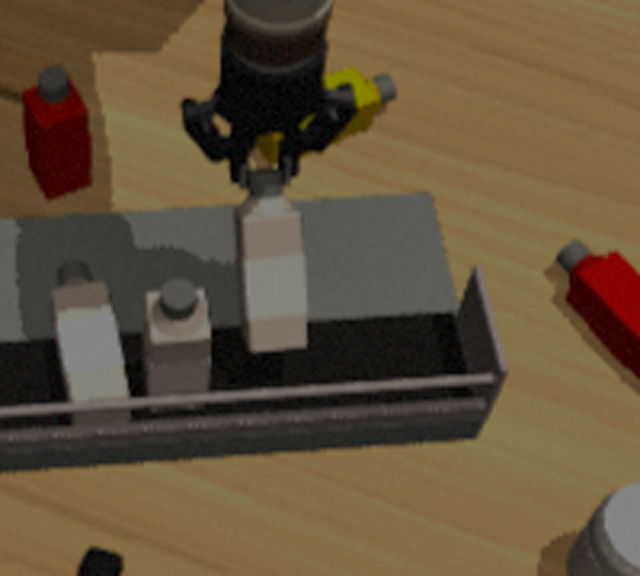

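Request:
send_rows --increments '[[[0,0,0,0],[0,0,0,0],[0,0,0,0],[0,0,0,0],[0,0,0,0],[0,0,0,0],[0,0,0,0],[0,0,0,0]]]' --hand 0.369

```text
clock: 45.55
eef_pos: [0.4628, 0.2375, 0.1951]
tool_rot: [0.514, 0.857, -0.012, -0.026]
ft_force: [0.4, -0.1, -1.4]
grip_width: 0.0269
```

```bash
python3 bt.py 0.133 s21; python3 g.py 0.430 0.2262 0.11 118 8|head -2;  python3 -c "
from h import *
a=cv2.imread('pics/s21.png')[130:310,240:440]; cv2.imwrite('pics/s21z.png',cv2.resize(a,(640,576),interpolation=cv2.INTER_CUBIC))"
```

```text
x -0.07 n 56 zmed 0.1805 zmax 0.1912
  x -0.05 n 32 zmed 0.1777 zmax 0.1807
  x -0.03 n 149 zmed 0.1414 zmax 0.1528
  x -0.01 n 125 zmed 0.1201 zmax 0.1311
  x 0.05 n 23 zmed 0.0607 zmax 0.1053
  x 0.07 n 55 zmed 0.1025 zmax 0.1063
at [0.4628 0.2375 0.1951] phi 118.02 zaxis [-0.057  0.006 -0.998] f [-0.3 -0.3 -2.3] w 0.0268 t 45.6 j [ 0.46  0.35  0.    1.28  0.03 -0.03]
delta world [-0.0328 -0.0113 -0.0851] dphi -0.02
```

View pics/s21z.png

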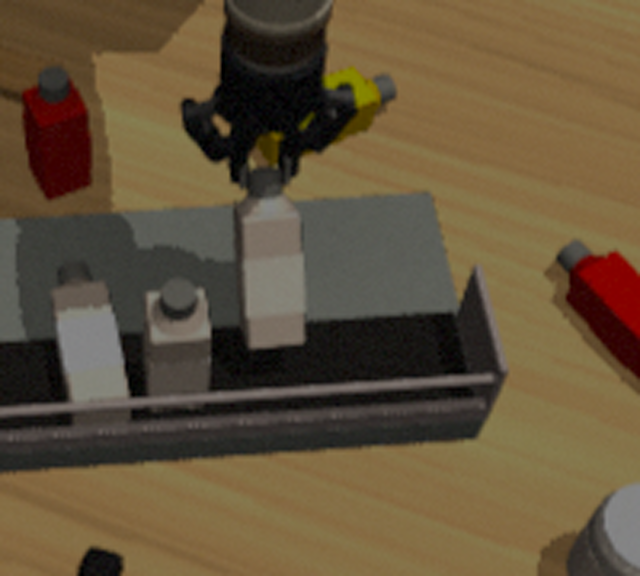

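Request:
send_rows --increments '[[[0,0.001,0.003,0],[0,0.002,0.004,0],[0,0.002,0.004,0],[0,0.002,0.003,0],[0,0.003,0.002,0],[0,0.004,0.001,0],[0,0.004,0,0],[0,0.002,0,0]]]'

```text
clock: 46.4
eef_pos: [0.4793, 0.2474, 0.1777]
tool_rot: [0.514, 0.857, -0.013, -0.027]
ft_force: [-1.7, -1.7, 3.6]
grip_width: 0.0269
```

```bash
python3 bt.py 0.133 s22; python3 g.py 0.430 0.2262 0.11 118 8|head -2
```

```text
x -0.05 n 62 zmed 0.1617 zmax 0.1701
  x -0.03 n 24 zmed 0.1595 zmax 0.1622
  x -0.01 n 163 zmed 0.1183 zmax 0.1315
  x 0.01 n 79 zmed 0.0988 zmax 0.107
  x 0.05 n 21 zmed 0.0611 zmax 0.1042
  x 0.07 n 58 zmed 0.1013 zmax 0.1073
at [0.4797 0.2477 0.1778] phi 118.04 zaxis [-0.059  0.006 -0.998] f [-2.8 -0.   5.9] w 0.0266 t 46.45 j [ 0.46  0.4   0.03  1.26  0.03 -0.03]
delta world [-0.0497 -0.0215 -0.0678] dphi -0.04
```

Request:
send_rows --increments '[[[0,0.003,-0.003,0],[0,0.005,-0.002,0],[0,0.006,-0.002,0],[0,0.006,-0.001,0],[0,0.006,-0.001,0],[0,0.004,0,0],[0,0.002,0,0],[0,0,0,0]]]'

```text
clock: 47.25
eef_pos: [0.5125, 0.2646, 0.1843]
tool_rot: [0.514, 0.857, -0.012, -0.027]
ft_force: [0.1, 0.8, -2.3]
grip_width: 0.0273
```

```bash
python3 bt.py 0.133 s23; python3 g.py 0.430 0.2262 0.11 118 8|head -2;  python3 -c "
from h import *
a=cv2.imread('pics/s23.png')[130:310,240:440]; cv2.imwrite('pics/s23z.png',cv2.resize(a,(640,576),interpolation=cv2.INTER_CUBIC))"
```

```text
x -0.03 n 15 zmed 0.1728 zmax 0.2396
  x -0.01 n 80 zmed 0.168 zmax 0.1813
  x 0.01 n 13 zmed 0.1651 zmax 0.1675
  x 0.03 n 184 zmed 0.1232 zmax 0.1393
  x 0.05 n 100 zmed 0.1025 zmax 0.1116
  x 0.07 n 46 zmed 0.102 zmax 0.1057
at [0.5122 0.2645 0.1842] phi 118.03 zaxis [-0.058  0.006 -0.998] f [-0.8  0.9 -2.1] w 0.0273 t 47.3 j [ 0.46  0.46  0.15  1.31  0.03 -0.03]
delta world [-0.0822 -0.0383 -0.0742] dphi -0.03
```

View pics/s23z.png

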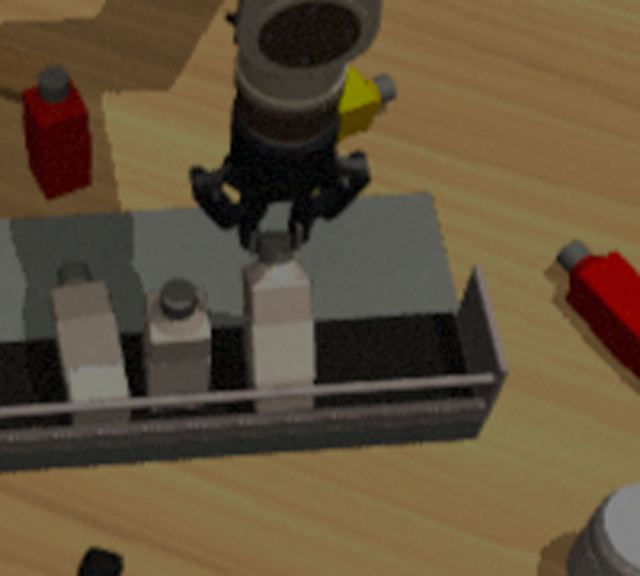

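Request:
send_rows --increments '[[[0,0.003,-0.001,0],[0,0.004,-0.001,0],[0,0.005,-0.001,0],[0,0.005,0,0],[0,0.004,0,0],[0,0.003,0,0],[0,0.001,0,0],[0,0,0,0]]]'

```text
clock: 48.1
eef_pos: [0.5285, 0.2741, 0.1901]
tool_rot: [0.514, 0.857, -0.018, -0.031]
ft_force: [-0.7, -0.8, -1.8]
grip_width: 0.0268
```

```bash
python3 bt.py 0.133 s24; python3 g.py 0.430 0.2262 0.11 118 8|head -2;  python3 -c "
from h import *
a=cv2.imread('pics/s24.png')[130:310,240:440]; cv2.imwrite('pics/s24z.png',cv2.resize(a,(640,576),interpolation=cv2.INTER_CUBIC))"
```

```text
x -0.01 n 11 zmed 0.1784 zmax 0.2483
  x 0.01 n 87 zmed 0.1708 zmax 0.1803
  x 0.05 n 20 zmed 0.1026 zmax 0.124
  x 0.07 n 27 zmed 0.1046 zmax 0.1071
at [0.5285 0.2742 0.19  ] phi 117.98 zaxis [-0.072  0.001 -0.997] f [-1.9 -1.   0.4] w 0.0271 t 48.15 j [ 0.46  0.51  0.24  1.37  0.03 -0.03]
delta world [-0.0985 -0.048  -0.08  ] dphi 0.02
```

View pics/s24z.png

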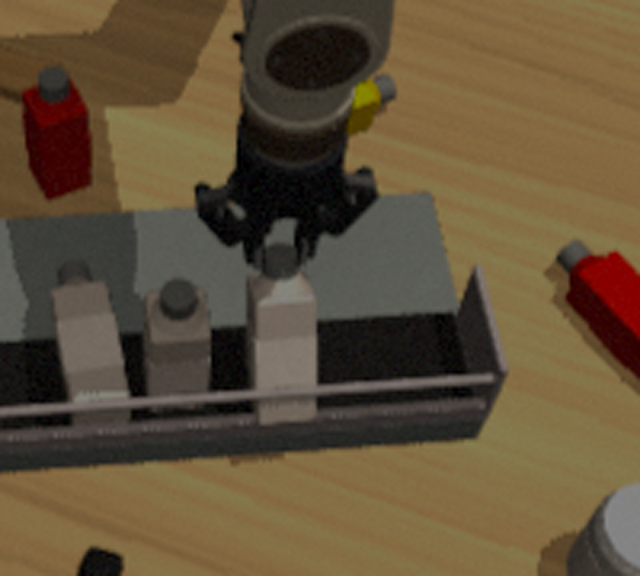

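```bash
cat > prof.py <<'E'
from d import *
import sys
def go(y0,tag,hw=.018,new=True):
    c=snap('scene',tag) if new else dict(np.load(f'pics/{tag}.npz')); w=world(c); h=cv2.cvtColor(c['image'],cv2.COLOR_RGB2HSV)
    p=w.reshape(-1,3); q=np.c_[p[:,:2]@RD.T-[X0,Y0],p[:,2]-.04]; g=(h[...,2]>75).ravel()
    for lo in np.arange(0,.16,.01):
        s=g&(q[:,2]>lo)&(q[:,2]<lo+.01)&(abs(q[:,1]-y0)<hw)&(abs(q[:,0])<.12)
        if s.sum()>3: print('h',round(lo*1000+5),'n',s.sum(),'x far face',np.round(np.percentile(q[s,0],[10,50,90])*1000,1))
if __name__=='__main__': go(float(sys.argv[1]),sys.argv[2],new=len(sys.argv)<4)
E
python3 prof.py 0.133 s24 old
```

```text
h 5 n 10 x far face [-108.1  -99.7  -77.4]
h 35 n 42 x far face [66.2 68.7 71.2]
h 45 n 51 x far face [61.4 64.3 67.1]
h 55 n 12 x far face [61.5 62.3 63.5]
h 65 n 92 x far face [51.9 56.6 64.2]
h 75 n 60 x far face [45.7 48.6 52. ]
h 85 n 61 x far face [39.8 42.6 46.1]
h 95 n 55 x far face [34.6 37.6 40.4]
h 105 n 64 x far face [28.9 31.5 34.8]
h 115 n 58 x far face [23.7 26.3 29.3]
h 125 n 110 x far face [ 1.5 17.7 22.8]
h 135 n 62 x far face [ 0.5  6.3 15.3]
```

Request:
send_rows --increments '[[[0,-0.004,-0.003,0],[0,-0.007,-0.002,0],[0,-0.008,0,0],[0,-0.008,0,0],[0,-0.007,0,0],[0,-0.005,0,0],[0,-0.002,0,0],[0,0,0,0]]]'

```text
clock: 48.95
eef_pos: [0.4901, 0.2535, 0.1979]
tool_rot: [0.514, 0.857, -0.017, -0.031]
ft_force: [-0.9, -0.7, -2.0]
grip_width: 0.0273
```

```bash
python3 prof.py 0.133 s25; python3 g.py 0.430 0.2262 0.11 118 8|head -2
```

```text
h 5 n 6 x far face [-117.6  -43.8   23. ]
h 15 n 8 x far face [58.4 59.5 61.2]
h 25 n 17 x far face [59.1 60.9 64.9]
h 45 n 45 x far face [23.9 27.  29.6]
h 55 n 52 x far face [18.2 21.8 25.7]
h 65 n 83 x far face [13.3 18.7 62.4]
h 75 n 55 x far face [ 6.6 11.1 14.9]
h 85 n 55 x far face [1.8 5.3 8.3]
h 95 n 61 x far face [-4.2 -1.2  2.5]
h 105 n 58 x far face [-10.4  -6.   -3.1]
h 115 n 59 x far face [-15.5 -12.3  -9. ]
h 125 n 58 x far face [-21.2 -16.8 -14.3]
h 135 n 116 x far face [-40.4 -28.1 -20.7]
h 145 n 39 x far face [-44.2 -39.3 -30. ]
at [0.4903 0.2535 0.1978] phi 117.99 zaxis [-0.07   0.002 -0.998] f [-0.3  0.1 -2.2] w 0.0269 t 49.0 j [ 0.46  0.42  0.12  1.33  0.03 -0.03]
delta world [-0.0603 -0.0273 -0.0878] dphi 0.01
```

Request:
send_rows --increments '[[[0,0.001,0.004,0],[0,0.001,0.006,0],[0,0.002,0.006,0],[0,0.004,0.004,0],[0,0.005,0.001,0],[0,0.005,0,0],[0,0.005,-0.001,0],[0,0.004,0,0]]]'

```text
clock: 49.8
eef_pos: [0.5139, 0.2673, 0.1841]
tool_rot: [0.514, 0.857, -0.014, -0.029]
ft_force: [-1.8, -1.2, 6.3]
grip_width: 0.0271
```

```bash
python3 prof.py 0.133 s26; python3 g.py 0.430 0.2262 0.11 118 8|head -2
```

```text
h 5 n 4 x far face [-111.9 -101.   -92.6]
h 15 n 10 x far face [57.9 60.2 62.2]
h 25 n 37 x far face [33.8 36.  62. ]
h 35 n 53 x far face [28.6 32.  35.3]
h 45 n 41 x far face [24.6 27.6 29.8]
h 55 n 40 x far face [21.4 24.3 26.6]
h 65 n 81 x far face [18.1 22.8 63.3]
h 75 n 44 x far face [14.3 17.1 19. ]
h 85 n 52 x far face [ 9.5 12.9 15.4]
h 95 n 45 x far face [ 6.   8.2 11.4]
h 105 n 46 x far face [2.8 5.2 7.4]
h 115 n 64 x far face [-8.6  0.3  3.3]
h 125 n 98 x far face [-18.7 -10.8  -2.1]
h 135 n 8 x far face [-18.9 -15.8 -13.7]
at [0.5145 0.2677 0.1841] phi 117.98 zaxis [-0.063  0.006 -0.998] f [-2.  -0.8  6.8] w 0.0273 t 49.85 j [ 0.46  0.47  0.17  1.32  0.03 -0.03]
delta world [-0.0845 -0.0415 -0.0741] dphi 0.02
```

Request:
send_rows --increments '[[[0,0.004,-0.002,0],[0,0.006,-0.001,0],[0,0.006,-0.001,0],[0,0.006,0,0],[0,0.006,0,0],[0,0.005,0,0],[0,0.003,0,0],[0,0.001,0,0]]]'

```text
clock: 50.65
eef_pos: [0.5498, 0.2866, 0.1863]
tool_rot: [0.515, 0.857, -0.015, -0.03]
ft_force: [-1.2, -0.4, 2.6]
grip_width: 0.027
```

```bash
python3 prof.py 0.133 s27; python3 g.py 0.430 0.2262 0.11 118 8|head -2
```

```text
h 5 n 7 x far face [-82.6 -57.6 -47.3]
h 15 n 25 x far face [53.3 56.6 60.7]
h 25 n 51 x far face [51.7 55.4 61.6]
h 35 n 14 x far face [51.8 53.1 54.3]
h 45 n 10 x far face [47.2 48.1 50. ]
h 55 n 43 x far face [45.5 48.2 58.6]
h 65 n 75 x far face [44.5 56.9 64.4]
h 75 n 33 x far face [42.3 43.9 45.5]
h 85 n 43 x far face [39.5 41.6 43.9]
h 95 n 38 x far face [37.8 39.4 41.2]
h 105 n 39 x far face [35.6 37.9 39.3]
h 115 n 59 x far face [26.6 34.2 37.1]
h 125 n 88 x far face [17.9 24.6 32.1]
h 135 n 5 x far face [21.  22.4 25.7]
at [0.5499 0.2867 0.1863] phi 117.97 zaxis [-0.066  0.005 -0.998] f [-1.1 -0.   3.8] w 0.0269 t 50.7 j [ 0.46  0.56  0.31  1.38  0.03 -0.03]
delta world [-0.1199 -0.0605 -0.0763] dphi 0.03
```

Request:
send_rows --increments '[[[0,0.003,-0.001,0],[0,0.005,0,0],[0,0.005,0,0],[0,0.005,0,0],[0,0.004,0,0],[0,0.003,0,0],[0,0.001,0,0],[0,0,0,0]]]'

```text
clock: 51.5
eef_pos: [0.5738, 0.2994, 0.1845]
tool_rot: [0.515, 0.857, -0.017, -0.031]
ft_force: [-1.2, -0.3, 1.6]
grip_width: 0.027
```

```bash
python3 prof.py 0.133 s28; python3 g.py 0.430 0.2262 0.11 118 8|head -2
```

```text
h 5 n 4 x far face [-49.7 -47.  -44.9]
h 15 n 9 x far face [56.4 57.  61.2]
h 25 n 18 x far face [59.5 60.7 63.3]
h 35 n 13 x far face [55.6 56.1 57.2]
h 45 n 4 x far face [56.7 57.1 57.4]
h 65 n 57 x far face [56.6 60.6 64.6]
h 75 n 24 x far face [55.5 56.8 57.9]
h 105 n 4 x far face [53.3 53.9 55. ]
h 115 n 84 x far face [43.  50.7 55.4]
h 125 n 27 x far face [42.4 46.2 49.5]
at [0.5738 0.2994 0.1845] phi 117.96 zaxis [-0.069  0.003 -0.998] f [-1.9 -1.4  2.1] w 0.0272 t 51.55 j [ 0.47  0.62  0.41  1.42  0.03 -0.02]
delta world [-0.1438 -0.0732 -0.0745] dphi 0.04
```

Request:
send_rows --increments '[[[0,0,0,0],[0,0,0,0],[0,0,0,0],[0,0,-0.002,0],[0,-0.002,-0.003,0],[0,-0.004,-0.001,0],[0,-0.005,0,0],[0,-0.005,0,0]]]' --hand 0.5

```text
clock: 52.35
eef_pos: [0.56, 0.2919, 0.1893]
tool_rot: [0.514, 0.857, -0.016, -0.031]
ft_force: [0.0, -0.1, -2.8]
grip_width: 0.0259
```

Request:
send_rows --increments '[[[0,-0.004,0,0],[0,-0.003,0,0],[0,-0.001,0.002,0],[0,0,0.003,0],[0,0,0.003,0],[0,0,0.001,0],[0,0,0,0],[0,0,0,0]]]'

```text
clock: 53.15
eef_pos: [0.5529, 0.2886, 0.185]
tool_rot: [0.514, 0.857, -0.012, -0.028]
ft_force: [0.1, -0.7, 1.1]
grip_width: 0.0256
```

```bash
python3 prof.py 0.133 s29; python3 g.py 0.430 0.2262 0.11 118 8|head -2
```

```text
h 15 n 11 x far face [57.3 59.4 62. ]
h 25 n 26 x far face [35.6 59.8 63.1]
h 35 n 16 x far face [34.3 35.2 36. ]
h 45 n 28 x far face [34.  35.2 36.5]
h 55 n 27 x far face [33.6 35.  35.8]
h 65 n 59 x far face [33.8 58.8 63.7]
h 75 n 29 x far face [33.5 34.7 35.6]
h 85 n 9 x far face [34. 35. 36.]
h 115 n 76 x far face [21.3 28.1 32.9]
h 125 n 34 x far face [18.5 22.9 26.2]
at [0.5529 0.2886 0.1849] phi 118.0 zaxis [-0.062  0.008 -0.998] f [ 0.  -0.7  2.2] w 0.0262 t 53.2 j [ 0.47  0.56  0.31  1.37  0.03 -0.03]
delta world [-0.1229 -0.0624 -0.0749] dphi -0.0
```

Request:
send_rows --increments '[[[0,0,0,0],[0,0,0,0],[0,0,0,0],[0,0,0,0],[0,0,0,0],[0,0,-0.004,0],[0,0,-0.01,0],[0,0,-0.02,0]]]' --hand -0.1

```text
clock: 54.0
eef_pos: [0.554, 0.2879, 0.2166]
tool_rot: [0.514, 0.857, -0.015, -0.03]
ft_force: [0.1, 1.0, 0.1]
grip_width: 0.0468
```

Request:
send_rows --increments '[[[0,0,-0.02,0],[0,-0.01,-0.02,0],[0,-0.02,-0.01,0],[0,-0.02,0,0],[0,-0.02,0,0],[0,-0.02,0,0],[0,-0.015,0,0],[0,-0.005,0,0]]]'

```text
clock: 54.8
eef_pos: [0.461, 0.2356, 0.2855]
tool_rot: [0.514, 0.857, -0.008, -0.026]
ft_force: [0.1, -0.6, 0.8]
grip_width: 0.047
```

```bash
python3 - <<'E'
from d import *
c=snap('top','t3'); report(c)
E
python3 prof.py 0.133 s30;python3 g.py 0.430 0.2262 0.11 118 8|head -2
```

```text
lying ctr [ 0.6482 -0.0581] deck [-0.0668 -0.221 ] size [115.4  50.3] h 0.0876 yaw(axis foot->cap) rel deck -x deg -9.6 foot deck [-0.0101 -0.2306] captip deck [-0.1531 -0.2065] captip world [ 0.5647 -0.0843] world angle of foot->cap -162.6
lying ctr [0.6117 0.1514] deck [-0.0042 -0.0178] size [100.6  49.4] h 0.0881 yaw(axis foot->cap) rel deck -x deg 7.4 foot deck [ 0.0528 -0.0104] captip deck [-0.091  -0.0291] captip world [0.5395 0.1019] world angle of foot->cap -145.6
cap up [0.6775 0.0481 0.1841] deck [ 0.0075 -0.1397] 57
h 5 n 34 x far face [-116.9  -91.5  -68. ]
h 15 n 11 x far face [57.8 60.  62.7]
h 25 n 27 x far face [35.8 58.4 62.4]
h 35 n 12 x far face [36.5 36.6 37.6]
h 45 n 27 x far face [35.6 37.4 38.5]
h 55 n 21 x far face [35.8 37.2 38.6]
h 65 n 63 x far face [36.4 58.7 63.9]
h 75 n 18 x far face [36.1 37.  38.2]
h 105 n 4 x far face [12.7 33.5 35.4]
h 115 n 102 x far face [ 0.7 28.7 35.3]
h 125 n 37 x far face [17.9 25.5 28.9]
h 145 n 70 x far face [ 3.6 12.8 19.9]
at [0.4618 0.2361 0.2853] phi 118.02 zaxis [-0.051  0.013 -0.999] f [-1.1  0.1  0.2] w 0.0469 t 54.9 j [ 0.45  0.3   0.17  1.49  0.03 -0.04]
delta world [-0.0318 -0.0099 -0.1753] dphi -0.02
```

View pics/s30.png

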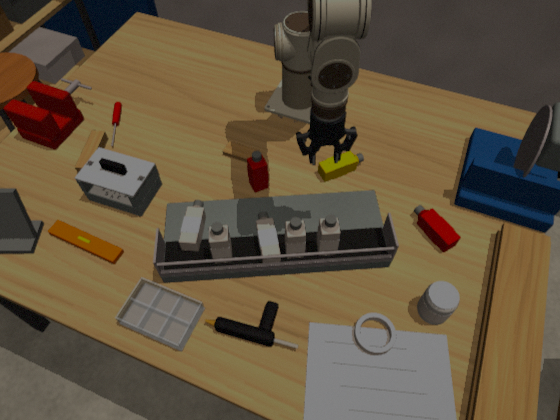

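```bash
python3 g.py 0.53 0.095 0.22 124.5 8
```

```text
at [0.4618 0.2361 0.2853] phi 118.02 zaxis [-0.051  0.013 -0.999] f [-1.1  0.1  0.2] w 0.0469 t 54.9 j [ 0.45  0.3   0.17  1.49  0.03 -0.04]
delta world [ 0.0682 -0.1411 -0.0653] dphi 6.48
[-0.0199, -0.0005, 0.0075, -0.81],[-0.0198, -0.0007, 0.0075, -0.81],[-0.0198, -0.001, 0.0075, -0.81],[-0.0198, -0.0013, 0.0075, -0.81],[-0.0198, -0.0016, 0.0075, -0.81],[-0.0198, -0.0019, 0.0075, -0.81],[-0.0197, -0.0021, 0.0075, -0.81],[-0.0197, -0.0024, 0.0075, -0.81]
```

Request:
send_rows --increments '[[[-0.015,0,0.005,-0.8],[-0.022,-0.001,0.008,-0.8],[-0.024,-0.001,0.008,-0.8],[-0.024,-0.001,0.008,-0.8],[-0.024,-0.002,0.008,-0.8],[-0.022,-0.002,0.008,-0.8],[-0.015,-0.002,0.006,-0.8],[-0.006,0,0.002,-0.8]]]'

```text
clock: 55.7
eef_pos: [0.5394, 0.101, 0.2255]
tool_rot: [0.462, 0.887, -0.003, -0.024]
ft_force: [1.2, -0.1, -0.3]
grip_width: 0.0473
```

```bash
python3 -c "
from h import *
snap('wrist','w12')";python3 capw.py w12 0.545 0.105; python3 g.py 0.53 0.095 0.22 124.5 8|head -2
```

```text
5841 rect [584.7 131.8] [123.7  48.3] 33.5
dir deg -146.49625 tip [533.2  97.7] tip max z 0.0826307444811284
0 width [-13.   13.5] zmax 0.0786
6 width [-13.3  13.5] zmax 0.0786
12 width [-13.5  13.5] zmax 0.0789
18 width [-15.8  15.8] zmax 0.0818
24 width [-20.1  20.1] zmax 0.0858
30 width [-23.2  23.2] zmax 0.0892
36 width [-23.2  22.9] zmax 0.0896
42 width [-23.6  23. ] zmax 0.0896
48 width [-23.9  23. ] zmax 0.0894
54 width [-23.  23.] zmax 0.0895
488 rect [591.6 190.6] [12.9 28.5] 87.96
dir deg 177.96245 tip [577.8 191.1] tip max z 0.09969345471293883
0 width [-5.3  5.5] zmax 0.0987
6 width [2.5 6.2] zmax 0.0987
12 width [-0.8  2.9] zmax 0.0991
18 width [-4.3 -0.9] zmax 0.0991
24 width [-6.4 -4.3] zmax 0.098
at [0.5397 0.1008 0.2254] phi 124.97 zaxis [-0.044  0.016 -0.999] f [-0.  -0.2 -0.7] w 0.0474 t 55.75 j [ 0.17  0.38  0.13  1.37  0.02 -0.44]
delta world [-0.0097 -0.0058 -0.0054] dphi -0.47
```

View pics/w12.png

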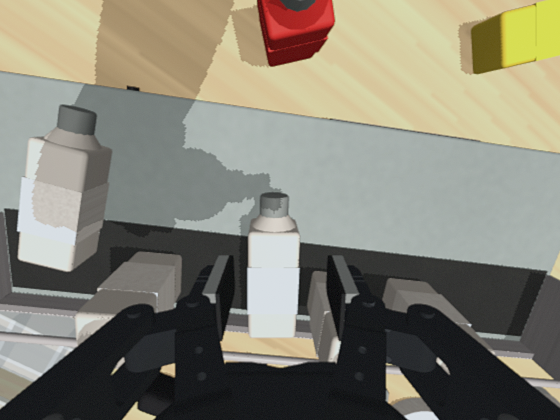

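```bash
python3 g.py 0.5305 0.096 0.1 123.5 8
```

```text
at [0.5397 0.1008 0.2254] phi 124.97 zaxis [-0.044  0.016 -0.999] f [-0.  -0.2 -0.7] w 0.0474 t 55.75 j [ 0.17  0.38  0.13  1.37  0.02 -0.44]
delta world [-0.0092 -0.0048 -0.1254] dphi -1.47
[-0.0004, -0.0009, 0.0157, 0.18],[-0.0004, -0.0009, 0.0157, 0.18],[-0.0004, -0.0009, 0.0157, 0.18],[-0.0004, -0.0009, 0.0157, 0.18],[-0.0004, -0.0009, 0.0157, 0.18],[-0.0005, -0.0009, 0.0157, 0.18],[-0.0005, -0.0009, 0.0157, 0.18],[-0.0005, -0.0009, 0.0157, 0.18]
```

Request:
send_rows --increments '[[[0,-0.001,0.012,0.2],[0,-0.001,0.018,0.2],[0,-0.001,0.018,0.2],[0,-0.001,0.018,0.2],[0,-0.001,0.018,0.2],[0,-0.001,0.016,0.2],[0,-0.001,0.01,0.2],[0,0,0.004,0]]]'

```text
clock: 56.55
eef_pos: [0.5342, 0.1055, 0.1112]
tool_rot: [0.471, 0.882, 0.001, -0.021]
ft_force: [-0.3, 0.3, 0.2]
grip_width: 0.0469
```

```bash
python3 g.py 0.5305 0.096 0.069 123.5 8
```

```text
at [0.5342 0.1055 0.1112] phi 123.8 zaxis [-0.036  0.021 -0.999] f [-0.3  0.3  0.2] w 0.0469 t 56.55 j [ 0.18  0.45 -0.07  1.08  0.03 -0.41]
delta world [-0.0037 -0.0095 -0.0422] dphi -0.3
[-0.0009, -0.0009, 0.0053, 0.04],[-0.0009, -0.0009, 0.0053, 0.04],[-0.0009, -0.0009, 0.0053, 0.04],[-0.0009, -0.0009, 0.0053, 0.04],[-0.0009, -0.0009, 0.0053, 0.04],[-0.0009, -0.0009, 0.0053, 0.04],[-0.0009, -0.0009, 0.0053, 0.04],[-0.0009, -0.0009, 0.0053, 0.04]
```

Request:
send_rows --increments '[[[-0.001,-0.001,0.005,0],[-0.001,-0.001,0.006,0],[-0.001,-0.001,0.007,0],[-0.001,-0.001,0.007,0],[-0.001,-0.001,0.006,0],[-0.001,-0.001,0.004,0],[-0.001,-0.001,0.002,0],[0,0,0,0]]]'

```text
clock: 57.35
eef_pos: [0.5325, 0.0965, 0.0728]
tool_rot: [0.471, 0.882, 0.002, -0.019]
ft_force: [0.8, -0.3, -0.0]
grip_width: 0.0469
```

```bash
python3 g.py 0.5305 0.096 0.069 123.5 8
```

```text
at [0.5325 0.0965 0.0728] phi 123.83 zaxis [-0.032  0.022 -0.999] f [ 0.8 -0.3 -0. ] w 0.0469 t 57.35 j [ 0.17  0.48 -0.14  0.98  0.03 -0.43]
delta world [-0.002  -0.0005 -0.0038] dphi -0.33
[0.0001, -0.0002, 0.0005, 0.04],[0.0001, -0.0002, 0.0005, 0.04],[0.0001, -0.0002, 0.0005, 0.04],[0.0001, -0.0002, 0.0005, 0.04],[0.0001, -0.0002, 0.0005, 0.04],[0.0001, -0.0002, 0.0005, 0.04],[0.0001, -0.0002, 0.0005, 0.04],[0.0001, -0.0002, 0.0005, 0.04]
```

Request:
send_rows --increments '[[[0,-0.001,0.002,0],[0,-0.001,0.002,0],[0,0,0,0],[0,0,0,0],[0,0,0,0],[0,0,0,0],[0,0,0,0],[0,0,0,0]]]' --hand 0.5

```text
clock: 58.15
eef_pos: [0.5316, 0.0958, 0.0706]
tool_rot: [0.47, 0.882, 0.003, -0.018]
ft_force: [-0.4, 0.6, 0.0]
grip_width: 0.0251
```

Request:
send_rows --increments '[[[0,0,-0.003,0],[0,0,-0.006,0],[0,-0.001,-0.008,0],[0,-0.003,-0.008,0],[0,-0.004,-0.007,0],[0,-0.004,-0.005,0],[0,-0.002,-0.002,0],[0,0,0,0]]]'

```text
clock: 58.95
eef_pos: [0.5175, 0.0854, 0.1115]
tool_rot: [0.471, 0.882, 0.001, -0.02]
ft_force: [-0.1, -0.3, -2.9]
grip_width: 0.0249
```

```bash
python3 g.py 0.5305 0.096 0.069 123.5 8|head -2; python3 bt.py -0.02 s31
```

```text
at [0.5175 0.0854 0.1115] phi 123.82 zaxis [-0.035  0.02  -0.999] f [-0.1 -0.3 -2.9] w 0.0249 t 58.95 j [ 0.15  0.41 -0.13  1.06  0.03 -0.44]
delta world [ 0.013   0.0106 -0.0425] dphi -0.32
  x -0.11 n 15 zmed 0.1093 zmax 0.1182
  x -0.09 n 13 zmed 0.1136 zmax 0.1186
  x -0.07 n 92 zmed 0.1179 zmax 0.1213
  x -0.05 n 105 zmed 0.114 zmax 0.1179
  x -0.03 n 117 zmed 0.1102 zmax 0.1142
  x -0.01 n 112 zmed 0.106 zmax 0.1101
  x 0.01 n 118 zmed 0.1012 zmax 0.1059
  x 0.03 n 65 zmed 0.0979 zmax 0.1017
  x 0.05 n 23 zmed 0.0632 zmax 0.1042
  x 0.07 n 57 zmed 0.1019 zmax 0.1068
```

Request:
send_rows --increments '[[[-0.002,-0.002,-0.004,1],[-0.003,-0.003,-0.006,1],[-0.004,-0.004,-0.006,1],[-0.004,-0.004,-0.006,1],[-0.004,-0.004,-0.006,1],[-0.003,-0.003,-0.005,1],[-0.001,-0.002,-0.002,0.5],[0,0,0,0]]]'

```text
clock: 59.8
eef_pos: [0.51, 0.0522, 0.1489]
tool_rot: [0.525, 0.851, -0.001, -0.02]
ft_force: [-0.8, -0.0, -3.8]
grip_width: 0.0254
```

Request:
send_rows --increments '[[[0,0,0,0],[0,0,0,0],[0,0,0,0],[0,0,0,0],[0,0,0,0],[0,0,0,0],[0,0,0,0],[0,0,0,0]]]' --hand 0.38

```text
clock: 60.6
eef_pos: [0.5118, 0.0531, 0.1509]
tool_rot: [0.524, 0.851, 0.001, -0.018]
ft_force: [-1.6, -0.5, -0.0]
grip_width: 0.0266
```

```bash
python3 g.py 0.5305 0.096 0.069 117 8|head -2; python3 bt.py -0.05 s32; python3 prof.py -0.05 s32 old
```

```text
at [0.5118 0.0531 0.1509] phi 116.74 zaxis [-0.03   0.021 -0.999] f [-1.6 -0.5 -0. ] w 0.0266 t 60.6 j [ 0.09  0.35 -0.11  1.14  0.02 -0.38]
delta world [ 0.0187  0.0429 -0.0819] dphi 0.26
  x -0.11 n 42 zmed 0.1411 zmax 0.1475
  x -0.09 n 109 zmed 0.1377 zmax 0.1432
  x -0.07 n 128 zmed 0.1247 zmax 0.1336
  x -0.05 n 135 zmed 0.1114 zmax 0.119
  x -0.03 n 137 zmed 0.0971 zmax 0.1062
  x -0.01 n 94 zmed 0.085 zmax 0.0921
  x 0.05 n 21 zmed 0.0622 zmax 0.1049
  x 0.07 n 48 zmed 0.1009 zmax 0.1076
h 5 n 4 x far face [23.4 24.  24.8]
h 15 n 12 x far face [57.3 59.1 62.3]
h 25 n 14 x far face [59.2 61.5 63.6]
h 35 n 22 x far face [-9.9 -6.3 -4.1]
h 45 n 83 x far face [-20.1 -13.4  -7.6]
h 55 n 89 x far face [-33.6 -26.6 -19.6]
h 65 n 124 x far face [-47.2 -38.4  62. ]
h 75 n 91 x far face [-62.  -55.3 -47.7]
h 85 n 94 x far face [-79.1 -70.5 -62.4]
h 95 n 115 x far face [-109.   -87.   -77.9]
h 105 n 56 x far face [-113.   -97.8  -89.1]
```

Request:
send_rows --increments '[[[0,0.001,-0.003,0],[0,0.002,-0.006,0],[0,0.003,-0.007,0],[0,0.003,-0.007,0],[0,0.003,-0.007,0],[0,0.002,-0.006,0],[0,0.001,-0.003,0],[0,0,0,0]]]' --hand 0.375

```text
clock: 61.45
eef_pos: [0.5272, 0.0598, 0.1914]
tool_rot: [0.524, 0.852, 0.0, -0.02]
ft_force: [-0.1, -0.4, -4.2]
grip_width: 0.0269
```

```bash
python3 g.py 0.5305 0.096 0.069 117 8|head -2;  python3 prof.py -0.05 s33
```

```text
at [0.5272 0.0598 0.1914] phi 116.77 zaxis [-0.033  0.021 -0.999] f [-0.1 -0.4 -4.2] w 0.0269 t 61.45 j [ 0.1   0.36  0.01  1.25  0.02 -0.37]
delta world [ 0.0033  0.0362 -0.1224] dphi 0.23
h 5 n 6 x far face [-46.5 -43.2  23.6]
h 15 n 29 x far face [-47.5 -44.5  60.6]
h 25 n 48 x far face [-49.4 -46.1  61.2]
h 35 n 41 x far face [-53.3 -50.6 -48.1]
h 45 n 42 x far face [-57.8 -54.4 -51.8]
h 55 n 44 x far face [-61.  -57.6 -55.7]
h 65 n 77 x far face [-64.2 -59.1  62.9]
h 75 n 45 x far face [-68.5 -65.7 -63.5]
h 85 n 44 x far face [-73.7 -69.6 -66.8]
h 95 n 53 x far face [-77.  -74.2 -70.2]
h 105 n 45 x far face [-81.3 -77.8 -74.4]
h 115 n 60 x far face [-98.  -82.3 -79.1]
h 125 n 84 x far face [-101.5  -93.1  -84.3]
h 135 n 11 x far face [-106.5  -98.   -95.6]
```

Request:
send_rows --increments '[[[0,0.002,-0.003,0],[0,0.004,-0.005,0],[0,0.006,-0.005,0],[0,0.008,-0.004,0],[0,0.009,-0.003,0],[0,0.009,-0.001,0],[0,0.009,0,0],[0,0.008,0,0]]]'

```text
clock: 62.3
eef_pos: [0.5795, 0.0856, 0.2123]
tool_rot: [0.524, 0.851, -0.0, -0.021]
ft_force: [0.1, -0.7, -3.9]
grip_width: 0.027
```

```bash
python3 g.py 0.5305 0.096 0.069 117 8|head -2;  python3 prof.py -0.05 s34
```

```text
at [0.5795 0.0856 0.2123] phi 116.73 zaxis [-0.035  0.021 -0.999] f [ 0.1 -0.7 -3.9] w 0.027 t 62.3 j [ 0.13  0.45  0.21  1.36  0.03 -0.33]
delta world [-0.049   0.0104 -0.1433] dphi 0.27
h 15 n 9 x far face [58.1 58.8 61.7]
h 25 n 18 x far face [58.8 61.3 64.1]
h 35 n 4 x far face [ 9.7 11.1 13.8]
h 45 n 42 x far face [ 8.4 11.4 14.5]
h 55 n 43 x far face [ 5.9  8.2 11.3]
h 65 n 78 x far face [ 2.9  6.3 62.8]
h 75 n 45 x far face [-1.9  0.7  2.9]
h 85 n 43 x far face [-6.1 -2.7 -1.1]
h 95 n 53 x far face [-9.5 -7.1 -3.8]
h 105 n 44 x far face [-13.3 -10.6  -8.7]
h 115 n 51 x far face [-18.3 -14.8 -11.6]
h 125 n 53 x far face [-24.1 -19.1 -17. ]
h 135 n 63 x far face [-45.  -23.5 -20.6]
h 145 n 95 x far face [-41.7 -33.1 -24.7]
h 155 n 11 x far face [-41.3 -39.9 -35.4]
```

Request:
send_rows --increments '[[[0,0,0.004,0],[0,0,0.005,0],[0,0,0.005,0],[0,0,0.005,0],[0,0.001,0.004,0],[0,0.003,0.002,0],[0,0.004,0,0],[0,0.004,0,0]]]'

```text
clock: 63.15
eef_pos: [0.5911, 0.0923, 0.1925]
tool_rot: [0.524, 0.851, 0.004, -0.017]
ft_force: [-0.2, -0.6, -3.8]
grip_width: 0.0267
```

```bash
python3 g.py 0.5305 0.096 0.069 117 8|head -2;  python3 prof.py -0.05 s35
```

```text
at [0.5911 0.0923 0.1925] phi 116.73 zaxis [-0.026  0.024 -0.999] f [-0.2 -0.6 -3.8] w 0.0267 t 63.15 j [ 0.14  0.48  0.2   1.32  0.03 -0.33]
delta world [-0.0606  0.0037 -0.1235] dphi 0.27
h 15 n 22 x far face [19.4 57.1 61.6]
h 25 n 49 x far face [17.  20.4 62.2]
h 35 n 45 x far face [13.2 15.5 18.6]
h 45 n 39 x far face [10.4 12.4 14.6]
h 55 n 43 x far face [ 6.3  9.2 12. ]
h 65 n 79 x far face [ 3.9  7.8 62.9]
h 75 n 45 x far face [-0.6  2.3  4.8]
h 85 n 43 x far face [-3.  -1.2  1.4]
h 95 n 50 x far face [-8.1 -4.2 -1.3]
h 105 n 42 x far face [-10.8  -7.9  -5.5]
h 115 n 69 x far face [-29.9 -12.2  -8.6]
h 125 n 88 x far face [-30.3 -21.4 -14.4]
h 135 n 9 x far face [-29.5 -27.7 -24. ]
```

Request:
send_rows --increments '[[[0,0.001,0.003,0],[0,0.003,0.003,0],[0,0.005,0.001,0],[0,0.006,-0.001,0],[0,0.006,-0.001,0],[0,0.006,0,0],[0,0.005,0,0],[0,0.003,0,0]]]'

```text
clock: 64.0
eef_pos: [0.627, 0.1105, 0.1928]
tool_rot: [0.524, 0.851, 0.007, -0.014]
ft_force: [-0.9, 0.1, 1.3]
grip_width: 0.0266
```

```bash
python3 g.py 0.5305 0.096 0.069 117 8|head -2;  python3 prof.py -0.05 s36
```

```text
at [0.627  0.1105 0.1928] phi 116.76 zaxis [-0.017  0.027 -0.999] f [-0.9  0.1  1.3] w 0.0266 t 64.0 j [ 0.16  0.55  0.32  1.35  0.03 -0.31]
delta world [-0.0965 -0.0145 -0.1238] dphi 0.24
h 15 n 13 x far face [57.7 59.5 63.2]
h 25 n 28 x far face [35.5 38.6 63.7]
h 35 n 32 x far face [34.8 35.9 38.8]
h 45 n 34 x far face [32.7 34.7 36.5]
h 55 n 35 x far face [31.9 33.1 34.7]
h 65 n 74 x far face [30.2 58.1 63.9]
h 75 n 32 x far face [28.6 29.8 31.2]
h 85 n 41 x far face [26.  28.4 29.6]
h 95 n 33 x far face [24.2 26.6 27.5]
h 105 n 39 x far face [23.2 25.1 26.6]
h 115 n 85 x far face [ 0.8 19.3 24.1]
h 125 n 59 x far face [ 5.5 12.8 19.1]
h 135 n 4 x far face [ 9.7 10.2 10.8]
```

Request:
send_rows --increments '[[[0,0.002,0,0],[0,0.004,0,0],[0,0.004,0,0],[0,0.004,0,0],[0,0.003,0,0],[0,0.002,0,0],[0,0.001,0,0],[0,0,0,0]]]'

```text
clock: 64.85
eef_pos: [0.6462, 0.1203, 0.1915]
tool_rot: [0.524, 0.851, 0.006, -0.015]
ft_force: [-0.9, 0.6, 0.7]
grip_width: 0.0267
```

```bash
python3 g.py 0.5305 0.096 0.069 117 8|head -2;  python3 prof.py -0.05 s37
```

```text
at [0.6462 0.1203 0.1915] phi 116.77 zaxis [-0.019  0.027 -0.999] f [-0.9  0.6  0.7] w 0.0267 t 64.85 j [ 0.17  0.6   0.4   1.38  0.03 -0.3 ]
delta world [-0.1157 -0.0243 -0.1225] dphi 0.23
h 5 n 11 x far face [-103.8  -92.7  -56. ]
h 15 n 9 x far face [56.9 59.6 61.5]
h 25 n 16 x far face [59.3 61.3 64.3]
h 35 n 19 x far face [39.9 41.1 42.8]
h 45 n 26 x far face [39.7 41.1 42.4]
h 55 n 29 x far face [40.3 41.2 42.7]
h 65 n 60 x far face [40.5 59.2 63.9]
h 75 n 29 x far face [39.6 40.7 42.1]
h 85 n 10 x far face [38.9 40.6 41.6]
h 115 n 79 x far face [22.6 34.  39.1]
h 125 n 33 x far face [23.4 29.2 32.9]
```

Request:
send_rows --increments '[[[0,0,0,0],[0,0,0,0],[0,0,0,0],[0,0,0,0],[0,0,0,0],[0,0,-0.004,0],[0,0,-0.01,0],[0,0,-0.02,0]]]' --hand -0.1

```text
clock: 65.7
eef_pos: [0.6457, 0.1188, 0.2249]
tool_rot: [0.524, 0.851, 0.005, -0.016]
ft_force: [0.8, 0.7, 0.8]
grip_width: 0.0471
```

Request:
send_rows --increments '[[[0,0,-0.02,0],[0,-0.01,-0.02,0],[0,-0.02,-0.01,0],[0,-0.02,0,0],[0,-0.02,0,0],[0,-0.02,0,0],[0,-0.02,0,0],[0,-0.015,0,0]]]'

```text
clock: 66.5
eef_pos: [0.5358, 0.0605, 0.2883]
tool_rot: [0.524, 0.852, 0.011, -0.01]
ft_force: [0.6, 0.7, 0.9]
grip_width: 0.047
```

```bash
python3 - <<'E'
from d import *
c=snap('top','t4'); report(c)
E
python3 prof.py -0.05 s38;python3 g.py 0.56 -0.09 0.23 108 16
```

```text
lying ctr [ 0.6701 -0.0639] deck [-0.0499 -0.2362] size [77.9 28.3] h 0.0878 yaw(axis foot->cap) rel deck -x deg -14.9 foot deck [ 0.0056 -0.251 ] captip deck [-0.1345 -0.2136] captip world [ 0.5845 -0.0822] world angle of foot->cap -167.9
cap up [0.643  0.1258 0.1845] deck [ 0.012  -0.0549] 56
cap up [0.5915 0.2178 0.1847] deck [0.0079 0.0505] 57
cap up [0.5515 0.294  0.185 ] deck [0.0069 0.1365] 58
h 5 n 16 x far face [-116.6 -101.6  -89.2]
h 15 n 13 x far face [58.  59.5 63.4]
h 25 n 12 x far face [59.6 62.  63.1]
h 35 n 16 x far face [40.8 41.6 42.3]
h 45 n 21 x far face [41.1 42.6 43.3]
h 55 n 29 x far face [40.1 42.5 46.5]
h 65 n 54 x far face [41.8 59.6 63.8]
h 75 n 25 x far face [40.6 41.8 42.7]
h 85 n 5 x far face [40.9 42.3 42.4]
h 105 n 8 x far face [26.6 39.1 40.1]
h 115 n 109 x far face [ 5.4 33.5 39.9]
h 125 n 33 x far face [20.  30.1 33.7]
h 145 n 68 x far face [ 9.1 17.6 24.7]
at [0.5356 0.0603 0.2888] phi 116.81 zaxis [-0.005  0.028 -1.   ] f [ 0.4 -0.1 -0.8] w 0.0466 t 66.6 j [ 0.1   0.31  0.2   1.46  0.03 -0.37]
delta world [ 0.0244 -0.1503 -0.0588] dphi -8.81
[-0.0092, -0.0029, 0.0034, 0.55],[-0.0092, -0.0028, 0.0034, 0.55],[-0.0092, -0.0027, 0.0034, 0.55],[-0.0092, -0.0026, 0.0034, 0.55],[-0.0093, -0.0025, 0.0034, 0.55],[-0.0093, -0.0025, 0.0034, 0.55],[-0.0093, -0.0024, 0.0034, 0.55],[-0.0093, -0.0023, 0.0034, 0.55]
[-0.0094, -0.0022, 0.0034, 0.55],[-0.0094, -0.0021, 0.0034, 0.55],[-0.0094, -0.002, 0.0034, 0.55],[-0.0094, -0.0019, 0.0034, 0.55],[-0.0094, -0.0018, 0.0034, 0.55],[-0.0095, -0.0017, 0.0034, 0.55],[-0.0095, -0.0016, 0.0034, 0.55],[-0.0095, -0.0016, 0.0034, 0.55]
```

View pics/s38.png

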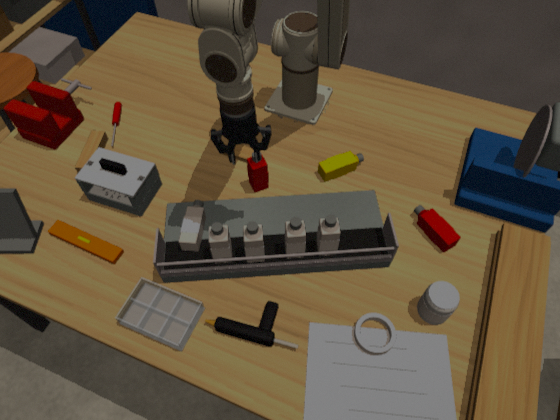

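Request:
send_rows --increments '[[[-0.012,-0.004,0.005,1.1],[-0.02,-0.005,0.007,1.1],[-0.022,-0.005,0.008,1.1],[-0.022,-0.005,0.008,1.2],[-0.022,-0.005,0.008,1.2],[-0.02,-0.004,0.007,1.2],[-0.015,-0.002,0.006,1.2],[-0.006,0,0.003,1.2]]]'

```text
clock: 67.4
eef_pos: [0.5702, -0.0856, 0.2307]
tool_rot: [0.595, 0.804, 0.012, -0.008]
ft_force: [-0.0, 0.7, -0.9]
grip_width: 0.0471
```

```bash
python3 -c "
from h import *
snap('wrist','w13')";python3 capw.py w13 0.575 -0.08; python3 g.py 0.56 -0.085 0.1 107.4 8
```

```text
5423 rect [623.2 -67.2] [120.2  48.1] 17.74
dir deg -162.26442 tip [566.1 -85.4] tip max z 0.08383481250035241
0 width [-13.5  13.5] zmax 0.0782
6 width [-13.6  13.7] zmax 0.0788
12 width [-13.5  12.9] zmax 0.0787
18 width [-16.3  15.1] zmax 0.0812
24 width [-20.2  20.1] zmax 0.0855
30 width [-23.7  23.4] zmax 0.0892
36 width [-23.7  23.5] zmax 0.0894
42 width [-23.9  23.8] zmax 0.0895
48 width [-23.9  23. ] zmax 0.0896
54 width [-24.   23.3] zmax 0.0894
at [ 0.5702 -0.0859  0.2303] phi 106.93 zaxis [ 0.001  0.027 -1.   ] f [ 1.2 -0.5 -0.1] w 0.0467 t 67.45 j [-0.16  0.4   0.18  1.35  0.03 -0.46]
delta world [-0.0102  0.0009 -0.1303] dphi 0.47
[0.0001, -0.0013, 0.0163, -0.06],[0.0001, -0.0013, 0.0163, -0.06],[0.0001, -0.0013, 0.0163, -0.06],[0.0001, -0.0013, 0.0163, -0.06],[0.0001, -0.0013, 0.0163, -0.06],[0.0001, -0.0013, 0.0163, -0.06],[0.0001, -0.0013, 0.0163, -0.06],[0.0001, -0.0013, 0.0163, -0.06]
```

View pics/w13.png

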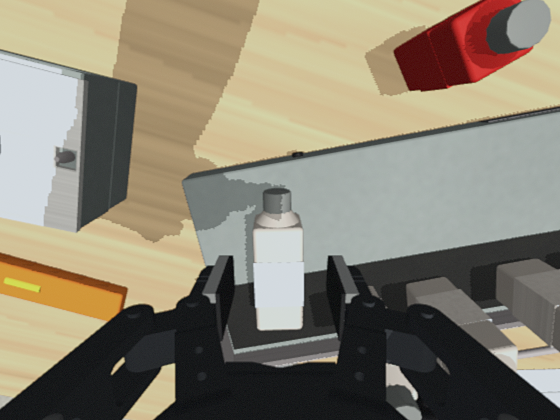

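Request:
send_rows --increments '[[[0,-0.001,0.012,0],[0,-0.001,0.018,0],[0,-0.001,0.018,0],[0,-0.001,0.018,0],[0,-0.001,0.018,0],[0,-0.001,0.016,0],[0,-0.001,0.01,0],[0,0,0.004,0]]]'

```text
clock: 68.25
eef_pos: [0.5681, -0.0806, 0.1152]
tool_rot: [0.594, 0.805, 0.014, -0.005]
ft_force: [0.5, 0.1, -0.2]
grip_width: 0.0469
```

```bash
python3 g.py 0.5637 -0.0862 0.069 107.7 8
```

```text
at [ 0.5681 -0.0806  0.1152] phi 107.16 zaxis [ 0.009  0.029 -1.   ] f [ 0.5  0.1 -0.2] w 0.0469 t 68.25 j [-0.16  0.47 -0.02  1.07  0.03 -0.46]
delta world [-0.0044 -0.0056 -0.0462] dphi 0.54
[-0.0007, -0.0008, 0.0058, -0.07],[-0.0007, -0.0008, 0.0058, -0.07],[-0.0006, -0.0008, 0.0058, -0.07],[-0.0006, -0.0008, 0.0058, -0.07],[-0.0006, -0.0008, 0.0058, -0.07],[-0.0006, -0.0008, 0.0058, -0.07],[-0.0006, -0.0008, 0.0058, -0.07],[-0.0006, -0.0008, 0.0058, -0.07]
```

Request:
send_rows --increments '[[[-0.001,-0.001,0.005,-0.1],[-0.001,-0.001,0.007,-0.1],[-0.001,-0.001,0.008,-0.1],[-0.001,-0.001,0.008,-0.1],[0,-0.001,0.007,-0.1],[0,-0.001,0.005,0],[0,-0.001,0.002,0],[0,0,0,0]]]'

```text
clock: 69.05
eef_pos: [0.5641, -0.0855, 0.0711]
tool_rot: [0.59, 0.807, 0.015, -0.004]
ft_force: [-0.1, -0.3, -0.6]
grip_width: 0.047
```

```bash
python3 g.py 0.5637 -0.0862 0.069 107.7 8
```

```text
at [ 0.5641 -0.0855  0.0711] phi 107.72 zaxis [ 0.011  0.029 -1.   ] f [-0.1 -0.3 -0.6] w 0.047 t 69.05 j [-0.17  0.51 -0.09  0.96  0.03 -0.47]
delta world [-0.0004 -0.0007 -0.0021] dphi -0.02
[-0.0001, -0.0001, 0.0003, 0.0],[-0.0001, -0.0001, 0.0003, 0.0],[-0.0001, -0.0001, 0.0003, 0.0],[-0.0001, -0.0001, 0.0003, 0.0],[-0.0001, -0.0001, 0.0003, 0.0],[-0.0001, -0.0001, 0.0003, 0.0],[-0.0001, -0.0001, 0.0003, 0.0],[-0.0001, -0.0001, 0.0003, 0.0]
```

Request:
send_rows --increments '[[[0,0,0.001,0],[0,0,0.001,0],[0,0,0,0],[0,0,0,0],[0,0,0,0],[0,0,0,0],[0,0,0,0],[0,0,0,0]]]' --hand 0.5

```text
clock: 69.85
eef_pos: [0.5644, -0.0856, 0.0703]
tool_rot: [0.59, 0.807, 0.015, -0.003]
ft_force: [-1.4, -0.1, 0.4]
grip_width: 0.0252
```

Request:
send_rows --increments '[[[0,0,-0.004,0],[0,0,-0.008,0],[0,-0.001,-0.012,0],[0,-0.002,-0.013,0],[0,-0.002,-0.013,0],[0,-0.002,-0.012,0],[0,-0.001,-0.008,0],[0,0,-0.003,0]]]'

```text
clock: 70.65
eef_pos: [0.5536, -0.0905, 0.1489]
tool_rot: [0.59, 0.807, 0.014, -0.005]
ft_force: [0.0, -0.2, -3.1]
grip_width: 0.0251
```

Request:
send_rows --increments '[[[0,0,0,0],[0,0,0,0],[0,0,0,0],[0,0,0,0],[0,0,0,0],[0,0,0,0],[0,0,0,0],[0,0,0,0]]]' --hand 0.385

```text
clock: 71.45
eef_pos: [0.554, -0.0907, 0.1497]
tool_rot: [0.59, 0.807, 0.014, -0.004]
ft_force: [-1.5, 0.1, 0.8]
grip_width: 0.0267
```

```bash
python3 g.py 0.5637 -0.0862 0.069 107.7 8|head -2; python3 bt.py -0.215 s40; python3 prof.py -0.22 s40 old
```

```text
at [ 0.554  -0.0907  0.1497] phi 107.71 zaxis [ 0.011  0.028 -1.   ] f [-1.5  0.1  0.8] w 0.0267 t 71.45 j [-0.18  0.42 -0.01  1.14  0.03 -0.49]
delta world [ 0.0097  0.0045 -0.0807] dphi -0.01
  x -0.15 n 14 zmed 0.1437 zmax 0.1467
  x -0.13 n 58 zmed 0.1412 zmax 0.1449
  x -0.11 n 136 zmed 0.1336 zmax 0.1427
  x -0.09 n 131 zmed 0.1204 zmax 0.1283
  x -0.07 n 149 zmed 0.1062 zmax 0.1155
  x -0.05 n 122 zmed 0.091 zmax 0.0985
  x -0.03 n 38 zmed 0.0818 zmax 0.0858
  x 0.05 n 25 zmed 0.0605 zmax 0.1047
  x 0.07 n 55 zmed 0.1007 zmax 0.1063
h 5 n 5 x far face [-16.8  23.8  24.4]
h 15 n 11 x far face [58.7 59.2 61.9]
h 25 n 13 x far face [59.  61.4 63. ]
h 35 n 25 x far face [-38.7 -34.  -31.4]
h 45 n 82 x far face [-50.1 -41.7 -33.7]
h 55 n 89 x far face [-63.2 -55.9 -46.9]
h 65 n 122 x far face [-75.9 -66.2  62.3]
h 75 n 83 x far face [-91.8 -83.5 -76.7]
h 85 n 93 x far face [-104.9  -97.8  -90. ]
h 95 n 74 x far face [-117.6 -111.2 -104.4]
h 105 n 12 x far face [-118.9 -117.8 -115.2]
```

Request:
send_rows --increments '[[[0,0.001,-0.003,0],[0,0.002,-0.006,0],[0,0.003,-0.007,0],[0,0.003,-0.007,0],[0,0.003,-0.007,0],[0,0.002,-0.006,0],[0,0.001,-0.003,0],[0,0,0,0]]]' --hand 0.375

```text
clock: 72.3
eef_pos: [0.5692, -0.0864, 0.1912]
tool_rot: [0.59, 0.808, 0.014, -0.005]
ft_force: [-0.4, 0.4, -2.4]
grip_width: 0.0268
```

```bash
python3 g.py 0.5305 0.096 0.069 107.7 8|head -1;  python3 prof.py -0.22 s41
```

```text
at [ 0.5692 -0.0864  0.1912] phi 107.75 zaxis [ 0.009  0.028 -1.   ] f [-0.4  0.4 -2.4] w 0.0268 t 72.3 j [-0.17  0.42  0.1   1.25  0.03 -0.47]
h 15 n 14 x far face [57.8 59.3 60.9]
h 25 n 10 x far face [59.7 62.  63.2]
h 45 n 46 x far face [-51.1 -47.3 -44.1]
h 55 n 64 x far face [-58.4 -53.4 -47.3]
h 65 n 87 x far face [-63.7 -57.7  63.5]
h 75 n 64 x far face [-71.6 -67.6 -62.8]
h 85 n 57 x far face [-79.3 -74.8 -69.9]
h 95 n 61 x far face [-84.8 -81.6 -76.8]
h 105 n 62 x far face [-94.6 -90.  -85. ]
h 115 n 63 x far face [-101.3  -96.9  -92.2]
h 125 n 70 x far face [-112.7 -104.8  -99.8]
h 135 n 46 x far face [-118.6 -113.5 -107.8]
```

Request:
send_rows --increments '[[[0,0,-0.002,0],[0,0,-0.003,0],[0,0,-0.003,0],[0,0,-0.002,0],[0,0,0,0],[0,0,0,0],[0,0,0,0],[0,0,0,0]]]' --hand 0.368

```text
clock: 73.15
eef_pos: [0.5679, -0.0868, 0.2008]
tool_rot: [0.59, 0.807, 0.013, -0.006]
ft_force: [0.5, -0.1, -2.8]
grip_width: 0.0274
```

```bash
python3 g.py 0.5305 0.096 0.069 107.7 8|head -1;  python3 prof.py -0.22 s42
```

```text
at [ 0.5679 -0.0868  0.2008] phi 107.72 zaxis [ 0.006  0.029 -1.   ] f [ 0.5 -0.1 -2.8] w 0.0274 t 73.15 j [-0.17  0.41  0.12  1.27  0.03 -0.48]
h 5 n 17 x far face [-69.7 -47.8  23.3]
h 15 n 8 x far face [57.9 59.4 61. ]
h 25 n 19 x far face [-75.2  60.6  64.2]
h 35 n 40 x far face [-79.1 -75.7 -73.4]
h 45 n 46 x far face [-83.2 -79.9 -76.8]
h 55 n 41 x far face [-88.5 -83.8 -80.7]
h 65 n 77 x far face [-89.9 -85.1  63.4]
h 75 n 41 x far face [-94.3 -90.9 -88.9]
h 85 n 49 x far face [-99.3 -95.4 -91.9]
h 95 n 46 x far face [-102.3  -99.3  -96.2]
h 105 n 48 x far face [-106.7 -103.6 -100.3]
h 115 n 47 x far face [-110.8 -107.3 -103.6]
h 125 n 44 x far face [-115.9 -111.3 -107.9]
h 135 n 35 x far face [-119.7 -116.3 -112.4]
```

Request:
send_rows --increments '[[[0,0.003,-0.002,0],[0,0.006,-0.003,0],[0,0.008,-0.003,0],[0,0.01,-0.002,0],[0,0.012,0,0],[0,0.012,0,0],[0,0.01,0,0],[0,0.006,0,0]]]' --hand 0.375

```text
clock: 74.0
eef_pos: [0.6377, -0.0649, 0.2139]
tool_rot: [0.59, 0.808, 0.014, -0.005]
ft_force: [0.3, 0.5, -3.5]
grip_width: 0.0272
```

```bash
python3 g.py 0.5305 0.096 0.069 107.7 8|head -1;  python3 prof.py -0.225 s43
```

```text
at [ 0.6377 -0.0649  0.2139] phi 107.74 zaxis [ 0.009  0.029 -1.   ] f [ 0.3  0.5 -3.5] w 0.0272 t 74.0 j [-0.11  0.54  0.35  1.38  0.03 -0.42]
h 5 n 4 x far face [-76.3  24.3  90.2]
h 15 n 17 x far face [57.7 59.2 61.7]
h 25 n 10 x far face [59.1 61.7 65. ]
h 45 n 29 x far face [-4.7 -2.8 -0.3]
h 55 n 43 x far face [-8.  -4.4 -1.3]
h 65 n 84 x far face [-11.1  -6.1  63.6]
h 75 n 47 x far face [-16.6 -13.   -9.7]
h 85 n 43 x far face [-19.6 -17.1 -14.7]
h 95 n 48 x far face [-23.1 -20.5 -18.4]
h 105 n 51 x far face [-28.1 -24.6 -22.1]
h 115 n 53 x far face [-32.3 -29.4 -25.7]
h 125 n 44 x far face [-36.2 -33.1 -30.1]
h 135 n 48 x far face [-39.6 -36.5 -34. ]
h 145 n 109 x far face [-57.9 -45.4 -38.3]
h 155 n 39 x far face [-57.6 -54.2 -49.9]
```

Request:
send_rows --increments '[[[0,0.003,0.004,0],[0,0.003,0.006,0],[0,0.003,0.006,0],[0,0.002,0.006,0],[0,0.001,0.005,0],[0,0.002,0.002,0],[0,0.003,0,0],[0,0.004,0,0]]]'

```text
clock: 74.85
eef_pos: [0.661, -0.0575, 0.1902]
tool_rot: [0.59, 0.807, 0.017, -0.001]
ft_force: [-0.4, 0.1, -3.4]
grip_width: 0.0272
```

```bash
python3 g.py 0.5305 0.096 0.069 107.7 8|head -1;  python3 prof.py -0.225 s44
```

```text
at [ 0.661  -0.0575  0.1902] phi 107.71 zaxis [ 0.019  0.028 -0.999] f [-0.4  0.1 -3.4] w 0.0272 t 74.85 j [-0.1   0.59  0.37  1.34  0.03 -0.41]
h 5 n 5 x far face [-115.6 -103.5   81.2]
h 15 n 20 x far face [14.9 57.5 60.2]
h 25 n 52 x far face [14.1 17.1 62.3]
h 35 n 42 x far face [10.  12.5 15.7]
h 45 n 37 x far face [ 7.5  9.2 11.9]
h 55 n 40 x far face [3.9 6.5 9. ]
h 65 n 90 x far face [ 0.1  5.  63. ]
h 75 n 36 x far face [-4.8 -1.6  1.7]
h 85 n 48 x far face [-8.1 -4.4 -1.7]
h 95 n 46 x far face [-10.7  -8.2  -4.2]
h 105 n 46 x far face [-15.2 -12.1  -8.9]
h 115 n 57 x far face [-20.5 -15.1 -11.7]
h 125 n 109 x far face [-34.9 -27.2 -18.5]
h 135 n 10 x far face [-33.9 -31.6 -30.8]
```

Request:
send_rows --increments '[[[0,0.001,0.003,0],[0,0.003,0.003,0],[0,0.005,0.001,0],[0,0.006,-0.001,0],[0,0.006,-0.001,0],[0,0.006,0,0],[0,0.005,0,0],[0,0.003,0,0]]]'

```text
clock: 75.7
eef_pos: [0.699, -0.0454, 0.1905]
tool_rot: [0.59, 0.807, 0.02, 0.002]
ft_force: [-1.5, 0.1, 1.5]
grip_width: 0.0272
```

```bash
python3 g.py 0.5305 0.096 0.069 107.7 8|head -1;  python3 prof.py -0.225 s45
```

```text
at [ 0.699  -0.0454  0.1905] phi 107.74 zaxis [ 0.026  0.029 -0.999] f [-1.5  0.1  1.5] w 0.0272 t 75.7 j [-0.08  0.66  0.51  1.39  0.03 -0.39]
h 5 n 24 x far face [-109.5  -97.9  -48.1]
h 15 n 16 x far face [56.4 58.4 62.2]
h 25 n 20 x far face [35.9 60.7 63.5]
h 35 n 28 x far face [35.6 37.4 39.3]
h 45 n 38 x far face [18.3 34.8 38.3]
h 55 n 38 x far face [21.2 32.9 36.5]
h 65 n 77 x far face [29.8 34.8 63.8]
h 75 n 41 x far face [21.8 29.5 30.9]
h 85 n 39 x far face [23.9 27.2 30.4]
h 95 n 40 x far face [22.4 24.7 27. ]
h 105 n 33 x far face [19.8 22.2 24.1]
h 115 n 88 x far face [-2.9 17.5 22.4]
h 125 n 72 x far face [ 1.9  7.7 15.4]
h 135 n 6 x far face [4.7 6.9 8.2]
```

Request:
send_rows --increments '[[[0,0.002,0,0],[0,0.004,0,0],[0,0.004,0,0],[0,0.003,0,0],[0,0.002,0,0],[0,0.001,0,0],[0,0,0,0],[0,0,0,0]]]'

```text
clock: 76.55
eef_pos: [0.7155, -0.04, 0.1905]
tool_rot: [0.59, 0.807, 0.019, 0.002]
ft_force: [-0.9, 1.0, -0.2]
grip_width: 0.0267
```

```bash
python3 g.py 0.5305 0.096 0.069 107.7 8|head -1;  python3 prof.py -0.225 s46
```

```text
at [ 0.7155 -0.04    0.1905] phi 107.74 zaxis [ 0.025  0.029 -0.999] f [-0.9  1.  -0.2] w 0.0267 t 76.55 j [-0.07  0.7   0.58  1.42  0.03 -0.38]
h 5 n 16 x far face [-96.4 -77.4 -47.6]
h 15 n 15 x far face [36.9 58.9 62.6]
h 25 n 19 x far face [54.7 60.3 63.5]
h 35 n 17 x far face [39.  40.8 42.7]
h 45 n 38 x far face [16.6 40.  42.2]
h 55 n 27 x far face [19.6 39.  41.1]
h 65 n 74 x far face [36.  57.8 64. ]
h 75 n 32 x far face [35.5 38.1 40.6]
h 85 n 32 x far face [33.5 36.3 38.8]
h 95 n 13 x far face [34.2 35.7 38.7]
h 105 n 19 x far face [33.4 35.1 36.7]
h 115 n 93 x far face [ 2.9 27.5 34.1]
h 125 n 46 x far face [16.  21.9 27. ]
```

Request:
send_rows --increments '[[[0,0.002,0,0],[0,0.003,0,0],[0,0.003,0,0],[0,0.001,0,0],[0,0,0,0],[0,0,0,0],[0,0,0,0],[0,0,0,0]]]'

```text
clock: 77.4
eef_pos: [0.7243, -0.0374, 0.19]
tool_rot: [0.59, 0.807, 0.019, 0.001]
ft_force: [-0.4, 0.1, -1.1]
grip_width: 0.0269
```

```bash
python3 g.py 0.5305 0.096 0.069 107.7 8|head -1;  python3 prof.py -0.225 s47; python3 prof.py -0.14 s47 old
```

```text
at [ 0.7243 -0.0374  0.19  ] phi 107.72 zaxis [ 0.024  0.029 -0.999] f [-0.4  0.1 -1.1] w 0.0269 t 77.4 j [-0.06  0.72  0.62  1.44  0.03 -0.37]
h 5 n 18 x far face [-106.5  -75.   -56.4]
h 15 n 14 x far face [40.8 58.9 61.4]
h 25 n 14 x far face [59.5 61.2 63.1]
h 35 n 5 x far face [22.6 43.6 44.2]
h 45 n 30 x far face [31.6 43.9 46.5]
h 55 n 35 x far face [24.9 44.  58.1]
h 65 n 66 x far face [38.2 58.4 63.4]
h 75 n 38 x far face [16.3 42.7 46. ]
h 85 n 15 x far face [41.2 43.  45.3]
h 115 n 83 x far face [11.9 33.8 39.9]
h 125 n 38 x far face [26.1 30.3 34.5]
h 5 n 25 x far face [-115.3 -103.7  -82.4]
h 15 n 13 x far face [57.3 60.6 62.5]
h 25 n 23 x far face [36.7 59.6 62. ]
h 35 n 21 x far face [36.5 37.7 38.7]
h 45 n 28 x far face [35.9 37.4 38.8]
h 55 n 35 x far face [35.8 37.4 39.3]
h 65 n 62 x far face [36.7 59.4 64.1]
h 75 n 25 x far face [36.4 37.8 38.9]
h 105 n 8 x far face [32.2 34.  35.8]
h 115 n 101 x far face [ 2.7 29.5 35.5]
h 125 n 38 x far face [13.  24.  28.8]
h 135 n 4 x far face [12.6 24.7 29. ]
h 145 n 74 x far face [ 4.3 12.8 19.7]
```

Request:
send_rows --increments '[[[0,0,0,0],[0,0,0,0],[0,0,0,0],[0,0,0,0],[0,0,0,0],[0,0,-0.004,0],[0,0,-0.01,0],[0,0,-0.02,0]]]' --hand -0.1

```text
clock: 78.25
eef_pos: [0.723, -0.0383, 0.224]
tool_rot: [0.59, 0.807, 0.018, 0.0]
ft_force: [-0.7, 0.1, 1.0]
grip_width: 0.0468
```

Request:
send_rows --increments '[[[0,-0.002,-0.02,0],[0,-0.01,-0.02,0],[0,-0.02,-0.01,0],[0,-0.03,0,0],[0,-0.035,0,0],[0,-0.035,0,0],[0,-0.035,0,0],[0,-0.03,0,0]]]'

```text
clock: 79.05
eef_pos: [0.534, -0.1004, 0.2785]
tool_rot: [0.588, 0.809, 0.023, 0.008]
ft_force: [0.7, -0.5, 0.4]
grip_width: 0.0471
```

Request:
send_rows --increments '[[[0,-0.025,0,0],[0,-0.02,0,0],[0,-0.01,0,0],[0,0,0,0],[0,0,0,0],[0,0,0,0],[0,0,0,0],[0,0,0,0]]]'

```text
clock: 79.85
eef_pos: [0.4803, -0.1186, 0.2821]
tool_rot: [0.588, 0.808, 0.025, 0.013]
ft_force: [0.3, 0.5, 0.3]
grip_width: 0.0467
```

```bash
cat > fin.py <<'E'
from d import *; import sys
t=sys.argv[1]
c=snap('top',t); report(c)
w,x,y,z,gray,reg,hsv=analyse(c)
for p in comps((z>.098)&(z<.112)&reg&(y<-.2),w,50): print('cover',rect(p),np.median(p[:,2]))
for n in range(1): snap('scene',t+'s')
E
python3 fin.py t5; for y in -0.225 -0.139 -0.055 0.05 0.135; do echo Y $y; python3 prof.py $y t5s old | grep -E "h (35|55|85|45|75) "; done; python3 g.py 0.56 -0.09 0.23 108 8|head -1
```

```text
cap up [ 0.728  -0.0305  0.1843] deck [ 0.0168 -0.2327] 59
cap up [0.6776 0.0479 0.1862] deck [ 0.0075 -0.1399] 53
cap up [0.6432 0.1257 0.1849] deck [ 0.0121 -0.055 ] 55
cap up [0.5914 0.2179 0.1845] deck [0.0079 0.0507] 58
cap up [0.5514 0.293  0.1855] deck [0.0063 0.1357] 61
cover (array([ 584.4, -368.4]), array([128.9, 142.2]), 0.16) 0.10564602595572326
Y -0.225
h 45 n 15 x far face [45.7 46.2 48.4]
h 55 n 11 x far face [45.4 46.3 49.2]
h 75 n 13 x far face [45.2 48.3 49.5]
Y -0.139
h 35 n 14 x far face [36.5 38.  38.5]
h 45 n 22 x far face [36.1 37.5 38.7]
h 55 n 28 x far face [36.  37.5 38.2]
h 75 n 15 x far face [35.8 37.9 39.2]
Y -0.055
h 35 n 12 x far face [41.3 42.4 43.1]
h 45 n 22 x far face [41.1 42.4 43.7]
h 55 n 26 x far face [40.8 42.3 43.3]
h 75 n 17 x far face [41.2 42.6 44. ]
Y 0.05
h 35 n 14 x far face [36.2 37.4 39.3]
h 45 n 22 x far face [36.3 38.  39.2]
h 55 n 27 x far face [36.6 38.4 40.5]
h 75 n 17 x far face [36.2 37.7 39.1]
Y 0.135
h 35 n 11 x far face [36.3 37.6 38. ]
h 45 n 20 x far face [35.9 37.3 38.1]
h 55 n 15 x far face [36.5 37.2 38.1]
h 75 n 15 x far face [35.2 37.1 38.9]
at [ 0.4801 -0.1187  0.282 ] phi 107.89 zaxis [ 0.05   0.025 -0.998] f [-0.3 -0.2  0.1] w 0.0468 t 79.95 j [-0.26  0.19  0.02  1.36  0.04 -0.57]
```

View pics/t5.png

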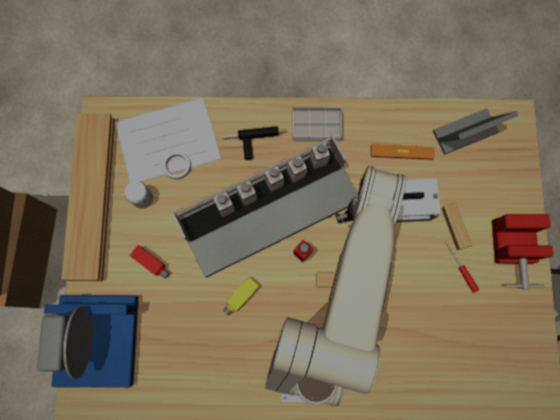

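View pics/t5s.png

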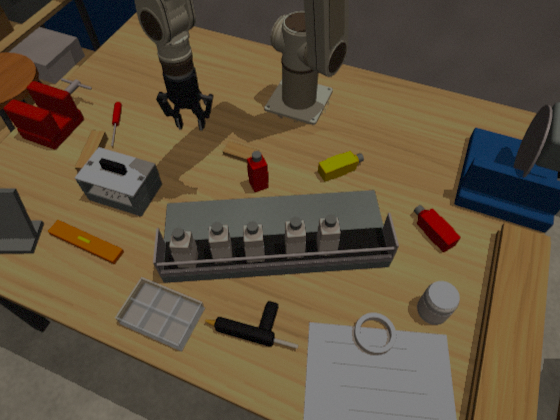

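```bash
python3 - <<'E'
from d import *
c=snap('scene','fin'); w=world(c); h=cv2.cvtColor(c['image'],cv2.COLOR_RGB2HSV); x,y,z=[w[...,i] for i in range(3)]
m=(z>.09)&(z<.12)&(abs(x-.585)<.09)&(abs(y+.34)<.12)&(h[...,1]<50)&(h[...,2]>90)
p=max(comps(m,w,200),key=len); A=np.c_[p[:,:2]-[.583,-.341],np.ones(len(p))]; print(rect(p),np.linalg.lstsq(A,p[:,2],rcond=None)[0])
order.job_done()
E
```

```text
(array([ 585.4, -339.1]), array([129.3, 192.9]), 3.63) [0.00206503 0.00274907 0.103218  ]
the job is handed in; nothing more can be done
```

I finished the whole job and handed it in at about 80 s of the 210 s limit. My last checks found every item in place; `job_done` reports no verdict.

- **Cover off and sleeve:** I lifted the cover off and laid it on the bench in front of the box. I turned the sleeve clockwise from 3 to 6. A wrist picture taken after letting go put the pointer at about 2.0 to 2.05 rad, inside the 1.88 to 2.12 window.
- **Cover back:** The wrist view just after seating put its centre within 1 mm of the measured box centre. It read flat to under 0.001 rad, with its top 106 mm above the bench and its yaw within 0.1° of the box. The last scene-camera check agreed to about 3 mm and 0.003 rad.
- **Bottles:** Three tipped bottles were present. I pinched each by its cap tip, slackened the grip so it swung down in the fingers, then pushed it upright on the lane. The middle one was knocked aside partway through, so I measured it again before picking it up.
- **Final positions:** All five bottles stand upright on the lane, 6 to 17 mm from its centre line and 51 to 233 mm along from its middle. The front faces read vertical in the scene view. The arm was clear of everything at the end.

**Disagreements and limits:**
- The deck's yaw measured about 0.47 rad, not the stated 0.15 to 0.3 rad. I worked to the measured value.
- The scene and top cameras differ by about 4 mm.
- The tool drifted up to 4° off vertical during moves.
- The fingertips pressed the cover with about 44 N on the first grasp.
- The sleeve was not looked at again once it was covered.

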